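# Make up the finishing caddy

## Task

Make up the carry caddy for a finishing job. Take the nested pots apart one at a time, smallest first, standing each upright on its own on the caddy's tray floor, and stand every jar that is there upright on the tray floor too. Last of all, lift the handle off its wooden dock and push it fully down over the caddy's stub, slot towards the red spring button, until the button pops out through the slot; let go and leave the other things on the bench where they are.

Things in the scene. Friction and masses are not known exactly. Their poses are not given: they have to be found in the camera images.
- caddy: The carry caddy, fixed on the bench: a pale wooden tray 200 (x) x 310 (y) mm, rim 12 mm high and 6 mm thick all round. Origin at the centre of its underside, on the bench, z up. In its middle a black collar (44 mm diameter, top 18 mm above the bench) carries a steel stub with a red spring button on its +x side (away from the robot).
- stub_top (a point): Centre of the steel stub's top, 78 mm above the bench, 60 mm above the collar; axes as the caddy's. The stub is 27 mm in diameter; its top 8 mm taper to 18 mm.
- slot_mid (a point): On the handle: outer face of the tube at the middle of its slot (18.5 mm from the axis, 28 mm above the lower end); axes as the handle's.
- caddy_floor (a point): Centre of the tray's floor, 6 mm above the bench, on the stub's axis; axes as the caddy's. The pots and jars stand on this floor (inside 188 x 298 mm) around the collar.
- caddy_seat (a point): Centre of the collar's top, 18 mm above the bench, at the stub's foot; axes as the caddy's. The handle's lower end rests here when it is fully down.
- button (a joint): Red spring button in the stub, 7.6 mm wide: 0 when out, growing as pressed in (m, at most 0.010). Nose 22 mm above the collar, 20.5 mm from the axis when out, sloping into the stub 20 mm above. Spring 2 N + 400 N/m. Pushing the tube over it takes 5 to 15 N and presses it about 5 mm; fully down it pops back under 0.001 if the slot faces it within about 0.15 rad, else stays in 3 mm or more.
- handle: Carry handle, 0.25 kg: octagonal aluminium tube, 37 mm across outside, 31 inside, 84 long, open below; on it a flat wooden grip 14 mm thick (x), 90 long (y), from 84 to 124 mm above the lower end. Origin on the axis at the lower end, z up. On the +x side a slot 12.7 mm wide, 17 to 38.5 mm above the lower end; a red stripe runs from it up the grip. Starts upright on the dock.
- dock: The handle's storage dock, fixed on the bench: a wooden block 70 x 70 x 15 mm with an upright peg 25 mm in diameter and 40 mm high, which sticks up inside the handle's tube. Origin at the centre of its underside, on the bench.
- pot_small: Copper-coloured open pot, 38 mm diameter, 82 mm high, walls 3 mm, weighted floor 4 mm thick, 0.14 kg. Origin at the centre of its underside, z up. It starts inside the middle pot, standing on its floor, rim 26 mm above the middle pot's rim.
- pot_mid: Yellow open pot, 54 mm diameter, 60 mm high, walls 3 mm, weighted floor 4 mm, 0.16 kg. Origin at the centre of its underside, z up. It starts inside the big pot, standing on its floor, rim 26 mm above the big pot's rim.
- pot_big: Green open pot, 68 mm diameter, 38 mm high, walls 3 mm, weighted floor 4 mm, 0.18 kg. Origin at the centre of its underside, z up. It starts on the bench.
- jar1: Squat amber glass jar with a black cap, closed, 58 mm diameter, 50 mm high, of which the top 14 mm are the cap (54 mm diameter), about 0.22 kg. Origin at the centre of its underside, z up. It starts standing on the bench between the robot and the caddy. May be absent.
- jar2: Squat white jar with a red cap, closed, 58 mm diameter, 50 mm high, of which the top 14 mm are the cap (54 mm diameter), about 0.22 kg. Origin at the centre of its underside, z up. It starts standing on the bench between the robot and the caddy. May be absent.
- jar3: Squat steel tin with a blue band and a bare metal cap, closed, 58 mm diameter, 50 mm high, of which the top 14 mm are the cap (54 mm diameter), about 0.22 kg. Origin at the centre of its underside, z up. It starts standing on the bench between the robot and the caddy. May be absent.
- level: Bystander: a short yellow spirit level lying on the bench, 45 x 200 x 22 mm. Origin at the centre of its underside.
- tape_measure: Bystander: an orange tape measure, 65 x 70 x 35 mm. Origin at the centre of its underside.
- sander: Bystander: a green palm sander, 100 x 90 mm, 110 mm high. Origin at the centre of its underside.
Things that resemble listed ones, but are neither listed nor needed, are in the scene too. Of the things shaped like the pot_small, the copper one is meant.

How it is judged:
On the way, in this order (a step that is already met when the one before it is completed fails the run):
1. the small pot stands upright on the tray floor, the middle pot still inside the big one (z of pot_small in the frame of caddy_floor between -0.003 and 0.003 m and x of pot_small in the frame of caddy_floor between -0.092 and 0.092 m and y of pot_small in the frame of caddy_floor between -0.147 and 0.147 m and angle between pot_small's own z axis and vertical below 0.1 rad and contact force between the fingers and pot_small below 0.2 N and horizontal distance between pot_mid and pot_big below 0.012 m), for 0.2 s.
2. the middle pot stands upright on the tray floor by itself (z of pot_mid in the frame of caddy_floor between -0.003 and 0.003 m and x of pot_mid in the frame of caddy_floor between -0.092 and 0.092 m and y of pot_mid in the frame of caddy_floor between -0.147 and 0.147 m and angle between pot_mid's own z axis and vertical below 0.1 rad and contact force between the fingers and pot_mid below 0.2 N), for 0.2 s.
3. all three pots and every jar that is there stand upright on the tray floor, the handle not yet on the stub (all of step 2 and z of pot_small in the frame of caddy_floor between -0.003 and 0.003 m and x of pot_small in the frame of caddy_floor between -0.092 and 0.092 m and y of pot_small in the frame of caddy_floor between -0.147 and 0.147 m and angle between each of pot_small, pot_big, jar1, jar2, jar3's own z axis and vertical below 0.1 rad and z of pot_big in the frame of caddy_floor between -0.003 and 0.003 m and x of pot_big in the frame of caddy_floor between -0.092 and 0.092 m and y of pot_big in the frame of caddy_floor between -0.147 and 0.147 m and z of jar1 in the frame of caddy_floor between -0.003 and 0.003 m and x of jar1 in the frame of caddy_floor between -0.092 and 0.092 m and y of jar1 in the frame of caddy_floor between -0.147 and 0.147 m and z of jar2 in the frame of caddy_floor between -0.003 and 0.003 m and x of jar2 in the frame of caddy_floor between -0.092 and 0.092 m and y of jar2 in the frame of caddy_floor between -0.147 and 0.147 m and z of jar3 in the frame of caddy_floor between -0.003 and 0.003 m and x of jar3 in the frame of caddy_floor between -0.092 and 0.092 m and y of jar3 in the frame of caddy_floor between -0.147 and 0.147 m and contact force between the fingers and pot_small below 0.2 N and contact force between the fingers and pot_big below 0.2 N and contact force between the fingers and jar1 below 0.2 N and contact force between the fingers and jar2 below 0.2 N and contact force between the fingers and jar3 below 0.2 N and distance between handle and caddy_seat above 0.08 m), for 0.2 s.
4. the handle is fully down on the stub and the button has popped out through its slot (distance between handle and caddy_seat below 0.0045 m and angle between handle's own z axis and vertical below 0.08 rad and angle between the x axis of handle and the x axis of caddy, either way round below 0.25 rad and value of joint button below 0.0015 m), for 0.2 s.
At the end, for the whole second after the job is handed in: All pots and jars present upright (0.1 rad) directly on the tray floor (within 3 mm), none inside another; handle down on the collar (origin within 4.5 mm of the seat, tilt under 0.08 rad), slot towards the button (0.25 rad), button out (under 1.5 mm); all at rest (all of step 4 and z of pot_small in the frame of caddy_floor between -0.003 and 0.003 m and x of pot_small in the frame of caddy_floor between -0.092 and 0.092 m and y of pot_small in the frame of caddy_floor between -0.147 and 0.147 m and angle between each of pot_small, pot_mid, pot_big, jar1, jar2, jar3's own z axis and vertical below 0.1 rad and z of pot_mid in the frame of caddy_floor between -0.003 and 0.003 m and x of pot_mid in the frame of caddy_floor between -0.092 and 0.092 m and y of pot_mid in the frame of caddy_floor between -0.147 and 0.147 m and z of pot_big in the frame of caddy_floor between -0.003 and 0.003 m and x of pot_big in the frame of caddy_floor between -0.092 and 0.092 m and y of pot_big in the frame of caddy_floor between -0.147 and 0.147 m and z of jar1 in the frame of caddy_floor between -0.003 and 0.003 m and x of jar1 in the frame of caddy_floor between -0.092 and 0.092 m and y of jar1 in the frame of caddy_floor between -0.147 and 0.147 m and z of jar2 in the frame of caddy_floor between -0.003 and 0.003 m and x of jar2 in the frame of caddy_floor between -0.092 and 0.092 m and y of jar2 in the frame of caddy_floor between -0.147 and 0.147 m and z of jar3 in the frame of caddy_floor between -0.003 and 0.003 m and x of jar3 in the frame of caddy_floor between -0.092 and 0.092 m and y of jar3 in the frame of caddy_floor between -0.147 and 0.147 m and linear speed of each of pot_small, pot_mid, pot_big, jar1, jar2, jar3, handle below 0.03 m/s); the robot touches nothing.
It fails at once if the level is moved more than 40 mm (distance of level from where it was at the start of the episode above 0.04 m).
It fails at once if the tape measure is moved more than 40 mm (distance of tape_measure from where it was at the start of the episode above 0.04 m).
It fails at once if the sander is moved more than 40 mm (distance of sander from where it was at the start of the episode above 0.04 m).
Of jar1, jar2, jar3 only 1 to 3 are there at a start; the rules pass over those that are not, and their reading is None.
At some moment in a run one of jar1, jar2, jar3 may be knocked a few centimetres aside while the robot is not near it.
It also fails if it takes over 210 s, if anything falls off the work surface, if the arm or the gripper's body presses on something with over 40 N, if the wrist force passes 120 N, or if a joint passes its speed limit or range.

## Robot

A 6-joint arm with a two-finger parallel gripper is mounted at the origin on the work surface. World frame = base frame: x ahead of the robot, y to its left, z up, the work surface at z = 0. Lengths are in m, angles in rad, forces in N, time in s.
With the tool pointing down it reaches from about 0.25 to 0.8 m from the base axis. Payload 8.5 kg.
Tool frame: the origin (TCP) lies midway between the tips of the shut fingers; the grasp point (between the pads) lies 19 mm behind it; x points along the fingers, y is the direction in which the jaws open and shut, and the axes are right-handed (so a half turn about x gives the same grasp; the last joint's range is limited). The gripper opens to 85 mm and grips with 20 to 120 N. Pads are 22 mm wide; open, the fingers measure 114 mm over their backs; the gripper's body (76 mm by 85 mm) begins 54 mm behind the grasp point. The pads swing forward as they close: fully open they stand 13 mm farther back than shut.
Start: joints at [1.321, 0.238, -0.013, 1.319, 0, 1.571], TCP at [0.13, 0.509, 0.231] pointing down, gripper open.
Joint ranges: [-2.66, 2.66], [-1.03, 1.9], [-1.14, 1.46], [-1.82, 2.27], [-1.45, 1.34], [-3.14, 3.14]. Speed limits (rad/s): [2.22, 2.22, 2.79, 3.14, 3.14, 3.14].

## Interface

Orientations are given as a unit quaternion [x, y, z, w].
In Python, from bench import robot, cams gives the robot as it stands.
- The arm moves only by the tool carry_out, never from a script. Its argument "rows" is a list of rows, each an object of numbers: "tx", "ty", "tz": the shift along the tool's x, y, z in mm; "ax", "ay", "az": the turn, a rotation vector about the tool's x, y, z in degrees. In form: [{"tx": .., "ty": .., "tz": .., "ax": .., "ay": .., "az": ..}, ...]. A call has 1 to 12 rows; each row shifts and turns the pose as measured when the row begins, along the tool's axes as they then stand; what a row does not reach is not made up. A row lasts 1/12 s, in which the tool goes at most 41.7 mm and 7.16 degrees, less where a joint would pass 70% of its speed; a pose out of reach is approached as far as the arm can. A call with a gripper value outside its range is refused whole. "gripper" is the finger opening in mm, from 0 to 85.4, set as the call begins (left out, the last holds). The fingers move at their own pace and stop on an object; the grip force is fixed at half the most. Time passes only in rows, so rows that do not move let the fingers close. It gives the time, the measured TCP pose, the force and the opening at its end, in the units of the state.
- robot.sense(): the state, without advancing time (a new reading comes with each control period).
- cams.capture(name): name is "scene" or "top" or "wrist"; returns a dict with "img" (384x512x3 uint8, red, green, blue), "z_map" (384x512 float32, m along the optical axis (not along the pixel's ray), 0 where there is no reading), "fovy" (degrees; the focal length in pixels is half the picture's height over the tangent of half this angle, whatever the lens; pixels are square), "cx", "cy" (the principal point, pixels), "T" (4x4, takes a point from camera to world coordinates). Camera axes: x right, y up, looking along -z (the intrinsics and any distortion apply to the point x, -y, -z); pixel columns grow to the right and rows downward; lengths in m; the calibration is good to about 2 mm. A picture is of the moment at which its call begins.
- robot.job_done(): hands the job in, once; it reports no verdict.
The state is a dict: "t": time; "joints": joint angles; "qvel": joint speeds; "tau": joint torques, N m; "position": TCP position; "tcp_rot": TCP orientation; "wrist_force": force on the tool from outside, world axes, zero at the start; "wrist_torque": the same for the moment, N m; "opening": finger opening in m.
Only numpy, scipy, OpenCV 4.12 (cv2) and the standard library are available. Lean on these libraries where they do the work, as an engineer would, in place of code of your own. Each camera call takes 0.05 s, during which the arm holds its last target.

## Working session

There is one attempt and no reset: what is moved stays moved. The work goes in short steps, Python scripts to look and compute and a tool call to move; the robot and the scene stay as the last step left them, time stands still between calls to the robot, and variables do not carry over. Pictures are saved under pics/ and viewed, and the job is handed in when it is done.

Besides the shell and the picture viewer there is one more tool, called as a command line: name --argument value ..., lists and objects as JSON in quotes. carry_out: Moves the arm, as the interface text tells. Its arguments: {"type":"object","properties":{"rows":{"type":"array","items":{"type":"object","properties":{"tx":{"type":"number"},"ty":{"type":"number"},"tz":{"type":"number"},"ax":{"type":"number"},"ay":{"type":"number"},"az":{"type":"number"}}}},"gripper":{"type":"number"}},"required":["rows"]}

```bash
ls; mkdir -p pics; cat > h.py <<'E'
import numpy as np, cv2
from bench import robot, cams
def cap(name,fn=None):
    c=cams.capture(name)
    if fn: cv2.imwrite('pics/'+fn,cv2.cvtColor(c['img'],cv2.COLOR_RGB2BGR))
    return c
def world(c):
    h,w=c['z_map'].shape
    f=h/2/np.tan(np.radians(c['fovy'])/2)
    u,v=np.meshgrid(np.arange(w),np.arange(h))
    z=c['z_map']
    P=np.stack([(u-c['cx'])/f*z,-(v-c['cy'])/f*z,-z,np.ones_like(z)],-1)
    W=(P@np.array(c['T']).T)[...,:3]
    W[z==0]=np.nan
    return W
E
python3 - <<'E'
from h import *
s=robot.sense();print(s)
for n in ['scene','top','wrist']:
    c=cap(n,n+'0.png'); print(n,{k:c[k] for k in c if k not in('img','z_map')})
    np.save(n+'0.npy',world(c))
E
```

```text
pics
{'t': 0.0, 'joints': array([ 1.32099881e+00,  2.38759793e-01, -1.42684754e-02,  1.31922498e+00,
        2.82986641e-05,  1.57080854e+00]), 'qvel': array([ 0.00118842,  0.00040234, -0.00086955,  0.00049646,  0.00126617,
        0.00059222]), 'tau': array([ 2.30126483e-03, -5.38789129e+01,  3.46436656e+01,  1.82838156e-02,
        1.14294139e-04, -1.34418659e-05]), 'position': array([0.12966807, 0.50828573, 0.23068312]), 'tcp_rot': array([ 0.08758174,  0.70167199, -0.08860143,  0.7015238 ]), 'wrist_force': array([-0.51397373, -1.03131913, -0.37797419]), 'wrist_torque': array([-0.00806857, -0.00817097,  0.02229836]), 'opening': 0.08557899628198422}
scene {'fovy': 42.37646781094081, 'cx': 261.69725534341916, 'cy': 187.21946028701666, 'T': array([[-0.83472324, -0.4230927 ,  0.35246231,  1.02546311],
       [ 0.55066042, -0.64504312,  0.52980419,  0.78570742],
       [ 0.00319711,  0.63632691,  0.77141289,  1.13531955],
       [ 0.        ,  0.        ,  0.        ,  1.        ]])}
top {'fovy': 56.33686187304121, 'cx': 248.36836581608094, 'cy': 192.20625833306474, 'T': array([[-0.00514481,  0.99126066, -0.1318174 ,  0.41435515],
       [-0.99994167, -0.00635152, -0.00873557,  0.04539813],
       [-0.00949647,  0.13176477,  0.99123552,  1.16652815],
       [ 0.        ,  0.        ,  0.        ,  1.        ]])}
wrist {'fovy': 58.125200816912795, 'cx': 251.22569323097989, 'cy': 196.66959754931094, 'T': array([[ 0.24746483, -0.93049697, -0.27006766,  0.060671  ],
       [ 0.96889531,  0.23715616,  0.07070239,  0.52598508],
       [-0.00174015, -0.27916365,  0.96024196,  0.37358763],
       [ 0.        ,  0.        ,  0.        ,  1.        ]])}
```

View pics/top0.png

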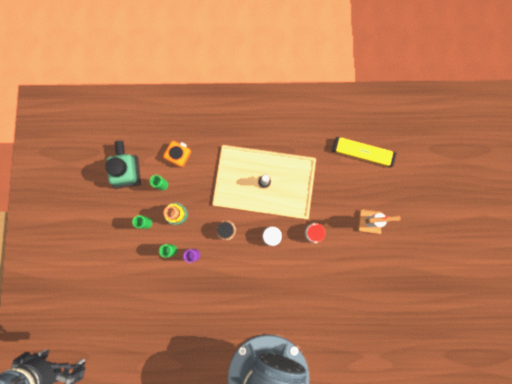

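View pics/scene0.png

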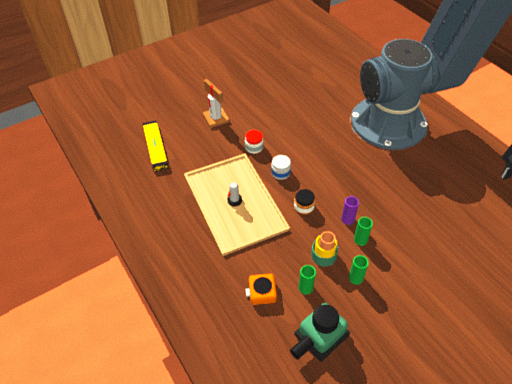

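View pics/wrist0.png

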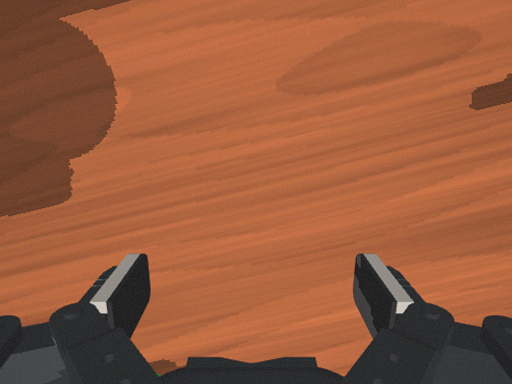

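Top view: nest at (176,213), jars with caps at (226,230) black, (272,236) metal, (316,233) red, caddy centred at (265,181), dock and handle at (375,220), decoy pots around the nest (green and purple). Now measuring.

```bash
python3 - <<'E'
import numpy as np,cv2
for n,pts in [('top',dict(tab1=(60,300),tab2=(450,300),tab3=(300,110),nest=(176,213),jb=(226,230),jm=(272,236),jr=(316,233),stub=(265,181))),('scene',dict(tab=(400,300),tab2=(150,80),jb=(305,196),jm=(281,161),jr=(254,136),nest=(327,240)))]:
    W=np.load(n+'0.npy')
    for k,(u,v) in pts.items():print(n,k,np.round(W[v,u],4))
    # height-map blobs
    Z=W[...,2]; m=((Z>0.004)&(Z<0.3)&(W[...,0]>0.2)).astype(np.uint8)
    nn,l,st,ce=cv2.connectedComponentsWithStats(m)
    for i in range(1,nn):
        if st[i,4]<60: continue
        P=W[l==i]; top=np.percentile(P[:,2],98)
        Q=P[P[:,2]>top-0.006]
        print(n,np.round(ce[i]),'area',st[i,4],'top',round(top,4),'min',P[:,:2].min(0).round(4),'max',P[:,:2].max(0).round(4),'topc',((Q.min(0)+Q.max(0))/2).round(4)[:2],'ext',np.ptp(Q,0).round(4)[:2])
E
```

```text
top tab1 [0.2288 0.6536 0.0024]
top tab2 [ 0.2248 -0.5731  0.0048]
top tab3 [ 8.488e-01 -1.203e-01 -1.000e-04]
top nest [0.4958 0.2733 0.0894]
top jb [0.445  0.125  0.0528]
top jm [ 0.4259 -0.0171  0.0494]
top jr [ 0.4343 -0.1528  0.0512]
top stub [0.593  0.0038 0.0811]
top [488. 111.] area 138 top 0.009 min [ 0.7964 -0.7877] max [ 0.8794 -0.688 ] topc [ 0.8379 -0.7378] ext [0.083  0.0998]
top [495. 141.] area 97 top 0.008 min [ 0.7109 -0.8067] max [ 0.7583 -0.712 ] topc [ 0.7346 -0.7594] ext [0.0474 0.0947]
top [364. 152.] area 1025 top 0.0286 min [ 0.6431 -0.4363] max [ 0.7559 -0.2185] topc [ 0.6993 -0.3244] ext [0.0948 0.2008]
top [123. 168.] area 1161 top 0.1105 min [0.5822 0.4095] max [0.7473 0.5311] topc [0.638  0.4607] ext [0.0554 0.0556]
top [177. 154.] area 466 top 0.0416 min [0.653  0.2452] max [0.7355 0.3311] topc [0.695  0.2899] ext [0.0761 0.0746]
top [265. 182.] area 5554 top 0.0193 min [ 0.4739 -0.1729] max [0.7244 0.1744] topc [0.6026 0.0033] ext [0.2391 0.3334]
top [159. 183.] area 206 top 0.0859 min [0.5712 0.3162] max [0.6149 0.3828] topc [0.5963 0.3388] ext [0.035
[... 2037 characters left out ...]
0.] area 369 top 0.0826 min [0.3661 0.2904] max [0.4058 0.3289] topc [0.3855 0.3092] ext [0.0361 0.0376]
scene [324. 249.] area 704 top 0.0899 min [0.4699 0.2592] max [0.5343 0.3281] topc [0.4991 0.2963] ext [0.0403 0.0372]
scene [358. 269.] area 394 top 0.0829 min [0.4536 0.375 ] max [0.4926 0.412 ] topc [0.4725 0.3935] ext [0.0363 0.037 ]
scene [306. 279.] area 395 top 0.0828 min [0.5439 0.3102] max [0.6187 0.3641] topc [0.5979 0.344 ] ext [0.0375 0.0383]
scene [262. 289.] area 776 top 0.0394 min [0.6554 0.2512] max [0.7381 0.3388] topc [0.6994 0.2966] ext [0.0727 0.0772]
scene [320. 333.] area 2085 top 0.1087 min [0.5854 0.4237] max [0.7346 0.516 ] topc [0.6396 0.4658] ext [0.0558 0.0559]
```

```bash
cat >> h.py <<'E'
from scipy.spatial.transform import Rotation as Rn
def plan(p=None,yaw=None,n=None):
    """print rows to go from current pose to TCP p (m), jaw yaw (deg, jaw axis y in world), tool straight down"""
    s=robot.sense(); R0=Rn.from_quat(s['tcp_rot']); p0=s['position']
    p=p0 if p is None else np.array(p,float)
    y0=R0.as_matrix()[:,1]
    if yaw is None: yaw=np.degrees(np.arctan2(y0[1],y0[0]))
    a=np.radians(yaw); Rt=Rn.from_matrix(np.array([[0,0,-1],[np.cos(a),np.sin(a),0],[np.sin(a),-np.cos(a),0]]).T)
    rv=(R0.inv()*Rt).as_rotvec(); ang=np.degrees(np.linalg.norm(rv)); d=np.linalg.norm(p-p0)*1000
    N=max(int(np.ceil(d/40)),int(np.ceil(ang/7)),1)
    if n:N=n
    print('t',round(s['t'],2),'at',p0.round(4),'yaw',np.degrees(np.arctan2(y0[1],y0[0])).round(2),'tot deg',np.degrees(rv).round(1),'N',N,'open',round(s['opening'],4),'F',s['wrist_force'].round(1))
    step=Rn.from_rotvec(rv/N); R=R0
    for k in range(N):
        t=R.inv().apply((p-p0)/N)*1000; r=np.degrees(rv/N)
        print('  row',dict(zip(['tx','ty','tz','ax','ay','az'],np.r_[t,r].round(1).tolist())))
        R=R*step
def leveled(c):
    """world map with table plane corrected to z=0"""
    W=world(c); m=(abs(W[...,2])<0.012)&(W[...,0]>0.2)&(W[...,0]<0.85)&(abs(W[...,1])<0.6)
    P=W[m]; A=np.c_[P[:,:2],np.ones(len(P))]
    for _ in range(4):
        k=np.linalg.lstsq(A,P[:,2],rcond=None)[0]; r=P[:,2]-A@k; g=abs(r)<max(0.002,2*np.median(abs(r))); P=P[g];A=A[g]
    nrm=np.array([-k[0],-k[1],1]);nrm/=np.linalg.norm(nrm)
    Rr,_=Rn.align_vectors([[0,0,1]],[nrm]); T=np.array(c['T']); o=T[:3,3]
    W2=(W-o)@Rr.as_matrix().T+o   # tilt about the camera
    W2[...,2]-=np.nanmedian(W2[m][:,2]); 
    return W2,k
E
python3 - <<'E'
from h import *
for n in ['top','scene']:
    c=cap(n); W,k=leveled(c); print(n,'plane',k.round(4))
    x,y,z=W[...,0],W[...,1],W[...,2]
    m=(z>0.0095)&(z<0.0145)&(x>.45)&(x<.75)&(abs(y)<.2)
    l=cv2.connectedComponentsWithStats(m.astype(np.uint8),connectivity=8)[1]
    b=np.argmax(np.bincount(l[m])); 
    P=W[m][:,:2]; q=np.abs(P-np.median(P,0)).max(1)<.2
    r=cv2.minAreaRect((P[q]*1000).astype(np.float32));print(n,'tray',r)
    for nm,(cx,cy,zt) in dict(nest=(.499,.294,.09),jb=(.445,.131,.05),jm=(.427,-.014,.05),jr=(.435,-.15,.05),h=(.472,-.33,.139),stub=(.598,.006,.078),gdec=(.472,.39,.082)).items():
        g=(np.hypot(x-cx,y-cy)<.06)&(abs(z-zt)<.004); Q=W[g]
        print(nm,((Q.min(0)+Q.max(0))/2).round(4),np.ptp(Q,0).round(4),len(Q))
E
```

```text
top plane [ 0.0011 -0.0016  0.001 ]
top tray ((601.54248046875, 5.2372894287109375), (309.5501708984375, 200.3839569091797), 81.40790557861328)
nest [0.4962 0.2933 0.0893] [0.0333 0.0368 0.0066] 37
jb [0.444  0.1301 0.0499] [0.0495 0.0497 0.0078] 222
jm [ 0.4247 -0.0153  0.0499] [0.0492 0.0497 0.0077] 222
jr [ 0.4346 -0.1509  0.05  ] [0.0521 0.0501 0.0077] 230
h [ 0.4702 -0.3316  0.1389] [0.0169 0.0893 0.0076] 139
stub [0.6003 0.0054 0.078 ] [0.0214 0.0186 0.0079] 35
gdec [0.47   0.3898 0.0818] [0.0334 0.0351 0.0073] 37
scene plane [ 0.0003  0.0009 -0.0017]
scene tray ((581.7936401367188, 8.172531127929688), (331.30108642578125, 272.9527587890625), 87.60636138916016)
nest [0.4994 0.2947 0.0896] [0.0393 0.0367 0.0072] 60
jb [0.4473 0.1325 0.05  ] [0.0538 0.0521 0.0078] 215
jm [ 0.4272 -0.012   0.0499] [0.0536 0.0533 0.0077] 173
jr [ 0.4374 -0.1492  0.0498] [0.0508 0.054  0.0077] 155
h [ 0.4724 -0.3296  0.1387] [0.0194 0.0903 0.0072] 77
stub [0.6053 0.0082 0.0778] [0.0237 0.0204 0.0072] 41
gdec [0.4729 0.3905 0.0814] [0.0373 0.0366 0.0065] 56
```

```bash
python3 - <<'E'
from h import *
plan([.498,.294,.20],81.4)
E
```

```text
t 0.25 at [0.1297 0.5085 0.231 ] yaw 75.69 tot deg [-5.7 -0.   0. ] N 11 open 0.0852 F [ 0.6 -0.5 -0.5]
  row {'tx': 2.8, 'ty': -10.6, 'tz': 37.3, 'ax': -0.5, 'ay': -0.0, 'az': 0.0}
  row {'tx': 2.8, 'ty': -11.0, 'tz': 37.2, 'ax': -0.5, 'ay': -0.0, 'az': 0.0}
  row {'tx': 2.8, 'ty': -11.3, 'tz': 37.1, 'ax': -0.5, 'ay': -0.0, 'az': 0.0}
  row {'tx': 2.8, 'ty': -11.6, 'tz': 37.0, 'ax': -0.5, 'ay': -0.0, 'az': 0.0}
  row {'tx': 2.8, 'ty': -12.0, 'tz': 36.9, 'ax': -0.5, 'ay': -0.0, 'az': 0.0}
  row {'tx': 2.8, 'ty': -12.3, 'tz': 36.7, 'ax': -0.5, 'ay': -0.0, 'az': 0.0}
  row {'tx': 2.8, 'ty': -12.6, 'tz': 36.6, 'ax': -0.5, 'ay': -0.0, 'az': 0.0}
  row {'tx': 2.8, 'ty': -13.0, 'tz': 36.5, 'ax': -0.5, 'ay': -0.0, 'az': 0.0}
  row {'tx': 2.8, 'ty': -13.3, 'tz': 36.4, 'ax': -0.5, 'ay': -0.0, 'az': 0.0}
  row {'tx': 2.8, 'ty': -13.6, 'tz': 36.3, 'ax': -0.5, 'ay': -0.0, 'az': 0.0}
  row {'tx': 2.8, 'ty': -13.9, 'tz': 36.1, 'ax': -0.5, 'ay': -0.0, 'az': 0.0}
```

carry_out --rows '[{"tx": 2.8,"ty": -11,"tz": 37,"ax": -0.5},{"tx": 2.8,"ty": -11,"tz": 37,"ax": -0.5},{"tx": 2.8,"ty": -11.5,"tz": 37,"ax": -0.5},{"tx": 2.8,"ty": -12,"tz": 37,"ax": -0.5},{"tx": 2.8,"ty": -12,"tz": 37,"ax": -0.5},{"tx": 2.8,"ty": -12,"tz": 37,"ax": -0.5},{"tx": 2.8,"ty": -13,"tz": 37,"ax": -0.5},{"tx": 2.8,"ty": -13,"tz": 36,"ax": -0.5},{"tx": 2.8,"ty": -13,"tz": 36,"ax": -0.5},{"tx": 2.8,"ty": -13.5,"tz": 36,"ax": -0.5},{"tx": 2.8,"ty": -14,"tz": 36,"ax": -0.5},{"tx": 0}]' --gripper 85

```text
schema error: expected keys tx, ty, tz, ax, ay, az
```

```bash
python3 - <<'E'
from h import *
plan([.498,.294,.20],81.4)
c=cap('wrist','w1.png'); W=world(c); np.save('w1.npy',W)
x,y,z=W[...,0],W[...,1],W[...,2]
print('table z',np.nanmedian(z[abs(z)<.02]))
g=(np.hypot(x-.498,y-.294)<.06)
for lo,hi in [(.085,.096),(.058,.068),(.033,.041)]:
    Q=W[g&(z>lo)&(z<hi)];print(((Q.min(0)+Q.max(0))/2).round(4),np.ptp(Q,0).round(4),len(Q))
E
```

```text
t 0.25 at [0.1297 0.5085 0.231 ] yaw 75.69 tot deg [-5.7 -0.   0. ] N 11 open 0.0852 F [ 0.6 -0.5 -0.5]
  row {'tx': 2.8, 'ty': -10.6, 'tz': 37.3, 'ax': -0.5, 'ay': -0.0, 'az': 0.0}
  row {'tx': 2.8, 'ty': -11.0, 'tz': 37.2, 'ax': -0.5, 'ay': -0.0, 'az': 0.0}
  row {'tx': 2.8, 'ty': -11.3, 'tz': 37.1, 'ax': -0.5, 'ay': -0.0, 'az': 0.0}
  row {'tx': 2.8, 'ty': -11.6, 'tz': 37.0, 'ax': -0.5, 'ay': -0.0, 'az': 0.0}
  row {'tx': 2.8, 'ty': -12.0, 'tz': 36.9, 'ax': -0.5, 'ay': -0.0, 'az': 0.0}
  row {'tx': 2.8, 'ty': -12.3, 'tz': 36.7, 'ax': -0.5, 'ay': -0.0, 'az': 0.0}
  row {'tx': 2.8, 'ty': -12.6, 'tz': 36.6, 'ax': -0.5, 'ay': -0.0, 'az': 0.0}
  row {'tx': 2.8, 'ty': -13.0, 'tz': 36.5, 'ax': -0.5, 'ay': -0.0, 'az': 0.0}
  row {'tx': 2.8, 'ty': -13.3, 'tz': 36.4, 'ax': -0.5, 'ay': -0.0, 'az': 0.0}
  row {'tx': 2.8, 'ty': -13.6, 'tz': 36.3, 'ax': -0.5, 'ay': -0.0, 'az': 0.0}
  row {'tx': 2.8, 'ty': -13.9, 'tz': 36.1, 'ax': -0.5, 'ay': -0.0, 'az': 0.0}
table z 0.0001876457646548535Traceback (most recent call last):
  File "<stdin>", line 8, in <module>
    return umr_minimum(a, axis, None, out, keepdims, initial, where)
ValueError: zero-size array to reduction operation minimum which has no identity
```

View pics/w1.png

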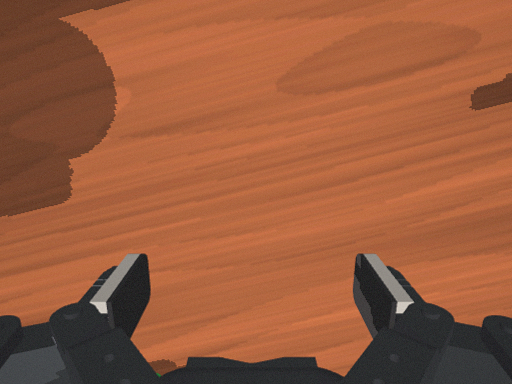

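The move was refused because each row needs all six keys, so nothing moved. The picture just shows the bare bench between the open fingers.

carry_out --rows '[{"tx": 2.8,"ty": -11,"tz": 37,"ax": -0.5,"ay": 0,"az": 0},{"tx": 2.8,"ty": -11,"tz": 37,"ax": -0.5,"ay": 0,"az": 0},{"tx": 2.8,"ty": -11.5,"tz": 37,"ax": -0.5,"ay": 0,"az": 0},{"tx": 2.8,"ty": -12,"tz": 37,"ax": -0.5,"ay": 0,"az": 0},{"tx": 2.8,"ty": -12,"tz": 37,"ax": -0.5,"ay": 0,"az": 0},{"tx": 2.8,"ty": -12,"tz": 37,"ax": -0.5,"ay": 0,"az": 0},{"tx": 2.8,"ty": -13,"tz": 37,"ax": -0.5,"ay": 0,"az": 0},{"tx": 2.8,"ty": -13,"tz": 36,"ax": -0.5,"ay": 0,"az": 0},{"tx": 2.8,"ty": -13,"tz": 36,"ax": -0.5,"ay": 0,"az": 0},{"tx": 2.8,"ty": -13.5,"tz": 36,"ax": -0.5,"ay": 0,"az": 0},{"tx": 2.8,"ty": -14,"tz": 36,"ax": -0.5,"ay": 0,"az": 0},{"tx": 0,"ty": 0,"tz": 0,"ax": 0,"ay": 0,"az": 0}]' --gripper 85

```text
t: 1.3
position: [0.5122, 0.2868, 0.1976]
tcp_rot: [0.05, 0.705, -0.048, 0.706]
wrist_force: [-1.3, 0.2, 0.0]
opening: 0.0852
```

```bash
cat > m.py <<'E'
from h import *
import sys
def meas(fn,cx,cy,bands,r=.06):
    c=cap('wrist',fn); W=world(c)
    x,y,z=W[...,0],W[...,1],W[...,2]
    print('table z',np.nanmedian(z[abs(z)<.02]).round(4))
    g=(np.hypot(x-cx,y-cy)<r)
    for lo,hi in bands:
        Q=W[g&(z>lo)&(z<hi)]
        if len(Q)>5: 
            (cc,rr)=cv2.minEnclosingCircle((Q[:,:2]*1000).astype(np.float32))
            print((lo,hi),'circle',np.round(cc,1),round(rr,1),'mid',((Q.min(0)+Q.max(0))/2).round(4),np.ptp(Q,0).round(4),len(Q))
    return c,W
E
python3 - <<'E'
from m import *
plan([.498,.294,.20],81.4)
meas('w2.png',.498,.294,[(.085,.096),(.058,.068),(.033,.041)])
E
```

```text
t 1.3 at [0.5122 0.2868 0.1976] yaw 82.03 tot deg [ 0.6  0.1 -0.1] N 1 open 0.0852 F [-1.3  0.2  0. ]
  row {'tx': -2.4, 'ty': 5.2, 'tz': -15.0, 'ax': 0.6, 'ay': 0.1, 'az': -0.1}
table z 0.0003
(0.085, 0.096) circle [498.6 293.2] 19.1 mid [0.4988 0.2933 0.0889] [0.0378 0.0378 0.0076] 684
(0.058, 0.068) circle [498.5 290.9] 27.0 mid [0.4983 0.2909 0.063 ] [0.0537 0.0536 0.01  ] 840
(0.033, 0.041) circle [498.4 290.5] 33.9 mid [0.4956 0.2904 0.037 ] [0.0616 0.067  0.0079] 782
```

View pics/w2.png

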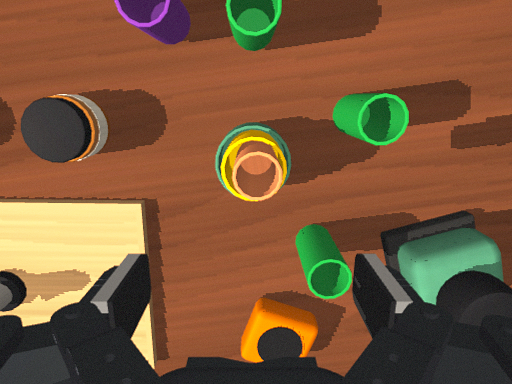

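Wrist view: copper rim centred near (257,175), inside the yellow and green pots, with circle radii 19.1/27.0/33.9 mm as specified. Closing in on it.

carry_out --rows '[{"tx": 20,"ty": 4.3,"tz": -14.3,"ax": 0.6,"ay": 0,"az": 0},{"tx": 30,"ty": 0,"tz": 0,"ax": 0,"ay": 0,"az": 0},{"tx": 20,"ty": 0,"tz": 0,"ax": 0,"ay": 0,"az": 0},{"tx": 0,"ty": 0,"tz": 0,"ax": 0,"ay": 0,"az": 0},{"tx": 0,"ty": 0,"tz": 0,"ax": 0,"ay": 0,"az": 0}]' --gripper 85

```text
t: 1.77
position: [0.4954, 0.295, 0.1266]
tcp_rot: [0.056, 0.705, -0.053, 0.705]
wrist_force: [0.8, 0.5, 0.7]
opening: 0.0854
```

```bash
python3 - <<'E'
from m import *
plan([.4986,.2932,.066],81.4)
meas('w3.png',.498,.294,[(.085,.096),(.058,.068),(.033,.041)])
E
```

```text
t 1.77 at [0.4954 0.295  0.1266] yaw 81.23 tot deg [-0.2 -0.  -0.2] N 2 open 0.0854 F [0.8 0.5 0.7]
  row {'tx': 30.3, 'ty': -0.8, 'tz': 1.7, 'ax': -0.1, 'ay': -0.0, 'az': -0.1}
  row {'tx': 30.3, 'ty': -0.7, 'tz': 1.7, 'ax': -0.1, 'ay': -0.0, 'az': -0.1}
table z 0.0003
(0.085, 0.096) circle [498.5 293. ] 19.1 mid [0.4984 0.2933 0.0886] [0.0373 0.0374 0.0071] 1307
(0.058, 0.068) circle [498.3 290.8] 26.9 mid [0.4938 0.2909 0.063 ] [0.0446 0.0533 0.01  ] 1531
(0.033, 0.041) circle [498.4 290.5] 33.8 mid [0.4919 0.2904 0.037 ] [0.0544 0.0672 0.008 ] 1258
```

View pics/w3.png

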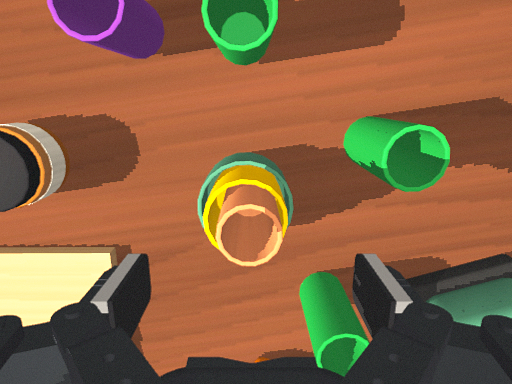

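Copper rim centred between the fingers at (249,236). The green decoy at (340,345) clears the right finger in depth. Descending.

carry_out --rows '[{"tx": 20,"ty": -0.8,"tz": 2,"ax": 0,"ay": 0,"az": 0},{"tx": 20,"ty": -0.7,"tz": 1.5,"ax": 0,"ay": 0,"az": 0},{"tx": 15,"ty": 0,"tz": 0,"ax": 0,"ay": 0,"az": 0},{"tx": 4,"ty": 0,"tz": 0,"ax": 0,"ay": 0,"az": 0},{"tx": 0,"ty": 0,"tz": 0,"ax": 0,"ay": 0,"az": 0}]' --gripper 85

```text
t: 2.23
position: [0.5017, 0.2973, 0.0742]
tcp_rot: [0.057, 0.702, -0.049, 0.708]
wrist_force: [-0.3, 0.7, -0.8]
opening: 0.0847
```

```bash
python3 - <<'E'
from m import *
plan([.4986,.2932,.066],81.4)
E
```

```text
t 2.23 at [0.5017 0.2973 0.0742] yaw 81.39 tot deg [-0.   0.5 -0.7] N 1 open 0.0847 F [-0.3  0.7 -0.8]
  row {'tx': 8.1, 'ty': -4.6, 'tz': -2.5, 'ax': -0.0, 'ay': 0.5, 'az': -0.7}
```

carry_out --rows '[{"tx": 7,"ty": -4.6,"tz": -2.5,"ax": 0,"ay": 0.5,"az": -0.7},{"tx": 0,"ty": 0,"tz": 0,"ax": 0,"ay": 0,"az": 0},{"tx": 0,"ty": 0,"tz": 0,"ax": 0,"ay": 0,"az": 0}]' --gripper 85

```text
t: 2.48
position: [0.4997, 0.2942, 0.0702]
tcp_rot: [0.053, 0.704, -0.053, 0.706]
wrist_force: [0.2, 0.6, 0.4]
opening: 0.085
```

```bash
python3 - <<'E'
from m import *
plan([.4986,.2932,.066],81.4)
E
```

```text
t 2.48 at [0.4997 0.2942 0.0702] yaw 81.42 tot deg [ 0.   0.1 -0.1] N 1 open 0.085 F [0.2 0.6 0.4]
  row {'tx': 4.2, 'ty': -1.2, 'tz': -0.9, 'ax': 0.0, 'ay': 0.1, 'az': -0.1}
```

carry_out --rows '[{"tx": 3.5,"ty": -1.2,"tz": -1,"ax": 0,"ay": 0,"az": 0},{"tx": 0,"ty": 0,"tz": 0,"ax": 0,"ay": 0,"az": 0}]'

```text
t: 2.65
position: [0.4991, 0.2935, 0.0677]
tcp_rot: [0.054, 0.704, -0.052, 0.706]
wrist_force: [-1.4, 0.9, 0.1]
opening: 0.0848
```

carry_out --rows '[{"tx": 0,"ty": 0,"tz": 0,"ax": 0,"ay": 0,"az": 0},{"tx": 0,"ty": 0,"tz": 0,"ax": 0,"ay": 0,"az": 0},{"tx": 0,"ty": 0,"tz": 0,"ax": 0,"ay": 0,"az": 0},{"tx": 0,"ty": 0,"tz": 0,"ax": 0,"ay": 0,"az": 0},{"tx": 0,"ty": 0,"tz": 0,"ax": 0,"ay": 0,"az": 0},{"tx": 0,"ty": 0,"tz": 0,"ax": 0,"ay": 0,"az": 0},{"tx": 0,"ty": 0,"tz": 0,"ax": 0,"ay": 0,"az": 0},{"tx": 0,"ty": 0,"tz": 0,"ax": 0,"ay": 0,"az": 0}]' --gripper 25

```text
t: 3.32
position: [0.4996, 0.2935, 0.0689]
tcp_rot: [0.054, 0.703, -0.052, 0.707]
wrist_force: [-0.4, -0.1, 0.6]
opening: 0.035
```

```bash
python3 - <<'E'
from m import *
plan([.4986,.2932,.066],81.4)
meas('w4.png',.498,.294,[(.085,.096),(.058,.068),(.033,.041)])
E
```

```text
t 3.32 at [0.4996 0.2935 0.0689] yaw 81.41 tot deg [ 0.   0.3 -0.2] N 1 open 0.035 F [-0.4 -0.1  0.6]
  row {'tx': 2.9, 'ty': -0.5, 'tz': -1.0, 'ax': 0.0, 'ay': 0.3, 'az': -0.2}
table z 0.0003
(0.085, 0.096) circle [492.7 294.6] 31.3 mid [0.4989 0.2946 0.0905] [0.0382 0.0619 0.011 ] 3755
(0.058, 0.068) circle [494.  291.1] 26.6 mid [0.4934 0.2911 0.063 ] [0.0443 0.0531 0.01  ] 2522
(0.033, 0.041) circle [497.8 290.4] 33.7 mid [0.4901 0.2903 0.037 ] [0.0509 0.0672 0.008 ] 2051
```

View pics/w4.png

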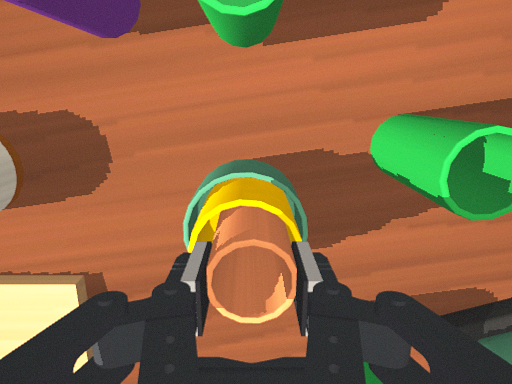

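Jaws are on the copper pot: rim at (252,282), yellow and green rims below. Lifting slowly.

carry_out --rows '[{"tx": -8,"ty": 0,"tz": 0,"ax": 0,"ay": 0,"az": 0},{"tx": -12,"ty": 0,"tz": 0,"ax": 0,"ay": 0,"az": 0},{"tx": -15,"ty": 0,"tz": 0,"ax": 0,"ay": 0,"az": 0},{"tx": -15,"ty": 0,"tz": 0,"ax": 0,"ay": 0,"az": 0},{"tx": -15,"ty": 0,"tz": 0,"ax": 0,"ay": 0,"az": 0},{"tx": -15,"ty": 0,"tz": 0,"ax": 0,"ay": 0,"az": 0},{"tx": -15,"ty": 0,"tz": 0,"ax": 0,"ay": 0,"az": 0},{"tx": -10,"ty": 0,"tz": 0,"ax": 0,"ay": 0,"az": 0},{"tx": 0,"ty": 0,"tz": 0,"ax": 0,"ay": 0,"az": 0}]' --gripper 25

```text
t: 4.12
position: [0.4971, 0.2924, 0.1802]
tcp_rot: [0.053, 0.705, -0.053, 0.705]
wrist_force: [-0.2, 0.1, -1.8]
opening: 0.0351
```

```bash
python3 - <<'E'
from m import *
plan([.498,.294,.20],81.4)
meas('w5.png',.498,.294,[(.185,.2),(.058,.068),(.033,.041)])
c=cap('scene','s5.png')
E
```

```text
t 4.12 at [0.4971 0.2924 0.1802] yaw 81.42 tot deg [ 0.  0. -0.] N 1 open 0.0351 F [-0.2  0.1 -1.8]
  row {'tx': -19.8, 'ty': 1.7, 'tz': 0.7, 'ax': 0.0, 'ay': 0.0, 'az': -0.0}
table z 0.0004
(0.185, 0.2) circle [490.  293.3] 31.2 mid [0.4953 0.2933 0.1925] [0.036  0.0617 0.015 ] 3684
(0.058, 0.068) circle [498.3 291. ] 26.8 mid [0.4919 0.2909 0.0621] [0.0406 0.053  0.0083] 585
(0.033, 0.041) circle [498.5 290.3] 34.0 mid [0.4932 0.2902 0.0369] [0.0571 0.0677 0.0078] 726
```

View pics/w5.png

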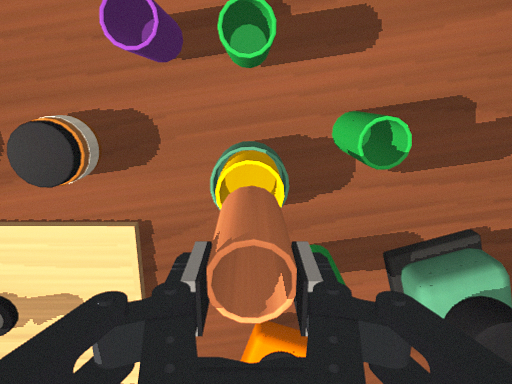

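View pics/s5.png

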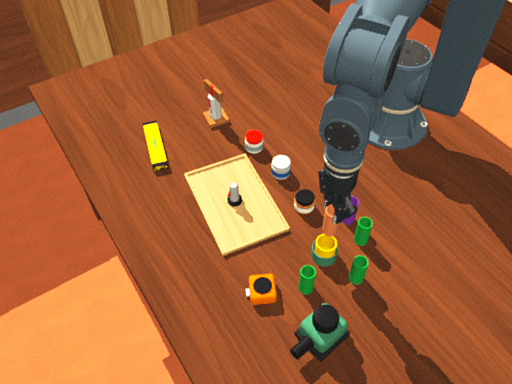

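Copper pot is held upright at (252,282); yellow is still inside green at (250,185). Next I go over the tray.

```bash
cat >> h.py <<'E'
CAD=np.array([.603,.0065]); CY=-8.6
def cad(dx,dy,z):
    a=np.radians(CY); return [CAD[0]+(np.cos(a)*dx-np.sin(a)*dy)/1000,CAD[1]+(np.sin(a)*dx+np.cos(a)*dy)/1000,z]
E
python3 - <<'E'
from m import *
print(cad(60,0,.18)); plan(cad(60,0,.18),81.4)
E
```

```text
[np.float64(0.6623253828628203), np.float64(-0.002472120606622572), 0.18]
t 4.22 at [0.4965 0.2921 0.1782] yaw 81.42 tot deg [ 0.  -0.1  0.1] N 9 open 0.0354 F [ 0.3  0.3 -2.7]
  row {'tx': -0.2, 'ty': -29.6, 'tz': 23.1, 'ax': 0.0, 'ay': -0.0, 'az': 0.0}
  row {'tx': -0.2, 'ty': -29.6, 'tz': 23.1, 'ax': 0.0, 'ay': -0.0, 'az': 0.0}
  row {'tx': -0.2, 'ty': -29.6, 'tz': 23.1, 'ax': 0.0, 'ay': -0.0, 'az': 0.0}
  row {'tx': -0.2, 'ty': -29.6, 'tz': 23.1, 'ax': 0.0, 'ay': -0.0, 'az': 0.0}
  row {'tx': -0.2, 'ty': -29.6, 'tz': 23.1, 'ax': 0.0, 'ay': -0.0, 'az': 0.0}
  row {'tx': -0.2, 'ty': -29.6, 'tz': 23.1, 'ax': 0.0, 'ay': -0.0, 'az': 0.0}
  row {'tx': -0.2, 'ty': -29.6, 'tz': 23.1, 'ax': 0.0, 'ay': -0.0, 'az': 0.0}
  row {'tx': -0.2, 'ty': -29.6, 'tz': 23.1, 'ax': 0.0, 'ay': -0.0, 'az': 0.0}
  row {'tx': -0.2, 'ty': -29.6, 'tz': 23.1, 'ax': 0.0, 'ay': -0.0, 'az': 0.0}
```

carry_out --rows '[{"tx": -1,"ty": -29.5,"tz": 23,"ax": 0,"ay": 0,"az": 0},{"tx": -1,"ty": -29.5,"tz": 23,"ax": 0,"ay": 0,"az": 0},{"tx": -1,"ty": -29.5,"tz": 23,"ax": 0,"ay": 0,"az": 0},{"tx": -1,"ty": -29.5,"tz": 23,"ax": 0,"ay": 0,"az": 0},{"tx": -1,"ty": -29.5,"tz": 23,"ax": 0,"ay": 0,"az": 0},{"tx": -1,"ty": -29.5,"tz": 23,"ax": 0,"ay": 0,"az": 0},{"tx": -1,"ty": -29.5,"tz": 23,"ax": 0,"ay": 0,"az": 0},{"tx": -1,"ty": -29.5,"tz": 23,"ax": 0,"ay": 0,"az": 0},{"tx": -1,"ty": -18,"tz": 15,"ax": 0,"ay": 0,"az": 0},{"tx": 0,"ty": 0,"tz": 0,"ax": 0,"ay": 0,"az": 0},{"tx": 0,"ty": 0,"tz": 0,"ax": 0,"ay": 0,"az": 0}]' --gripper 25

```text
t: 5.13
position: [0.6572, -0.001, 0.1731]
tcp_rot: [0.049, 0.712, -0.052, 0.699]
wrist_force: [0.5, -0.3, -1.9]
opening: 0.035
```

```bash
python3 - <<'E'
from m import *
plan(cad(60,0,.18),81.4)
c,W=meas('w6.png',.603,.0065,[(.066,.082),(.016,.020)],.03)
np.save('w6.npy',W)
E
```

```text
t 5.13 at [ 0.6572 -0.001   0.1731] yaw 81.76 tot deg [ 0.4 -1.   0.3] N 1 open 0.035 F [ 0.5 -0.3 -1.9]
  row {'tx': -7.0, 'ty': -0.7, 'tz': 5.2, 'ax': 0.4, 'ay': -1.0, 'az': 0.3}
table z 0.0052
(0.066, 0.082) circle [603.5   5.5] 13.3 mid [0.6035 0.0053 0.0743] [0.0261 0.0261 0.0121] 1134
(0.016, 0.02) circle [603.4   5.4] 21.9 mid [0.6032 0.0055 0.018 ] [0.0429 0.0428 0.004 ] 895
```

View pics/w6.png

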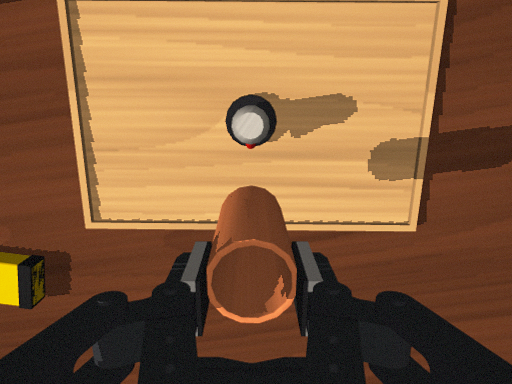

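Tray view: stub at (250,122), button facing the far side, pot between the jaws. Stub centre (0.6035, 0.0055).

```bash
sed -i 's/CAD=np.array.*;/CAD=np.array([.6035,.0055]);/' h.py; python3 - <<'E'
from m import *
plan(cad(60,0,.085),81.4)
E
```

```text
t 5.18 at [ 0.657  -0.0008  0.1729] yaw 81.78 tot deg [ 0.4 -1.1  0.3] N 3 open 0.0349 F [ 0.1 -0.1 -1.3]
  row {'tx': 29.3, 'ty': -0.4, 'tz': 2.6, 'ax': 0.1, 'ay': -0.4, 'az': 0.1}
  row {'tx': 29.3, 'ty': -0.5, 'tz': 2.4, 'ax': 0.1, 'ay': -0.4, 'az': 0.1}
  row {'tx': 29.3, 'ty': -0.5, 'tz': 2.2, 'ax': 0.1, 'ay': -0.4, 'az': 0.1}
```

carry_out --rows '[{"tx": 15,"ty": -0.4,"tz": 2.5,"ax": 0.2,"ay": -0.5,"az": 0.1},{"tx": 20,"ty": -0.5,"tz": 2.5,"ax": 0.1,"ay": -0.4,"az": 0.1},{"tx": 20,"ty": -0.5,"tz": 2,"ax": 0.1,"ay": -0.2,"az": 0.1},{"tx": 18,"ty": 0,"tz": 0,"ax": 0,"ay": 0,"az": 0},{"tx": 8,"ty": 0,"tz": 0,"ax": 0,"ay": 0,"az": 0},{"tx": 0,"ty": 0,"tz": 0,"ax": 0,"ay": 0,"az": 0},{"tx": 0,"ty": 0,"tz": 0,"ax": 0,"ay": 0,"az": 0}]' --gripper 25

```text
t: 5.77
position: [0.6587, 0.0046, 0.0875]
tcp_rot: [0.051, 0.706, -0.05, 0.704]
wrist_force: [0.9, -0.1, -0.2]
opening: 0.0356
```

```bash
python3 - <<'E'
from m import *
plan(cad(60,0,.069),81.4)
E
```

```text
t 5.77 at [0.6587 0.0046 0.0875] yaw 81.81 tot deg [ 0.4 -0.2 -0. ] N 1 open 0.0356 F [ 0.9 -0.1 -0.2]
  row {'tx': 18.4, 'ty': -7.4, 'tz': 5.3, 'ax': 0.4, 'ay': -0.2, 'az': -0.0}
```

carry_out --rows '[{"tx": 6,"ty": -4,"tz": 3,"ax": 0.4,"ay": -0.2,"az": 0},{"tx": 6,"ty": -3,"tz": 2,"ax": 0,"ay": 0,"az": 0},{"tx": 4,"ty": 0,"tz": 0,"ax": 0,"ay": 0,"az": 0},{"tx": 0,"ty": 0,"tz": 0,"ax": 0,"ay": 0,"az": 0},{"tx": 0,"ty": 0,"tz": 0,"ax": 0,"ay": 0,"az": 0}]' --gripper 25

```text
t: 6.18
position: [0.6646, -0.0026, 0.0734]
tcp_rot: [0.053, 0.703, -0.052, 0.707]
wrist_force: [0.1, 0.7, -1.4]
opening: 0.0351
```

```bash
python3 - <<'E'
from m import *
plan(cad(60,0,.067),81.4)
E
```

```text
t 6.18 at [ 0.6646 -0.0026  0.0734] yaw 81.45 tot deg [ 0.1  0.3 -0.1] N 1 open 0.0351 F [ 0.1  0.7 -1.4]
  row {'tx': 6.4, 'ty': -1.1, 'tz': -1.7, 'ax': 0.1, 'ay': 0.3, 'az': -0.1}
```

carry_out --rows '[{"tx": 4,"ty": -0.5,"tz": -1,"ax": 0.1,"ay": 0.3,"az": 0},{"tx": 1.5,"ty": 0,"tz": 0,"ax": 0,"ay": 0,"az": 0},{"tx": 0,"ty": 0,"tz": 0,"ax": 0,"ay": 0,"az": 0},{"tx": 0,"ty": 0,"tz": 0,"ax": 0,"ay": 0,"az": 0}]' --gripper 25

```text
t: 6.52
position: [0.6639, -0.0034, 0.0681]
tcp_rot: [0.054, 0.705, -0.053, 0.705]
wrist_force: [0.9, -0.8, -1.9]
opening: 0.035
```

```bash
python3 - <<'E'
from m import *
plan(cad(60,0,.067),81.4)
meas('w7.png',.663,-.003,[(.08,.096)],.04)
E
```

```text
t 6.52 at [ 0.6639 -0.0034  0.0681] yaw 81.3 tot deg [-0.1  0.1 -0.1] N 1 open 0.035 F [ 0.9 -0.8 -1.9]
  row {'tx': 1.1, 'ty': -0.3, 'tz': -1.1, 'ax': -0.1, 'ay': 0.1, 'az': -0.1}
table z 0.0061
(0.08, 0.096) circle [657.   -2.5] 31.2 mid [ 0.6631 -0.0025  0.088 ] [0.038  0.0618 0.016 ] 4947
```

carry_out --rows '[{"tx": 1.5,"ty": 0,"tz": 0,"ax": 0,"ay": 0,"az": 0},{"tx": 0,"ty": 0,"tz": 0,"ax": 0,"ay": 0,"az": 0},{"tx": 0,"ty": 0,"tz": 0,"ax": 0,"ay": 0,"az": 0}]' --gripper 25

```text
t: 6.82
position: [0.6644, -0.0033, 0.0672]
tcp_rot: [0.054, 0.704, -0.053, 0.706]
wrist_force: [0.4, -0.5, -2.0]
opening: 0.0349
```

carry_out --rows '[{"tx": 0.7,"ty": 0,"tz": 0,"ax": 0,"ay": 0,"az": 0},{"tx": 0,"ty": 0,"tz": 0,"ax": 0,"ay": 0,"az": 0},{"tx": 0,"ty": 0,"tz": 0,"ax": 0,"ay": 0,"az": 0}]' --gripper 25

```text
t: 7.07
position: [0.6647, -0.0033, 0.067]
tcp_rot: [0.054, 0.704, -0.053, 0.706]
wrist_force: [0.5, 0.5, -2.3]
opening: 0.0351
```

carry_out --rows '[{"tx": 1.5,"ty": 0,"tz": 0,"ax": 0,"ay": 0,"az": 0},{"tx": 0,"ty": 0,"tz": 0,"ax": 0,"ay": 0,"az": 0},{"tx": 0,"ty": 0,"tz": 0,"ax": 0,"ay": 0,"az": 0}]' --gripper 25

```text
t: 7.32
position: [0.6653, -0.0034, 0.0675]
tcp_rot: [0.054, 0.703, -0.053, 0.707]
wrist_force: [0.0, -0.2, -1.5]
opening: 0.0354
```

carry_out --rows '[{"tx": 1,"ty": 0,"tz": 0,"ax": 0,"ay": 0,"az": 0},{"tx": 0,"ty": 0,"tz": 0,"ax": 0,"ay": 0,"az": 0},{"tx": 0,"ty": 0,"tz": 0,"ax": 0,"ay": 0,"az": 0}]' --gripper 25

```text
t: 7.57
position: [0.6658, -0.0034, 0.0669]
tcp_rot: [0.054, 0.703, -0.053, 0.708]
wrist_force: [-0.6, 0.4, 0.9]
opening: 0.0352
```

carry_out --rows '[{"tx": 0,"ty": 0,"tz": 0,"ax": 0,"ay": 0,"az": 0},{"tx": 0,"ty": 0,"tz": 0,"ax": 0,"ay": 0,"az": 0},{"tx": 0,"ty": 0,"tz": 0,"ax": 0,"ay": 0,"az": 0},{"tx": 0,"ty": 0,"tz": 0,"ax": 0,"ay": 0,"az": 0},{"tx": 0,"ty": 0,"tz": 0,"ax": 0,"ay": 0,"az": 0}]' --gripper 65

```text
t: 7.98
position: [0.6655, -0.0033, 0.0659]
tcp_rot: [0.054, 0.703, -0.053, 0.707]
wrist_force: [-0.5, -0.6, -0.1]
opening: 0.0654
```

```bash
python3 - <<'E'
from m import *
plan(cad(60,0,.18),81.4)
meas('w8.png',.663,-.003,[(.084,.096)],.03)
E
```

```text
t 7.98 at [ 0.6655 -0.0033  0.0659] yaw 81.31 tot deg [-0.1  0.3 -0.1] N 3 open 0.0654 F [-0.5 -0.6 -0.1]
  row {'tx': -38.0, 'ty': -0.1, 'tz': -0.7, 'ax': -0.0, 'ay': 0.1, 'az': -0.0}
  row {'tx': -38.0, 'ty': -0.1, 'tz': -0.7, 'ax': -0.0, 'ay': 0.1, 'az': -0.0}
  row {'tx': -38.0, 'ty': -0.2, 'tz': -0.8, 'ax': -0.0, 'ay': 0.1, 'az': -0.0}
table z 0.0061
(0.084, 0.096) circle [665.2  -3.8] 19.2 mid [ 0.6652 -0.0038  0.0871] [0.0383 0.0375 0.0063] 2571
```

View pics/w8.png

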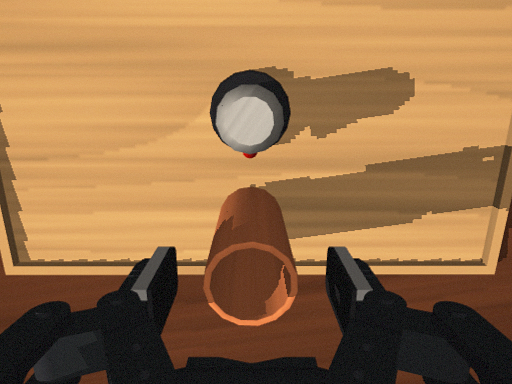

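Copper pot stands free: rim ring at (251,283), rim height 0.088 m as expected on the floor. Going up and back to the nest.

carry_out --rows '[{"tx": -15,"ty": 0,"tz": 0,"ax": 0,"ay": 0,"az": 0},{"tx": -30,"ty": 0,"tz": 0,"ax": 0,"ay": 0,"az": 0},{"tx": -30,"ty": 0,"tz": 0,"ax": 0,"ay": 0,"az": 0},{"tx": -20,"ty": 0,"tz": 0,"ax": 0,"ay": 0,"az": 0},{"tx": 0,"ty": 29,"tz": -22,"ax": 0,"ay": 0,"az": 0},{"tx": 0,"ty": 29,"tz": -22,"ax": 0,"ay": 0,"az": 0},{"tx": 0,"ty": 29,"tz": -22,"ax": 0,"ay": 0,"az": 0},{"tx": 0,"ty": 29,"tz": -22,"ax": 0,"ay": 0,"az": 0},{"tx": 0,"ty": 29,"tz": -22,"ax": 0,"ay": 0,"az": 0},{"tx": 0,"ty": 29,"tz": -22,"ax": 0,"ay": 0,"az": 0},{"tx": 0,"ty": 29,"tz": -22,"ax": 0,"ay": 0,"az": 0},{"tx": 0,"ty": 29,"tz": -22,"ax": 0,"ay": 0,"az": 0}]' --gripper 85

```text
t: 9.03
position: [0.5248, 0.2558, 0.1641]
tcp_rot: [0.059, 0.702, -0.057, 0.708]
wrist_force: [0.9, 0.5, -0.7]
opening: 0.085
```

```bash
python3 - <<'E'
from m import *
plan([.4985,.291,.11],81.4)
E
```

```text
t 9.03 at [0.5248 0.2558 0.1641] yaw 80.62 tot deg [-0.8  0.5 -0.2] N 2 open 0.085 F [ 0.9  0.5 -0.7]
  row {'tx': 27.0, 'ty': 15.1, 'tz': -16.0, 'ax': -0.4, 'ay': 0.2, 'az': -0.1}
  row {'tx': 27.0, 'ty': 15.3, 'tz': -15.8, 'ax': -0.4, 'ay': 0.2, 'az': -0.1}
```

carry_out --rows '[{"tx": 10,"ty": 10,"tz": -10,"ax": -0.4,"ay": 0.4,"az": -0.2},{"tx": 20,"ty": 5,"tz": -5,"ax": -0.3,"ay": 0,"az": 0},{"tx": 15,"ty": 0,"tz": 0,"ax": 0,"ay": 0,"az": 0},{"tx": 0,"ty": 0,"tz": 0,"ax": 0,"ay": 0,"az": 0},{"tx": 0,"ty": 0,"tz": 0,"ax": 0,"ay": 0,"az": 0}]' --gripper 85

```text
t: 9.45
position: [0.5076, 0.2823, 0.1196]
tcp_rot: [0.051, 0.704, -0.049, 0.706]
wrist_force: [0.2, 0.3, 0.1]
opening: 0.0851
```

```bash
python3 - <<'E'
from m import *
meas('w9.png',.498,.291,[(.058,.068),(.033,.041)],.045)
plan([.4985,.291,.06],81.4)
E
```

```text
table z 0.0003
(0.058, 0.068) circle [498.4 291. ] 27.1 mid [0.4983 0.2908 0.0621] [0.0537 0.0536 0.0081] 1663
(0.033, 0.041) circle [498.5 290.3] 33.9 mid [0.4937 0.2903 0.037 ] [0.0581 0.0671 0.008 ] 1385
t 9.5 at [0.5078 0.282  0.1196] yaw 81.92 tot deg [ 0.5  0.1 -0.2] N 2 open 0.0847 F [-0.2  0.5 -0.5]
  row {'tx': 29.8, 'ty': 3.7, 'tz': -5.3, 'ax': 0.3, 'ay': 0.1, 'az': -0.1}
  row {'tx': 29.8, 'ty': 3.7, 'tz': -5.3, 'ax': 0.3, 'ay': 0.1, 'az': -0.1}
```

View pics/w9.png

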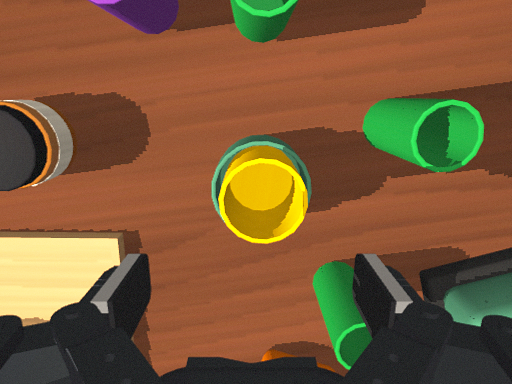

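Yellow rim at (263,200) inside green, centre (0.4984, 0.291). Descending.

carry_out --rows '[{"tx": 15,"ty": 5,"tz": -6,"ax": 0.5,"ay": 0,"az": -0.2},{"tx": 20,"ty": 2,"tz": -3,"ax": 0,"ay": 0,"az": 0},{"tx": 18,"ty": 0,"tz": 0,"ax": 0,"ay": 0,"az": 0},{"tx": 8,"ty": 0,"tz": 0,"ax": 0,"ay": 0,"az": 0},{"tx": 0,"ty": 0,"tz": 0,"ax": 0,"ay": 0,"az": 0},{"tx": 0,"ty": 0,"tz": 0,"ax": 0,"ay": 0,"az": 0}]' --gripper 85

```text
t: 10.0
position: [0.5053, 0.2897, 0.0631]
tcp_rot: [0.056, 0.701, -0.054, 0.709]
wrist_force: [-0.1, 0.2, 0.9]
opening: 0.0851
```

```bash
python3 - <<'E'
from m import *
plan([.4985,.291,.042],81.4)
E
```

```text
t 10.0 at [0.5053 0.2897 0.0631] yaw 81.09 tot deg [-0.3  0.6 -0.2] N 1 open 0.0851 F [-0.1  0.2  0.9]
  row {'tx': 21.0, 'ty': 0.1, 'tz': -7.1, 'ax': -0.3, 'ay': 0.6, 'az': -0.2}
```

carry_out --rows '[{"tx": 10,"ty": 0,"tz": -6,"ax": -0.3,"ay": 0.6,"az": -0.2},{"tx": 8,"ty": 0,"tz": -2,"ax": 0,"ay": 0.2,"az": 0},{"tx": 3,"ty": 0,"tz": 0,"ax": 0,"ay": 0,"az": 0},{"tx": 0,"ty": 0,"tz": 0,"ax": 0,"ay": 0,"az": 0},{"tx": 0,"ty": 0,"tz": 0,"ax": 0,"ay": 0,"az": 0}]' --gripper 85

```text
t: 10.42
position: [0.4988, 0.2914, 0.0432]
tcp_rot: [0.055, 0.706, -0.052, 0.704]
wrist_force: [0.1, -0.2, -0.1]
opening: 0.0848
```

```bash
python3 - <<'E'
from m import *
plan([.4985,.291,.042],81.4)
E
```

```text
t 10.42 at [0.4988 0.2914 0.0432] yaw 81.34 tot deg [-0.1 -0.1 -0.2] N 1 open 0.0848 F [ 0.1 -0.2 -0.1]
  row {'tx': 1.2, 'ty': -0.4, 'tz': -0.3, 'ax': -0.1, 'ay': -0.1, 'az': -0.2}
```

carry_out --rows '[{"tx": 1,"ty": 0,"tz": 0,"ax": 0,"ay": 0,"az": 0},{"tx": 0,"ty": 0,"tz": 0,"ax": 0,"ay": 0,"az": 0},{"tx": 0,"ty": 0,"tz": 0,"ax": 0,"ay": 0,"az": 0},{"tx": 0,"ty": 0,"tz": 0,"ax": 0,"ay": 0,"az": 0},{"tx": 0,"ty": 0,"tz": 0,"ax": 0,"ay": 0,"az": 0},{"tx": 0,"ty": 0,"tz": 0,"ax": 0,"ay": 0,"az": 0},{"tx": 0,"ty": 0,"tz": 0,"ax": 0,"ay": 0,"az": 0}]' --gripper 40

```text
t: 11.0
position: [0.4994, 0.2916, 0.0435]
tcp_rot: [0.055, 0.705, -0.052, 0.705]
wrist_force: [-0.2, -0.5, -0.6]
opening: 0.0521
```

```bash
python3 - <<'E'
from m import *
plan([.4985,.291,.042],81.4)
meas('w10.png',.498,.291,[(.058,.068),(.033,.041)],.045)
E
```

```text
t 11.0 at [0.4994 0.2916 0.0435] yaw 81.34 tot deg [-0.1 -0.  -0.2] N 1 open 0.0521 F [-0.2 -0.5 -0.6]
  row {'tx': 1.5, 'ty': -0.7, 'tz': -0.8, 'ax': -0.1, 'ay': -0.0, 'az': -0.2}
table z 0.0003
(0.058, 0.068) circle [492.3 292.5] 39.6 mid [0.499  0.2925 0.063 ] [0.0543 0.0784 0.01  ] 5355
(0.033, 0.041) circle [493.7 290.8] 33.3 mid [0.4941 0.2909 0.037 ] [0.0591 0.0662 0.008 ] 3009
```

View pics/w10.png

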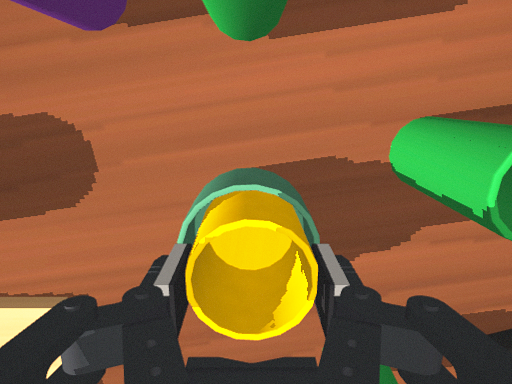

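Yellow pot gripped at (252,280), green still on the bench. Lifting.

carry_out --rows '[{"tx": -8,"ty": 0,"tz": 0,"ax": 0,"ay": 0,"az": 0},{"tx": -12,"ty": 0,"tz": 0,"ax": 0,"ay": 0,"az": 0},{"tx": -15,"ty": 0,"tz": 0,"ax": 0,"ay": 0,"az": 0},{"tx": -20,"ty": 0,"tz": 0,"ax": 0,"ay": 0,"az": 0},{"tx": -20,"ty": 0,"tz": 0,"ax": 0,"ay": 0,"az": 0},{"tx": -20,"ty": 0,"tz": 0,"ax": 0,"ay": 0,"az": 0},{"tx": -15,"ty": 0,"tz": 0,"ax": 0,"ay": 0,"az": 0},{"tx": 0,"ty": 0,"tz": 0,"ax": 0,"ay": 0,"az": 0}]' --gripper 40

```text
t: 11.72
position: [0.4978, 0.2903, 0.1598]
tcp_rot: [0.054, 0.707, -0.053, 0.704]
wrist_force: [0.2, -0.1, -1.6]
opening: 0.0518
```

```bash
python3 - <<'E'
from m import *
plan(cad(-60,0,.16),81.4)
cap('wrist','w11.png')
E
```

```text
t 11.72 at [0.4978 0.2903 0.1598] yaw 81.35 tot deg [-0.  -0.2 -0.1] N 7 open 0.0518 F [ 0.2 -0.1 -1.6]
  row {'tx': -0.1, 'ty': -38.0, 'tz': 12.5, 'ax': -0.0, 'ay': -0.0, 'az': -0.0}
  row {'tx': -0.1, 'ty': -38.0, 'tz': 12.5, 'ax': -0.0, 'ay': -0.0, 'az': -0.0}
  row {'tx': -0.1, 'ty': -38.0, 'tz': 12.5, 'ax': -0.0, 'ay': -0.0, 'az': -0.0}
  row {'tx': -0.1, 'ty': -38.0, 'tz': 12.5, 'ax': -0.0, 'ay': -0.0, 'az': -0.0}
  row {'tx': -0.1, 'ty': -38.0, 'tz': 12.5, 'ax': -0.0, 'ay': -0.0, 'az': -0.0}
  row {'tx': -0.1, 'ty': -38.0, 'tz': 12.4, 'ax': -0.0, 'ay': -0.0, 'az': -0.0}
  row {'tx': -0.0, 'ty': -38.0, 'tz': 12.4, 'ax': -0.0, 'ay': -0.0, 'az': -0.0}
```

View pics/w11.png

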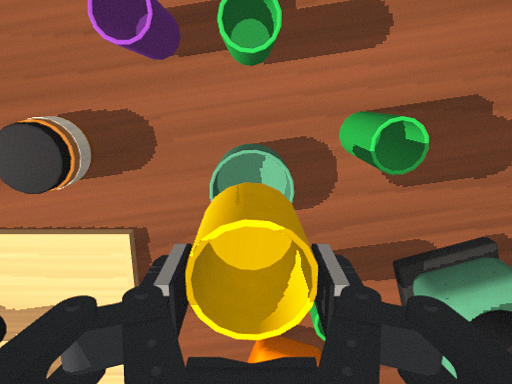

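Yellow is held level and green is left on the bench at (252,185). Carrying to the tray's near-middle spot.

carry_out --rows '[{"tx": -1,"ty": -30,"tz": 10,"ax": 0,"ay": 0,"az": 0},{"tx": -1,"ty": -32,"tz": 10.5,"ax": 0,"ay": 0,"az": 0},{"tx": -1,"ty": -32,"tz": 10.5,"ax": 0,"ay": 0,"az": 0},{"tx": -1,"ty": -32,"tz": 10.5,"ax": 0,"ay": 0,"az": 0},{"tx": -1,"ty": -32,"tz": 10.5,"ax": 0,"ay": 0,"az": 0},{"tx": -1,"ty": -32,"tz": 10.5,"ax": 0,"ay": 0,"az": 0},{"tx": -1,"ty": -32,"tz": 10.5,"ax": 0,"ay": 0,"az": 0},{"tx": -1,"ty": -24,"tz": 8,"ax": 0,"ay": 0,"az": 0},{"tx": 0,"ty": -5,"tz": 2,"ax": 0,"ay": 0,"az": 0},{"tx": 0,"ty": 0,"tz": 0,"ax": 0,"ay": 0,"az": 0},{"tx": 0,"ty": 0,"tz": 0,"ax": 0,"ay": 0,"az": 0}]' --gripper 40

```text
t: 12.68
position: [0.5386, 0.0192, 0.1542]
tcp_rot: [0.052, 0.711, -0.052, 0.699]
wrist_force: [-0.5, 0.2, -1.9]
opening: 0.0518
```

```bash
python3 - <<'E'
from m import *
plan(cad(-60,0,.065),81.4)
E
```

```text
t 12.68 at [0.5386 0.0192 0.1542] yaw 81.57 tot deg [ 0.2 -1.   0.1] N 3 open 0.0518 F [-0.5  0.2 -1.9]
  row {'tx': 29.7, 'ty': -1.2, 'tz': 2.6, 'ax': 0.1, 'ay': -0.3, 'az': 0.0}
  row {'tx': 29.7, 'ty': -1.2, 'tz': 2.4, 'ax': 0.1, 'ay': -0.3, 'az': 0.0}
  row {'tx': 29.7, 'ty': -1.2, 'tz': 2.2, 'ax': 0.1, 'ay': -0.3, 'az': 0.0}
```

carry_out --rows '[{"tx": 15,"ty": -2,"tz": 3,"ax": 0.2,"ay": -0.6,"az": 0},{"tx": 20,"ty": -2,"tz": 2,"ax": 0,"ay": -0.3,"az": 0},{"tx": 20,"ty": -2,"tz": 2,"ax": 0,"ay": -0.2,"az": 0},{"tx": 18,"ty": -2,"tz": 0,"ax": 0,"ay": 0,"az": 0},{"tx": 8,"ty": -1,"tz": 0,"ax": 0,"ay": 0,"az": 0},{"tx": 0,"ty": 0,"tz": 0,"ax": 0,"ay": 0,"az": 0},{"tx": 0,"ty": 0,"tz": 0,"ax": 0,"ay": 0,"az": 0}]' --gripper 40

```text
t: 13.27
position: [0.542, 0.0173, 0.0683]
tcp_rot: [0.05, 0.705, -0.05, 0.705]
wrist_force: [0.9, -0.2, -2.7]
opening: 0.0522
```

```bash
python3 - <<'E'
from m import *
plan(cad(-60,0,.047),81.4)
E
```

```text
t 13.27 at [0.542  0.0173 0.0683] yaw 81.84 tot deg [ 0.4 -0.   0. ] N 1 open 0.0522 F [ 0.9 -0.2 -2.7]
  row {'tx': 21.3, 'ty': -2.4, 'tz': 2.6, 'ax': 0.4, 'ay': -0.0, 'az': 0.0}
```

carry_out --rows '[{"tx": 8,"ty": -2,"tz": 2,"ax": 0.4,"ay": 0,"az": 0},{"tx": 7,"ty": -1,"tz": 0,"ax": 0,"ay": 0,"az": 0},{"tx": 4,"ty": 0,"tz": 0,"ax": 0,"ay": 0,"az": 0},{"tx": 0,"ty": 0,"tz": 0,"ax": 0,"ay": 0,"az": 0},{"tx": 0,"ty": 0,"tz": 0,"ax": 0,"ay": 0,"az": 0}]' --gripper 40

```text
t: 13.68
position: [0.5456, 0.0153, 0.0501]
tcp_rot: [0.053, 0.704, -0.052, 0.706]
wrist_force: [-0.3, -0.3, -1.7]
opening: 0.0518
```

```bash
python3 - <<'E'
from m import *
plan(cad(-60,0,.045),81.4)
E
```

```text
t 13.68 at [0.5456 0.0153 0.0501] yaw 81.5 tot deg [ 0.1  0.2 -0. ] N 1 open 0.0518 F [-0.3 -0.3 -1.7]
  row {'tx': 5.1, 'ty': -1.0, 'tz': -1.3, 'ax': 0.1, 'ay': 0.2, 'az': -0.0}
```

carry_out --rows '[{"tx": 4,"ty": -0.5,"tz": -1.5,"ax": 0.1,"ay": 0.2,"az": 0},{"tx": 1.5,"ty": 0,"tz": -0.5,"ax": 0,"ay": 0,"az": 0},{"tx": 0,"ty": 0,"tz": 0,"ax": 0,"ay": 0,"az": 0},{"tx": 0,"ty": 0,"tz": 0,"ax": 0,"ay": 0,"az": 0}]' --gripper 40

```text
t: 14.02
position: [0.5443, 0.0148, 0.0454]
tcp_rot: [0.054, 0.704, -0.053, 0.706]
wrist_force: [0.2, -0.3, -2.3]
opening: 0.0522
```

carry_out --rows '[{"tx": 1.5,"ty": 0,"tz": -0.5,"ax": 0,"ay": 0.1,"az": 0},{"tx": 0,"ty": 0,"tz": 0,"ax": 0,"ay": 0,"az": 0},{"tx": 0,"ty": 0,"tz": 0,"ax": 0,"ay": 0,"az": 0}]' --gripper 40

```text
t: 14.27
position: [0.5452, 0.0146, 0.046]
tcp_rot: [0.054, 0.704, -0.053, 0.707]
wrist_force: [0.8, 0.5, -1.9]
opening: 0.0522
```

carry_out --rows '[{"tx": 1.5,"ty": 0,"tz": -0.5,"ax": 0,"ay": 0.1,"az": 0},{"tx": 0,"ty": 0,"tz": 0,"ax": 0,"ay": 0,"az": 0},{"tx": 0,"ty": 0,"tz": 0,"ax": 0,"ay": 0,"az": 0}]' --gripper 40

```text
t: 14.52
position: [0.5458, 0.0145, 0.0454]
tcp_rot: [0.054, 0.703, -0.053, 0.707]
wrist_force: [-0.9, -0.4, -0.3]
opening: 0.052
```

carry_out --rows '[{"tx": 1,"ty": 0,"tz": -0.5,"ax": 0,"ay": 0.1,"az": 0},{"tx": 0,"ty": 0,"tz": 0,"ax": 0,"ay": 0,"az": 0},{"tx": 0,"ty": 0,"tz": 0,"ax": 0,"ay": 0,"az": 0}]' --gripper 40

```text
t: 14.77
position: [0.5464, 0.0145, 0.0454]
tcp_rot: [0.054, 0.703, -0.053, 0.707]
wrist_force: [-1.1, 0.8, -0.8]
opening: 0.0516
```

carry_out --rows '[{"tx": 0,"ty": 0,"tz": 0,"ax": 0,"ay": 0,"az": 0},{"tx": 0,"ty": 0,"tz": 0,"ax": 0,"ay": 0,"az": 0},{"tx": 0,"ty": 0,"tz": 0,"ax": 0,"ay": 0,"az": 0},{"tx": 0,"ty": 0,"tz": 0,"ax": 0,"ay": 0,"az": 0},{"tx": 0,"ty": 0,"tz": 0,"ax": 0,"ay": 0,"az": 0}]' --gripper 80

```text
t: 15.18
position: [0.5458, 0.0145, 0.0444]
tcp_rot: [0.054, 0.704, -0.053, 0.706]
wrist_force: [0.0, -0.2, 0.3]
opening: 0.0805
```

```bash
python3 - <<'E'
from m import *
plan(cad(-60,0,.16),81.4)
meas('w12.png',.546,.0145,[(.058,.072)],.035)
E
```

```text
t 15.18 at [0.5458 0.0145 0.0444] yaw 81.32 tot deg [-0.1  0.2 -0.1] N 3 open 0.0805 F [ 0.  -0.2  0.3]
  row {'tx': -38.5, 'ty': -0.0, 'tz': -0.4, 'ax': -0.0, 'ay': 0.1, 'az': -0.0}
  row {'tx': -38.5, 'ty': -0.1, 'tz': -0.4, 'ax': -0.0, 'ay': 0.1, 'az': -0.0}
  row {'tx': -38.5, 'ty': -0.1, 'tz': -0.5, 'ax': -0.0, 'ay': 0.1, 'az': -0.0}
table z 0.0053
(0.058, 0.072) circle [546.4  14.4] 27.7 mid [0.5464 0.0141 0.0632] [0.0553 0.0536 0.0103] 4984
```

View pics/w12.png

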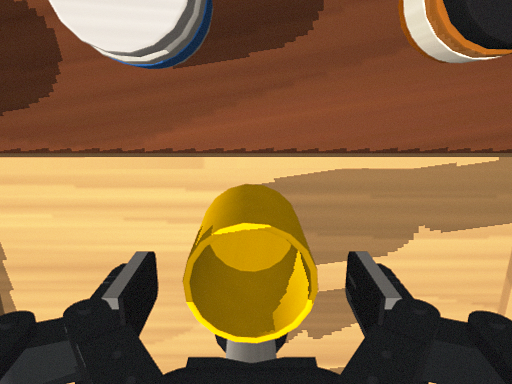

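Yellow stands on the tray: rim centred (0.546, 0.014) at the correct height. Next the green pot.

carry_out --rows '[{"tx": -15,"ty": 0,"tz": 0,"ax": 0,"ay": 0,"az": 0},{"tx": -30,"ty": 0,"tz": 0,"ax": 0,"ay": 0,"az": 0},{"tx": -35,"ty": 0,"tz": 0,"ax": 0,"ay": 0,"az": 0},{"tx": -10,"ty": 25,"tz": -8,"ax": 0,"ay": 0,"az": 0},{"tx": 0,"ty": 34,"tz": -11,"ax": 0,"ay": 0,"az": 0},{"tx": 0,"ty": 34,"tz": -11,"ax": 0,"ay": 0,"az": 0},{"tx": 0,"ty": 34,"tz": -11,"ax": 0,"ay": 0,"az": 0},{"tx": 0,"ty": 34,"tz": -11,"ax": 0,"ay": 0,"az": 0},{"tx": 0,"ty": 34,"tz": -11,"ax": 0,"ay": 0,"az": 0},{"tx": 0,"ty": 34,"tz": -11,"ax": 0,"ay": 0,"az": 0},{"tx": 0,"ty": 20,"tz": -7,"ax": 0,"ay": 0,"az": 0},{"tx": 0,"ty": 0,"tz": 0,"ax": 0,"ay": 0,"az": 0}]' --gripper 85.4

```text
t: 16.23
position: [0.5023, 0.2832, 0.1392]
tcp_rot: [0.057, 0.703, -0.055, 0.707]
wrist_force: [0.4, -1.6, 0.5]
opening: 0.0858
```

```bash
python3 - <<'E'
from m import *
plan([.4985,.2903,.07],81.4)
E
```

```text
t 16.23 at [0.5023 0.2832 0.1392] yaw 80.93 tot deg [-0.5  0.3 -0.2] N 2 open 0.0858 F [ 0.4 -1.6  0.5]
  row {'tx': 34.6, 'ty': 3.1, 'tz': -2.6, 'ax': -0.2, 'ay': 0.1, 'az': -0.1}
  row {'tx': 34.6, 'ty': 3.1, 'tz': -2.5, 'ax': -0.2, 'ay': 0.1, 'az': -0.1}
```

carry_out --rows '[{"tx": 15,"ty": 4,"tz": -3,"ax": -0.5,"ay": 0.3,"az": -0.2},{"tx": 20,"ty": 2,"tz": -2,"ax": 0,"ay": 0,"az": 0},{"tx": 18,"ty": 0,"tz": 0,"ax": 0,"ay": 0,"az": 0},{"tx": 8,"ty": 0,"tz": 0,"ax": 0,"ay": 0,"az": 0},{"tx": 0,"ty": 0,"tz": 0,"ax": 0,"ay": 0,"az": 0},{"tx": 0,"ty": 0,"tz": 0,"ax": 0,"ay": 0,"az": 0}]' --gripper 85.4

```text
t: 16.73
position: [0.4983, 0.2912, 0.0768]
tcp_rot: [0.052, 0.705, -0.051, 0.706]
wrist_force: [1.6, -0.7, 1.2]
opening: 0.0858
```

```bash
python3 - <<'E'
from m import *
meas('w13.png',.4985,.2903,[(.033,.041)],.045)
plan([.4985,.2903,.045],81.4)
E
```

```text
table z 0.0003
(0.033, 0.041) circle [498.7 290.3] 34.1 mid [0.4985 0.2904 0.0365] [0.0676 0.0673 0.0071] 2414
t 16.78 at [0.4984 0.2912 0.0771] yaw 81.68 tot deg [ 0.3  0.1 -0.1] N 1 open 0.0854 F [-0.5 -0.3 -0. ]
  row {'tx': 32.1, 'ty': -0.9, 'tz': 0.2, 'ax': 0.3, 'ay': 0.1, 'az': -0.1}
```

View pics/w13.png

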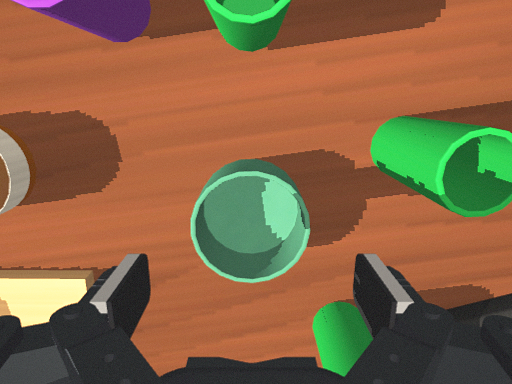

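carry_out --rows '[{"tx": 10,"ty": -1,"tz": 0,"ax": 0.3,"ay": 0.1,"az": 0},{"tx": 12,"ty": 0,"tz": 0,"ax": 0,"ay": 0,"az": 0},{"tx": 8,"ty": 0,"tz": 0,"ax": 0,"ay": 0,"az": 0},{"tx": 0,"ty": 0,"tz": 0,"ax": 0,"ay": 0,"az": 0},{"tx": 0,"ty": 0,"tz": 0,"ax": 0,"ay": 0,"az": 0}]' --gripper 85.4

```text
t: 17.2
position: [0.5009, 0.2899, 0.0483]
tcp_rot: [0.056, 0.704, -0.053, 0.707]
wrist_force: [0.1, -0.3, 0.7]
opening: 0.0852
```

```bash
python3 - <<'E'
from m import *
plan([.4985,.2903,.013],81.4)
E
```

```text
t 17.2 at [0.5009 0.2899 0.0483] yaw 81.2 tot deg [-0.2  0.2 -0.3] N 1 open 0.0852 F [ 0.1 -0.3  0.7]
  row {'tx': 35.3, 'ty': -0.2, 'tz': -2.6, 'ax': -0.2, 'ay': 0.2, 'az': -0.3}
```

carry_out --rows '[{"tx": 8,"ty": 0,"tz": -2.5,"ax": -0.2,"ay": 0.3,"az": -0.3},{"tx": 8,"ty": 0,"tz": -1,"ax": 0,"ay": 0,"az": 0},{"tx": 8,"ty": 0,"tz": 0,"ax": 0,"ay": 0,"az": 0},{"tx": 5,"ty": 0,"tz": 0,"ax": 0,"ay": 0,"az": 0},{"tx": 0,"ty": 0,"tz": 0,"ax": 0,"ay": 0,"az": 0},{"tx": 0,"ty": 0,"tz": 0,"ax": 0,"ay": 0,"az": 0}]' --gripper 85.4

```text
t: 17.7
position: [0.4975, 0.2908, 0.017]
tcp_rot: [0.053, 0.705, -0.053, 0.705]
wrist_force: [0.3, 0.0, -0.1]
opening: 0.0853
```

```bash
python3 - <<'E'
from m import *
plan([.4985,.2903,.013],81.4)
E
```

```text
t 17.7 at [0.4975 0.2908 0.017 ] yaw 81.42 tot deg [ 0.  -0.1  0. ] N 1 open 0.0853 F [ 0.3  0.  -0.1]
  row {'tx': 4.0, 'ty': -0.3, 'tz': 1.0, 'ax': 0.0, 'ay': -0.1, 'az': 0.0}
```

carry_out --rows '[{"tx": 3,"ty": 0,"tz": 1,"ax": 0,"ay": 0,"az": 0},{"tx": 0,"ty": 0,"tz": 0,"ax": 0,"ay": 0,"az": 0},{"tx": 0,"ty": 0,"tz": 0,"ax": 0,"ay": 0,"az": 0}]' --gripper 85.4

```text
t: 17.95
position: [0.4987, 0.2907, 0.0139]
tcp_rot: [0.053, 0.705, -0.053, 0.705]
wrist_force: [-0.4, -0.3, -0.0]
opening: 0.0858
```

carry_out --rows '[{"tx": 0,"ty": 0,"tz": 0,"ax": 0,"ay": 0,"az": 0},{"tx": 0,"ty": 0,"tz": 0,"ax": 0,"ay": 0,"az": 0},{"tx": 0,"ty": 0,"tz": 0,"ax": 0,"ay": 0,"az": 0},{"tx": 0,"ty": 0,"tz": 0,"ax": 0,"ay": 0,"az": 0},{"tx": 0,"ty": 0,"tz": 0,"ax": 0,"ay": 0,"az": 0},{"tx": 0,"ty": 0,"tz": 0,"ax": 0,"ay": 0,"az": 0}]' --gripper 55

```text
t: 18.45
position: [0.4991, 0.2907, 0.0155]
tcp_rot: [0.053, 0.705, -0.053, 0.705]
wrist_force: [-0.2, 0.2, -2.3]
opening: 0.0662
```

```bash
python3 - <<'E'
from m import *
meas('w14.png',.4985,.2903,[(.033,.041)],.045)
plan([.4985,.2903,.013],81.4)
E
```

```text
table z 0.0003
(0.033, 0.041) circle [492.2 291.2] 44.5 mid [0.4988 0.2912 0.037 ] [0.0684 0.088  0.008 ] 6229
t 18.5 at [0.4991 0.2907 0.0154] yaw 81.4 tot deg [ 0.  0. -0.] N 1 open 0.0664 F [-0.1 -1.  -0.9]
  row {'tx': 2.4, 'ty': -0.5, 'tz': -0.5, 'ax': 0.0, 'ay': 0.0, 'az': -0.0}
```

View pics/w14.png

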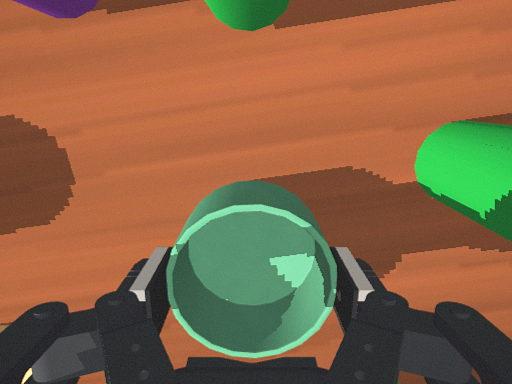

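Green pot gripped at (252,280). Lifting and carrying.

carry_out --rows '[{"tx": -8,"ty": 0,"tz": 0,"ax": 0,"ay": 0,"az": 0},{"tx": -15,"ty": 0,"tz": 0,"ax": 0,"ay": 0,"az": 0},{"tx": -20,"ty": 0,"tz": 0,"ax": 0,"ay": 0,"az": 0},{"tx": -25,"ty": 0,"tz": 0,"ax": 0,"ay": 0,"az": 0},{"tx": -15,"ty": 0,"tz": 0,"ax": 0,"ay": 0,"az": 0},{"tx": 0,"ty": 0,"tz": 0,"ax": 0,"ay": 0,"az": 0}]' --gripper 55

```text
t: 19.0
position: [0.4975, 0.2898, 0.1019]
tcp_rot: [0.052, 0.706, -0.054, 0.704]
wrist_force: [-0.2, 0.3, -2.6]
opening: 0.0662
```

```bash
python3 - <<'E'
from m import *
plan(cad(56,105,.10),81.4)
E
```

```text
t 19.0 at [0.4975 0.2898 0.1019] yaw 81.41 tot deg [ 0.  -0.2  0.2] N 7 open 0.0662 F [-0.2  0.3 -2.6]
  row {'tx': 0.2, 'ty': -22.9, 'tz': 29.0, 'ax': 0.0, 'ay': -0.0, 'az': 0.0}
  row {'tx': 0.2, 'ty': -22.9, 'tz': 29.0, 'ax': 0.0, 'ay': -0.0, 'az': 0.0}
  row {'tx': 0.2, 'ty': -22.9, 'tz': 29.0, 'ax': 0.0, 'ay': -0.0, 'az': 0.0}
  row {'tx': 0.3, 'ty': -22.9, 'tz': 29.0, 'ax': 0.0, 'ay': -0.0, 'az': 0.0}
  row {'tx': 0.3, 'ty': -22.9, 'tz': 29.0, 'ax': 0.0, 'ay': -0.0, 'az': 0.0}
  row {'tx': 0.3, 'ty': -22.9, 'tz': 29.0, 'ax': 0.0, 'ay': -0.0, 'az': 0.0}
  row {'tx': 0.3, 'ty': -22.9, 'tz': 29.0, 'ax': 0.0, 'ay': -0.0, 'az': 0.0}
```

carry_out --rows '[{"tx": -1,"ty": -18,"tz": 22,"ax": 0,"ay": 0,"az": 0},{"tx": -1,"ty": -22,"tz": 26,"ax": 0,"ay": 0,"az": 0},{"tx": -1,"ty": -22,"tz": 26,"ax": 0,"ay": 0,"az": 0},{"tx": -1,"ty": -22,"tz": 26,"ax": 0,"ay": 0,"az": 0},{"tx": -1,"ty": -22,"tz": 27,"ax": 0,"ay": 0,"az": 0},{"tx": -1,"ty": -20,"tz": 27,"ax": 0,"ay": 0,"az": 0},{"tx": -1,"ty": -15,"tz": 20,"ax": 0,"ay": 0,"az": 0},{"tx": 0,"ty": 0,"tz": 0,"ax": 0,"ay": 0,"az": 0},{"tx": 0,"ty": 0,"tz": 0,"ax": 0,"ay": 0,"az": 0}]' --gripper 55

```text
t: 19.75
position: [0.6538, 0.118, 0.105]
tcp_rot: [0.051, 0.707, -0.052, 0.703]
wrist_force: [0.2, 0.6, -2.7]
opening: 0.0661
```

```bash
python3 - <<'E'
from m import *
plan(cad(56,105,.045),81.4)
E
```

```text
t 19.75 at [0.6538 0.118  0.105 ] yaw 81.67 tot deg [ 0.3 -0.3  0.1] N 2 open 0.0661 F [ 0.2  0.6 -2.7]
  row {'tx': 30.0, 'ty': -6.9, 'tz': 11.6, 'ax': 0.1, 'ay': -0.1, 'az': 0.1}
  row {'tx': 30.0, 'ty': -6.9, 'tz': 11.6, 'ax': 0.1, 'ay': -0.1, 'az': 0.1}
```

carry_out --rows '[{"tx": 8,"ty": -8,"tz": 12,"ax": 0.3,"ay": -0.2,"az": 0},{"tx": 15,"ty": -6,"tz": 9,"ax": 0,"ay": -0.2,"az": 0},{"tx": 18,"ty": -2,"tz": 2,"ax": 0,"ay": 0,"az": 0},{"tx": 12,"ty": 0,"tz": 0,"ax": 0,"ay": 0,"az": 0},{"tx": 0,"ty": 0,"tz": 0,"ax": 0,"ay": 0,"az": 0},{"tx": 0,"ty": 0,"tz": 0,"ax": 0,"ay": 0,"az": 0}]' --gripper 55

```text
t: 20.25
position: [0.673, 0.0996, 0.0462]
tcp_rot: [0.051, 0.705, -0.053, 0.705]
wrist_force: [-0.1, 0.2, -1.0]
opening: 0.0656
```

```bash
python3 - <<'E'
from m import *
plan(cad(56,105,.022),81.4)
meas('w15.png',.6736,.101,[(.06,.08)],.05)
E
```

```text
t 20.25 at [0.673  0.0996 0.0462] yaw 81.5 tot deg [ 0.1 -0.   0.2] N 1 open 0.0656 F [-0.1  0.2 -1. ]
  row {'tx': 24.2, 'ty': 1.7, 'tz': 1.3, 'ax': 0.1, 'ay': -0.0, 'az': 0.2}
table z 0.0056
(0.06, 0.08) circle [666.4 100.8] 47.0 mid [0.6729 0.1008 0.07  ] [0.0684 0.0929 0.02  ] 9257
```

View pics/w15.png

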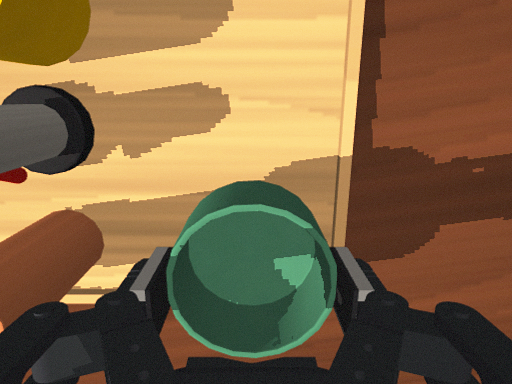

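Green pot is over the tray's far-left corner; the copper pot at (50,240) clears the left finger by about 25 mm. Setting it down.

carry_out --rows '[{"tx": 8,"ty": 1,"tz": 1,"ax": 0.1,"ay": 0,"az": 0.2},{"tx": 7,"ty": 0,"tz": 0,"ax": 0,"ay": 0,"az": 0},{"tx": 5,"ty": 0,"tz": 0,"ax": 0,"ay": 0,"az": 0},{"tx": 0,"ty": 0,"tz": 0,"ax": 0,"ay": 0,"az": 0},{"tx": 0,"ty": 0,"tz": 0,"ax": 0,"ay": 0,"az": 0}]' --gripper 55

```text
t: 20.72
position: [0.6748, 0.1022, 0.0265]
tcp_rot: [0.053, 0.704, -0.052, 0.706]
wrist_force: [-0.1, 0.7, -1.5]
opening: 0.066
```

```bash
python3 - <<'E'
from m import *
plan(cad(56,105,.0215),81.4)
E
```

```text
t 20.72 at [0.6748 0.1022 0.0265] yaw 81.51 tot deg [ 0.1  0.1 -0.1] N 1 open 0.066 F [-0.1  0.7 -1.5]
  row {'tx': 5.0, 'ty': -1.3, 'tz': -0.0, 'ax': 0.1, 'ay': 0.1, 'az': -0.1}
```

carry_out --rows '[{"tx": 4,"ty": -1,"tz": -0.5,"ax": 0.1,"ay": 0.2,"az": 0},{"tx": 1.5,"ty": 0,"tz": 0,"ax": 0,"ay": 0,"az": 0},{"tx": 0,"ty": 0,"tz": 0,"ax": 0,"ay": 0,"az": 0},{"tx": 0,"ty": 0,"tz": 0,"ax": 0,"ay": 0,"az": 0}]' --gripper 55

```text
t: 21.05
position: [0.6745, 0.1013, 0.0212]
tcp_rot: [0.054, 0.705, -0.052, 0.705]
wrist_force: [0.6, 0.1, -1.6]
opening: 0.066
```

carry_out --rows '[{"tx": 1.5,"ty": 0,"tz": -0.5,"ax": 0,"ay": 0.1,"az": 0},{"tx": 0,"ty": 0,"tz": 0,"ax": 0,"ay": 0,"az": 0},{"tx": 0,"ty": 0,"tz": 0,"ax": 0,"ay": 0,"az": 0}]' --gripper 55

```text
t: 21.3
position: [0.6751, 0.1013, 0.0221]
tcp_rot: [0.054, 0.705, -0.052, 0.706]
wrist_force: [-0.1, 0.0, -1.7]
opening: 0.0658
```

carry_out --rows '[{"tx": 1.5,"ty": 0,"tz": -0.5,"ax": 0,"ay": 0.1,"az": 0},{"tx": 0,"ty": 0,"tz": 0,"ax": 0,"ay": 0,"az": 0},{"tx": 0,"ty": 0,"tz": 0,"ax": 0,"ay": 0,"az": 0}]' --gripper 55

```text
t: 21.55
position: [0.6752, 0.1015, 0.0212]
tcp_rot: [0.054, 0.705, -0.052, 0.705]
wrist_force: [-0.6, 0.1, -0.5]
opening: 0.066
```

carry_out --rows '[{"tx": 1,"ty": 0,"tz": -0.5,"ax": 0,"ay": 0.1,"az": 0},{"tx": 0,"ty": 0,"tz": 0,"ax": 0,"ay": 0,"az": 0},{"tx": 0,"ty": 0,"tz": 0,"ax": 0,"ay": 0,"az": 0}]' --gripper 55

```text
t: 21.8
position: [0.6753, 0.1015, 0.0212]
tcp_rot: [0.054, 0.705, -0.052, 0.705]
wrist_force: [-0.7, 0.1, 0.3]
opening: 0.0657
```

Contact (force back to about 0). Releasing.

carry_out --rows '[{"tx": 0,"ty": 0,"tz": 0,"ax": 0,"ay": 0,"az": 0},{"tx": 0,"ty": 0,"tz": 0,"ax": 0,"ay": 0,"az": 0},{"tx": 0,"ty": 0,"tz": 0,"ax": 0,"ay": 0,"az": 0},{"tx": 0,"ty": 0,"tz": 0,"ax": 0,"ay": 0,"az": 0}]' --gripper 82

```text
t: 22.13
position: [0.6751, 0.1015, 0.0206]
tcp_rot: [0.054, 0.705, -0.052, 0.705]
wrist_force: [-0.6, 0.3, -0.0]
opening: 0.082
```

carry_out --rows '[{"tx": -10,"ty": 0,"tz": 0,"ax": 0,"ay": 0,"az": 0},{"tx": -20,"ty": 0,"tz": 0,"ax": 0,"ay": 0,"az": 0},{"tx": -30,"ty": 0,"tz": 0,"ax": 0,"ay": 0,"az": 0},{"tx": -30,"ty": 0,"tz": 0,"ax": 0,"ay": 0,"az": 0},{"tx": -20,"ty": 0,"tz": 0,"ax": 0,"ay": 0,"az": 0},{"tx": 0,"ty": 0,"tz": 0,"ax": 0,"ay": 0,"az": 0}]' --gripper 82

```text
t: 22.63
position: [0.6734, 0.1009, 0.1361]
tcp_rot: [0.054, 0.707, -0.052, 0.703]
wrist_force: [0.6, 0.9, 0.5]
opening: 0.0819
```

```bash
cat >> m.py <<'E'
def jars():
    c=cams.capture('top');W,k=leveled(c);x,y,z=W[...,0],W[...,1],W[...,2]
    m=((z>.043)&(z<.056)&(x>.3)&(x<.8)&(y<.24)&(y>-.28)).astype(np.uint8)
    nn,l,st,ce=cv2.connectedComponentsWithStats(m)
    for i in range(1,nn):
        if st[i,4]<40: continue
        Q=W[l==i]; print('jar?',((Q.min(0)+Q.max(0))/2+[.002,.0005,0]).round(4),np.ptp(Q,0).round(3),c['img'][l==i].mean(0).round())
    return c,W
E
python3 - <<'E'
from m import *
meas('w16.png',.674,.101,[(.036,.05)],.05)
jars()
cap('scene','s16.png')
plan([.447,.131,.12],81.4)
E
```

```text
table z 0.001
(0.036, 0.05) circle [674.9 101.5] 34.0 mid [0.6748 0.1014 0.0411] [0.0677 0.0672 0.0101] 1663
jar? [ 0.437  -0.1508  0.0494] [0.052 0.05  0.012] [247.  90.  76.]
t 22.78 at [0.6714 0.1006 0.131 ] yaw 81.38 tot deg [-0.  -0.6 -0. ] N 6 open 0.082 F [-0.5 -0.2  0.1]
  row {'tx': 2.2, 'ty': -0.6, 'tz': -37.7, 'ax': -0.0, 'ay': -0.1, 'az': -0.0}
  row {'tx': 2.2, 'ty': -0.6, 'tz': -37.7, 'ax': -0.0, 'ay': -0.1, 'az': -0.0}
  row {'tx': 2.1, 'ty': -0.6, 'tz': -37.7, 'ax': -0.0, 'ay': -0.1, 'az': -0.0}
  row {'tx': 2.0, 'ty': -0.6, 'tz': -37.7, 'ax': -0.0, 'ay': -0.1, 'az': -0.0}
  row {'tx': 2.0, 'ty': -0.6, 'tz': -37.7, 'ax': -0.0, 'ay': -0.1, 'az': -0.0}
  row {'tx': 1.9, 'ty': -0.6, 'tz': -37.7, 'ax': -0.0, 'ay': -0.1, 'az': -0.0}
```

View pics/w16.png

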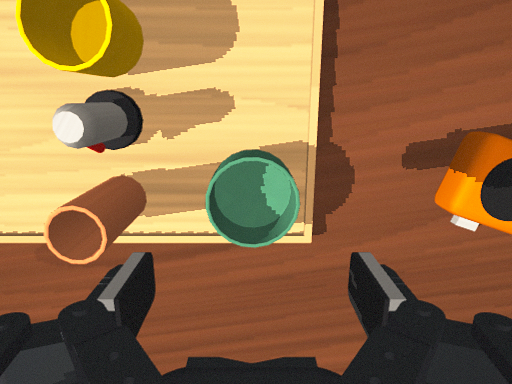

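View pics/s16.png

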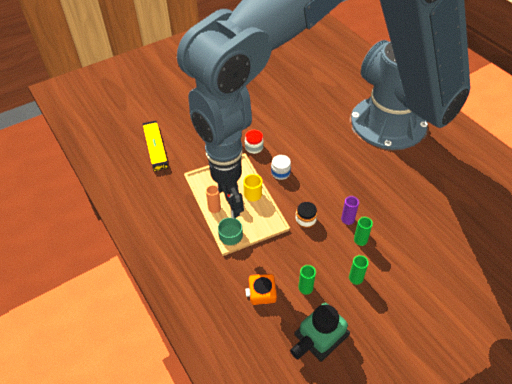

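All three pots stand upright in the tray. The black-capped jar has moved in the scene view, from (304,201) to (306,214), so I'll re-measure it.

```bash
python3 - <<'E'
from m import *
c=cap('scene'); W,k=leveled(c); x,y,z=W[...,0],W[...,1],W[...,2]
for cx,cy in [(.45,.15),(.427,-.014),(.437,-.15)]:
    Q=W[(np.hypot(x-cx,y-cy)<.055)&(abs(z-.05)<.004)]; print(((Q.min(0)+Q.max(0))/2).round(4)+[-.001,-.0015,0],np.ptp(Q,0).round(3))
E
```

```text
[0.4682 0.1697 0.05  ] [0.052 0.054 0.008]
[ 0.4284 -0.014   0.0499] [0.056 0.053 0.008]
[ 0.437  -0.1507  0.05  ] [0.052 0.054 0.008]
```

carry_out --rows '[{"tx": -1,"ty": 5,"tz": -28,"ax": 0,"ay": -0.5,"az": 0},{"tx": 0,"ty": 6,"tz": -32,"ax": 0,"ay": 0,"az": 0},{"tx": 0,"ty": 6,"tz": -32,"ax": 0,"ay": 0,"az": 0},{"tx": 0,"ty": 6,"tz": -32,"ax": 0,"ay": 0,"az": 0},{"tx": 0,"ty": 6,"tz": -32,"ax": 0,"ay": 0,"az": 0},{"tx": 0,"ty": 6,"tz": -28,"ax": 0,"ay": 0,"az": 0},{"tx": 0,"ty": 3,"tz": -15,"ax": 0,"ay": 0,"az": 0},{"tx": 0,"ty": 0,"tz": 0,"ax": 0,"ay": 0,"az": 0},{"tx": 0,"ty": 0,"tz": 0,"ax": 0,"ay": 0,"az": 0}]' --gripper 85

```text
t: 23.58
position: [0.4634, 0.1666, 0.1178]
tcp_rot: [0.051, 0.714, -0.057, 0.696]
wrist_force: [-0.2, -0.1, -0.3]
opening: 0.0851
```

```bash
python3 - <<'E'
from m import *
meas('w17.png',.468,.17,[(.045,.056)],.05)
plan([.468,.170,.07],81.4)
E
```

```text
table z 0.0003
(0.045, 0.056) circle [468.2 169.3] 27.0 mid [0.4679 0.1692 0.0489] [0.0532 0.0531 0.0078] 5078
t 23.63 at [0.4636 0.1664 0.1177] yaw 81.27 tot deg [-0.1 -1.4  0.6] N 2 open 0.085 F [-0.1 -0.   0.2]
  row {'tx': 23.8, 'ty': 2.3, 'tz': 2.5, 'ax': -0.1, 'ay': -0.7, 'az': 0.3}
  row {'tx': 23.8, 'ty': 2.2, 'tz': 2.2, 'ax': -0.1, 'ay': -0.7, 'az': 0.3}
```

View pics/w17.png

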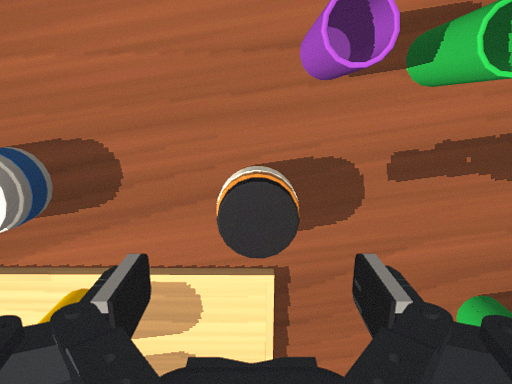

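Black-capped jar at (258,215), centre (0.468, 0.1693). Descending in two stages.

carry_out --rows '[{"tx": 15,"ty": 2.5,"tz": 3,"ax": 0,"ay": -0.8,"az": 0.4},{"tx": 20,"ty": 1,"tz": 1,"ax": 0,"ay": -0.5,"az": 0.2},{"tx": 18,"ty": 0,"tz": 0,"ax": 0,"ay": 0,"az": 0},{"tx": 10,"ty": 0,"tz": 0,"ax": 0,"ay": 0,"az": 0},{"tx": 0,"ty": 0,"tz": 0,"ax": 0,"ay": 0,"az": 0},{"tx": 0,"ty": 0,"tz": 0,"ax": 0,"ay": 0,"az": 0}]' --gripper 85

```text
t: 24.13
position: [0.4744, 0.1676, 0.0502]
tcp_rot: [0.055, 0.705, -0.055, 0.705]
wrist_force: [0.6, -0.2, 0.6]
opening: 0.0852
```

```bash
python3 - <<'E'
from m import *
plan([.468,.1693,.010],81.4)
E
```

```text
t 24.13 at [0.4744 0.1676 0.0502] yaw 81.04 tot deg [-0.4  0.  -0. ] N 2 open 0.0852 F [ 0.6 -0.2  0.6]
  row {'tx': 20.1, 'ty': 0.3, 'tz': -3.3, 'ax': -0.2, 'ay': 0.0, 'az': -0.0}
  row {'tx': 20.1, 'ty': 0.4, 'tz': -3.3, 'ax': -0.2, 'ay': 0.0, 'az': -0.0}
```

carry_out --rows '[{"tx": 10,"ty": 0.7,"tz": -5,"ax": -0.4,"ay": 0,"az": 0},{"tx": 10,"ty": 0,"tz": -1.5,"ax": 0,"ay": 0.1,"az": 0},{"tx": 10,"ty": 0,"tz": 0,"ax": 0,"ay": 0,"az": 0},{"tx": 5,"ty": 0,"tz": 0,"ax": 0,"ay": 0,"az": 0},{"tx": 0,"ty": 0,"tz": 0,"ax": 0,"ay": 0,"az": 0},{"tx": 0,"ty": 0,"tz": 0,"ax": 0,"ay": 0,"az": 0}]' --gripper 85

```text
t: 24.63
position: [0.4729, 0.1689, 0.015]
tcp_rot: [0.054, 0.704, -0.053, 0.706]
wrist_force: [-0.6, -0.8, -0.1]
opening: 0.085
```

```bash
python3 - <<'E'
from m import *
plan([.468,.1693,.010],81.4)
E
```

```text
t 24.63 at [0.4729 0.1689 0.015 ] yaw 81.27 tot deg [-0.1  0.1 -0.1] N 1 open 0.085 F [-0.6 -0.8 -0.1]
  row {'tx': 5.0, 'ty': -0.3, 'tz': -4.9, 'ax': -0.1, 'ay': 0.1, 'az': -0.1}
```

carry_out --rows '[{"tx": 4,"ty": 0,"tz": -5,"ax": 0,"ay": 0.1,"az": 0},{"tx": 0,"ty": 0,"tz": 0,"ax": 0,"ay": 0,"az": 0},{"tx": 0,"ty": 0,"tz": 0,"ax": 0,"ay": 0,"az": 0}]' --gripper 85

```text
t: 24.88
position: [0.4686, 0.1699, 0.0118]
tcp_rot: [0.055, 0.705, -0.053, 0.706]
wrist_force: [-0.1, 1.3, -0.3]
opening: 0.0851
```

carry_out --rows '[{"tx": 0,"ty": 0,"tz": 0,"ax": 0,"ay": 0,"az": 0},{"tx": 0,"ty": 0,"tz": 0,"ax": 0,"ay": 0,"az": 0},{"tx": 0,"ty": 0,"tz": 0,"ax": 0,"ay": 0,"az": 0},{"tx": 0,"ty": 0,"tz": 0,"ax": 0,"ay": 0,"az": 0},{"tx": 0,"ty": 0,"tz": 0,"ax": 0,"ay": 0,"az": 0},{"tx": 0,"ty": 0,"tz": 0,"ax": 0,"ay": 0,"az": 0}]' --gripper 45

```text
t: 25.38
position: [0.4687, 0.1701, 0.0132]
tcp_rot: [0.055, 0.704, -0.053, 0.706]
wrist_force: [-0.7, 1.1, -2.4]
opening: 0.056
```

carry_out --rows '[{"tx": -8,"ty": 0,"tz": 0,"ax": 0,"ay": 0,"az": 0},{"tx": -15,"ty": 0,"tz": 0,"ax": 0,"ay": 0,"az": 0},{"tx": -20,"ty": 0,"tz": 0,"ax": 0,"ay": 0,"az": 0},{"tx": -20,"ty": 0,"tz": 0,"ax": 0,"ay": 0,"az": 0},{"tx": -12,"ty": 0,"tz": 0,"ax": 0,"ay": 0,"az": 0},{"tx": 0,"ty": 0,"tz": 0,"ax": 0,"ay": 0,"az": 0}]' --gripper 45

```text
t: 25.88
position: [0.4668, 0.1692, 0.0917]
tcp_rot: [0.054, 0.706, -0.054, 0.704]
wrist_force: [0.9, 0.7, -1.5]
opening: 0.056
```

```bash
python3 - <<'E'
from m import *
cap('wrist','w18.png')
plan(cad(-58,105,.09),81.4)
E
```

```text
t 25.93 at [0.4666 0.1692 0.0908] yaw 81.26 tot deg [-0.1 -0.1 -0. ] N 3 open 0.056 F [ 1.   0.3 -2.5]
  row {'tx': 0.2, 'ty': -12.0, 'tz': 34.0, 'ax': -0.0, 'ay': -0.0, 'az': -0.0}
  row {'tx': 0.2, 'ty': -12.1, 'tz': 34.0, 'ax': -0.0, 'ay': -0.0, 'az': -0.0}
  row {'tx': 0.2, 'ty': -12.1, 'tz': 34.0, 'ax': -0.0, 'ay': -0.0, 'az': -0.0}
```

View pics/w18.png

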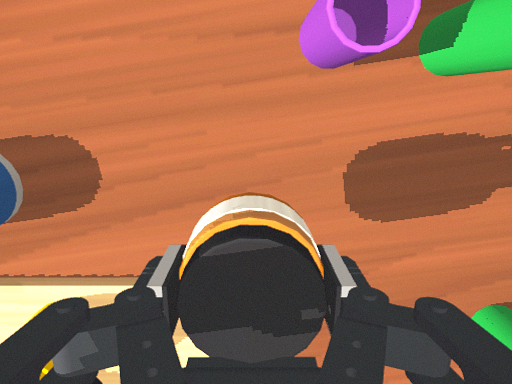

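Jar held level at (252,290). Placing it at the near-left corner.

carry_out --rows '[{"tx": -1,"ty": -8,"tz": 22,"ax": 0,"ay": 0,"az": 0},{"tx": -1,"ty": -10,"tz": 27,"ax": 0,"ay": 0,"az": 0},{"tx": -1,"ty": -9,"tz": 26,"ax": 0,"ay": 0,"az": 0},{"tx": 0,"ty": -3,"tz": 9,"ax": 0,"ay": 0,"az": 0},{"tx": 0,"ty": 0,"tz": 0,"ax": 0,"ay": 0,"az": 0},{"tx": 0,"ty": 0,"tz": 0,"ax": 0,"ay": 0,"az": 0}]' --gripper 45

```text
t: 26.43
position: [0.5446, 0.125, 0.0893]
tcp_rot: [0.053, 0.708, -0.053, 0.702]
wrist_force: [-0.0, 0.5, -2.3]
opening: 0.0562
```

```bash
python3 - <<'E'
from m import *
plan(cad(-58,105,.045),81.4)
E
```

```text
t 26.43 at [0.5446 0.125  0.0893] yaw 81.37 tot deg [-0.  -0.4  0.1] N 2 open 0.0562 F [-0.   0.5 -2.3]
  row {'tx': 22.1, 'ty': -2.1, 'tz': 9.2, 'ax': -0.0, 'ay': -0.2, 'az': 0.0}
  row {'tx': 22.1, 'ty': -2.1, 'tz': 9.1, 'ax': -0.0, 'ay': -0.2, 'az': 0.0}
```

carry_out --rows '[{"tx": 5,"ty": -2,"tz": 9,"ax": 0,"ay": -0.3,"az": 0},{"tx": 12,"ty": -2,"tz": 8,"ax": 0,"ay": -0.1,"az": 0},{"tx": 14,"ty": -1,"tz": 2,"ax": 0,"ay": 0,"az": 0},{"tx": 8,"ty": 0,"tz": 0,"ax": 0,"ay": 0,"az": 0},{"tx": 0,"ty": 0,"tz": 0,"ax": 0,"ay": 0,"az": 0},{"tx": 0,"ty": 0,"tz": 0,"ax": 0,"ay": 0,"az": 0}]' --gripper 45

```text
t: 26.93
position: [0.5598, 0.1179, 0.0441]
tcp_rot: [0.051, 0.707, -0.053, 0.703]
wrist_force: [-0.2, -0.1, -2.0]
opening: 0.056
```

```bash
python3 - <<'E'
from m import *
cap('wrist','w19.png')
plan(cad(-58,105,.023),81.4)
E
```

```text
t 26.98 at [0.5596 0.1179 0.0442] yaw 81.53 tot deg [ 0.1 -0.3  0.2] N 1 open 0.0564 F [-0.6  0.  -2.5]
  row {'tx': 21.2, 'ty': 0.5, 'tz': 2.3, 'ax': 0.1, 'ay': -0.3, 'az': 0.2}
```

View pics/w19.png

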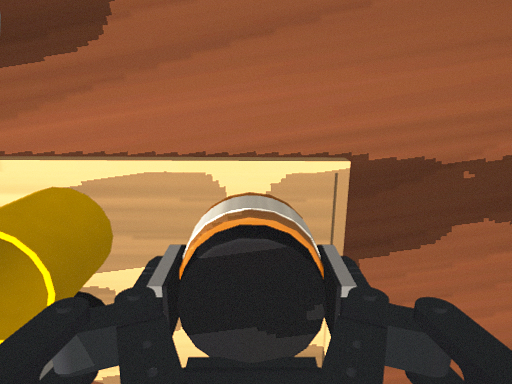

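Over the corner, clear of yellow. Lowering.

carry_out --rows '[{"tx": 8,"ty": 0.5,"tz": 2,"ax": 0.1,"ay": -0.3,"az": 0.2},{"tx": 7,"ty": 0,"tz": 0,"ax": 0,"ay": 0,"az": 0},{"tx": 4,"ty": 0,"tz": 0,"ax": 0,"ay": 0,"az": 0},{"tx": 0,"ty": 0,"tz": 0,"ax": 0,"ay": 0,"az": 0},{"tx": 0,"ty": 0,"tz": 0,"ax": 0,"ay": 0,"az": 0}]' --gripper 45

```text
t: 27.4
position: [0.562, 0.119, 0.026]
tcp_rot: [0.053, 0.704, -0.052, 0.706]
wrist_force: [-0.6, -0.1, -2.0]
opening: 0.0561
```

```bash
python3 - <<'E'
from m import *
plan(cad(-58,105,.0195),81.4)
E
```

```text
t 27.4 at [0.562 0.119 0.026] yaw 81.5 tot deg [ 0.1  0.1 -0.1] N 1 open 0.0561 F [-0.6 -0.1 -2. ]
  row {'tx': 6.5, 'ty': -1.0, 'tz': 0.0, 'ax': 0.1, 'ay': 0.1, 'az': -0.1}
```

carry_out --rows '[{"tx": 4,"ty": -0.5,"tz": -0.3,"ax": 0.1,"ay": 0.2,"az": -0.1},{"tx": 3,"ty": 0,"tz": 0,"ax": 0,"ay": 0,"az": 0},{"tx": 0,"ty": 0,"tz": 0,"ax": 0,"ay": 0,"az": 0},{"tx": 0,"ty": 0,"tz": 0,"ax": 0,"ay": 0,"az": 0}]' --gripper 45

```text
t: 27.73
position: [0.5621, 0.1187, 0.0194]
tcp_rot: [0.053, 0.705, -0.053, 0.705]
wrist_force: [-0.1, -0.2, -1.9]
opening: 0.0562
```

carry_out --rows '[{"tx": 1.5,"ty": 0,"tz": -0.3,"ax": 0,"ay": 0.1,"az": 0},{"tx": 0,"ty": 0,"tz": 0,"ax": 0,"ay": 0,"az": 0},{"tx": 0,"ty": 0,"tz": 0,"ax": 0,"ay": 0,"az": 0}]' --gripper 45

```text
t: 27.98
position: [0.5625, 0.1188, 0.0197]
tcp_rot: [0.053, 0.705, -0.053, 0.705]
wrist_force: [-0.2, 0.5, -1.6]
opening: 0.0561
```

carry_out --rows '[{"tx": 1.5,"ty": 0,"tz": -0.3,"ax": 0,"ay": 0.1,"az": 0},{"tx": 0,"ty": 0,"tz": 0,"ax": 0,"ay": 0,"az": 0},{"tx": 0,"ty": 0,"tz": 0,"ax": 0,"ay": 0,"az": 0}]' --gripper 45

```text
t: 28.23
position: [0.5627, 0.1188, 0.0191]
tcp_rot: [0.054, 0.705, -0.053, 0.705]
wrist_force: [0.1, -0.3, -2.3]
opening: 0.0564
```

carry_out --rows '[{"tx": 1.5,"ty": 0,"tz": -0.3,"ax": 0,"ay": 0.1,"az": 0},{"tx": 0,"ty": 0,"tz": 0,"ax": 0,"ay": 0,"az": 0},{"tx": 0,"ty": 0,"tz": 0,"ax": 0,"ay": 0,"az": 0}]' --gripper 45

```text
t: 28.48
position: [0.5629, 0.1189, 0.0193]
tcp_rot: [0.054, 0.705, -0.052, 0.705]
wrist_force: [0.6, -0.4, -1.4]
opening: 0.0557
```

carry_out --rows '[{"tx": 1.2,"ty": 0,"tz": -0.3,"ax": 0,"ay": 0.1,"az": 0},{"tx": 0,"ty": 0,"tz": 0,"ax": 0,"ay": 0,"az": 0},{"tx": 0,"ty": 0,"tz": 0,"ax": 0,"ay": 0,"az": 0}]' --gripper 45

```text
t: 28.73
position: [0.5628, 0.1189, 0.019]
tcp_rot: [0.054, 0.706, -0.052, 0.704]
wrist_force: [-0.7, 0.4, 0.7]
opening: 0.0561
```

Contact. Release and lift.

carry_out --rows '[{"tx": 0,"ty": 0,"tz": 0,"ax": 0,"ay": 0,"az": 0},{"tx": 0,"ty": 0,"tz": 0,"ax": 0,"ay": 0,"az": 0},{"tx": 0,"ty": 0,"tz": 0,"ax": 0,"ay": 0,"az": 0},{"tx": 0,"ty": 0,"tz": 0,"ax": 0,"ay": 0,"az": 0}]' --gripper 78

```text
t: 29.07
position: [0.5629, 0.119, 0.0182]
tcp_rot: [0.054, 0.706, -0.052, 0.704]
wrist_force: [-0.2, -0.3, -0.3]
opening: 0.0781
```

carry_out --rows '[{"tx": -10,"ty": 0,"tz": 0,"ax": 0,"ay": 0,"az": 0},{"tx": -20,"ty": 0,"tz": 0,"ax": 0,"ay": 0,"az": 0},{"tx": -30,"ty": 0,"tz": 0,"ax": 0,"ay": 0,"az": 0},{"tx": -25,"ty": 0,"tz": 0,"ax": 0,"ay": 0,"az": 0},{"tx": -15,"ty": 0,"tz": 0,"ax": 0,"ay": 0,"az": 0},{"tx": 0,"ty": 0,"tz": 0,"ax": 0,"ay": 0,"az": 0}]' --gripper 78

```text
t: 29.57
position: [0.5618, 0.1186, 0.1237]
tcp_rot: [0.054, 0.707, -0.053, 0.703]
wrist_force: [0.9, 1.0, -0.5]
opening: 0.0779
```

```bash
python3 - <<'E'
from m import *
meas('w20.png',.5625,.119,[(.049,.062)],.05)
c=cap('scene'); W,k=leveled(c); x,y,z=W[...,0],W[...,1],W[...,2]
for cx,cy in [(.427,-.014),(.437,-.15)]:
    Q=W[(np.hypot(x-cx,y-cy)<.055)&(abs(z-.05)<.004)]; print(((Q.min(0)+Q.max(0))/2).round(4)+[-.001,-.0015,0],np.ptp(Q,0).round(3))
plan([.4275,-.014,.12],81.4)
E
```

```text
table z 0.0006
(0.049, 0.062) circle [562.4 118.9] 27.0 mid [0.5621 0.1189 0.0538] [0.0534 0.0533 0.0093] 5183
[ 0.4181 -0.0083  0.0498] [0.039 0.041 0.007]
[ 0.4441 -0.1532  0.0501] [0.036 0.048 0.008]
t 29.67 at [0.5607 0.1183 0.1208] yaw 81.38 tot deg [-0.  -0.5  0. ] N 5 open 0.078 F [-0.6 -0.3 -0.5]
  row {'tx': 0.4, 'ty': -30.2, 'tz': -22.4, 'ax': -0.0, 'ay': -0.1, 'az': 0.0}
  row {'tx': 0.3, 'ty': -30.2, 'tz': -22.4, 'ax': -0.0, 'ay': -0.1, 'az': 0.0}
  row {'tx': 0.3, 'ty': -30.2, 'tz': -22.4, 'ax': -0.0, 'ay': -0.1, 'az': 0.0}
  row {'tx': 0.3, 'ty': -30.2, 'tz': -22.4, 'ax': -0.0, 'ay': -0.1, 'az': 0.0}
  row {'tx': 0.2, 'ty': -30.2, 'tz': -22.4, 'ax': -0.0, 'ay': -0.1, 'az': 0.0}
```

View pics/w20.png

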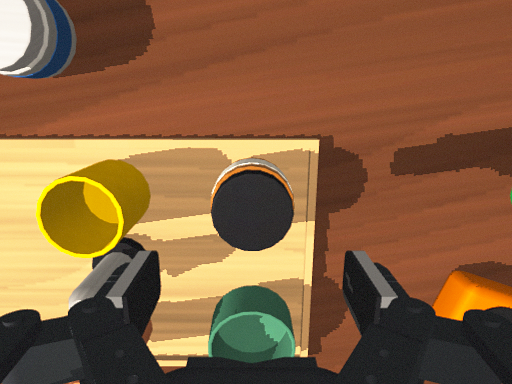

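Black-capped jar stands at (253,205) in the corner, top height correct. Next the steel tin.

carry_out --rows '[{"tx": 0,"ty": -22,"tz": -18,"ax": 0,"ay": -0.4,"az": 0},{"tx": 0,"ty": -27,"tz": -20,"ax": 0,"ay": 0,"az": 0},{"tx": 0,"ty": -27,"tz": -20,"ax": 0,"ay": 0,"az": 0},{"tx": 0,"ty": -27,"tz": -20,"ax": 0,"ay": 0,"az": 0},{"tx": 0,"ty": -22,"tz": -17,"ax": 0,"ay": 0,"az": 0},{"tx": 0,"ty": -10,"tz": -8,"ax": 0,"ay": 0,"az": 0},{"tx": 0,"ty": 0,"tz": 0,"ax": 0,"ay": 0,"az": 0},{"tx": 0,"ty": 0,"tz": 0,"ax": 0,"ay": 0,"az": 0}]' --gripper 85

```text
t: 30.33
position: [0.4274, -0.0032, 0.1117]
tcp_rot: [0.052, 0.71, -0.053, 0.7]
wrist_force: [-0.2, 0.9, 0.7]
opening: 0.0849
```

```bash
python3 - <<'E'
from m import *
meas('w21.png',.4275,-.014,[(.045,.056)],.05)
plan([.4275,-.014,.06],81.4)
E
```

```text
table z 0.0003
(0.045, 0.056) circle [426.5 -15.2] 27.0 mid [ 0.4261 -0.0151  0.0489] [0.0533 0.0534 0.0077] 5401
t 30.38 at [ 0.4276 -0.0029  0.1116] yaw 81.52 tot deg [ 0.1 -0.9  0.2] N 2 open 0.085 F [-0.1 -0.7  0.3]
  row {'tx': 25.8, 'ty': -5.4, 'tz': 1.2, 'ax': 0.1, 'ay': -0.4, 'az': 0.1}
  row {'tx': 25.8, 'ty': -5.4, 'tz': 1.0, 'ax': 0.1, 'ay': -0.4, 'az': 0.1}
```

View pics/w21.png

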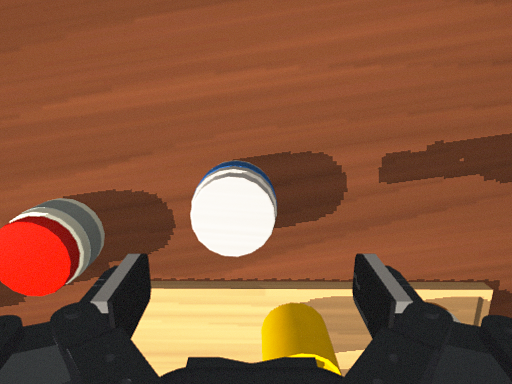

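Tin cap at (234,215), centre (0.4265, -0.0152).

carry_out --rows '[{"tx": 12,"ty": -9,"tz": 1,"ax": 0,"ay": -0.6,"az": 0.2},{"tx": 18,"ty": -3,"tz": 1,"ax": 0,"ay": -0.3,"az": 0},{"tx": 15,"ty": 0,"tz": 0,"ax": 0,"ay": 0,"az": 0},{"tx": 10,"ty": 0,"tz": 0,"ax": 0,"ay": 0,"az": 0},{"tx": 0,"ty": 0,"tz": 0,"ax": 0,"ay": 0,"az": 0},{"tx": 0,"ty": 0,"tz": 0,"ax": 0,"ay": 0,"az": 0}]' --gripper 85

```text
t: 30.88
position: [0.4328, -0.0121, 0.053]
tcp_rot: [0.051, 0.704, -0.05, 0.706]
wrist_force: [0.8, -0.2, 0.3]
opening: 0.0844
```

```bash
python3 - <<'E'
from m import *
plan([.4265,-.0152,.012],81.4)
E
```

```text
t 30.88 at [ 0.4328 -0.0121  0.053 ] yaw 81.77 tot deg [ 0.4  0.1 -0.1] N 2 open 0.0844 F [ 0.8 -0.2  0.3]
  row {'tx': 20.5, 'ty': -2.0, 'tz': -2.9, 'ax': 0.2, 'ay': 0.1, 'az': -0.1}
  row {'tx': 20.5, 'ty': -2.0, 'tz': -2.9, 'ax': 0.2, 'ay': 0.1, 'az': -0.1}
```

carry_out --rows '[{"tx": 8,"ty": -3.5,"tz": -4.5,"ax": 0.4,"ay": 0.1,"az": -0.1},{"tx": 10,"ty": -0.5,"tz": -1,"ax": 0,"ay": 0,"az": 0},{"tx": 10,"ty": 0,"tz": 0,"ax": 0,"ay": 0,"az": 0},{"tx": 5,"ty": 0,"tz": 0,"ax": 0,"ay": 0,"az": 0},{"tx": 0,"ty": 0,"tz": 0,"ax": 0,"ay": 0,"az": 0},{"tx": 0,"ty": 0,"tz": 0,"ax": 0,"ay": 0,"az": 0}]' --gripper 85

```text
t: 31.38
position: [0.4289, -0.0143, 0.0192]
tcp_rot: [0.053, 0.704, -0.053, 0.706]
wrist_force: [-0.2, -0.0, 1.2]
opening: 0.0849
```

```bash
python3 - <<'E'
from m import *
plan([.4265,-.0152,.012],81.4)
E
```

```text
t 31.38 at [ 0.4289 -0.0143  0.0192] yaw 81.43 tot deg [ 0.   0.2 -0. ] N 1 open 0.0849 F [-0.2 -0.   1.2]
  row {'tx': 7.2, 'ty': -1.3, 'tz': -2.2, 'ax': 0.0, 'ay': 0.2, 'az': -0.0}
```

carry_out --rows '[{"tx": 5,"ty": -1,"tz": -2,"ax": 0,"ay": 0.2,"az": 0},{"tx": 2,"ty": 0,"tz": 0,"ax": 0,"ay": 0,"az": 0},{"tx": 0,"ty": 0,"tz": 0,"ax": 0,"ay": 0,"az": 0}]' --gripper 85

```text
t: 31.63
position: [0.4274, -0.015, 0.0127]
tcp_rot: [0.053, 0.705, -0.053, 0.706]
wrist_force: [-0.4, 0.8, -0.1]
opening: 0.085
```

carry_out --rows '[{"tx": 0,"ty": 0,"tz": 0,"ax": 0,"ay": 0,"az": 0},{"tx": 0,"ty": 0,"tz": 0,"ax": 0,"ay": 0,"az": 0},{"tx": 0,"ty": 0,"tz": 0,"ax": 0,"ay": 0,"az": 0},{"tx": 0,"ty": 0,"tz": 0,"ax": 0,"ay": 0,"az": 0},{"tx": 0,"ty": 0,"tz": 0,"ax": 0,"ay": 0,"az": 0},{"tx": 0,"ty": 0,"tz": 0,"ax": 0,"ay": 0,"az": 0}]' --gripper 45

```text
t: 32.13
position: [0.4276, -0.0152, 0.0138]
tcp_rot: [0.053, 0.704, -0.053, 0.706]
wrist_force: [0.5, 0.4, -1.8]
opening: 0.0563
```

carry_out --rows '[{"tx": -8,"ty": 0,"tz": 0,"ax": 0,"ay": 0,"az": 0},{"tx": -15,"ty": 0,"tz": 0,"ax": 0,"ay": 0,"az": 0},{"tx": -20,"ty": 0,"tz": 0,"ax": 0,"ay": 0,"az": 0},{"tx": -25,"ty": 0,"tz": 0,"ax": 0,"ay": 0,"az": 0},{"tx": -25,"ty": 0,"tz": 0,"ax": 0,"ay": 0,"az": 0},{"tx": -15,"ty": 0,"tz": 0,"ax": 0,"ay": 0,"az": 0},{"tx": 0,"ty": 0,"tz": 0,"ax": 0,"ay": 0,"az": 0}]' --gripper 45

```text
t: 32.72
position: [0.4248, -0.0151, 0.1275]
tcp_rot: [0.053, 0.706, -0.053, 0.704]
wrist_force: [0.5, -0.1, -1.6]
opening: 0.0559
```

```bash
python3 - <<'E'
from m import *
cap('wrist','w22.png')
plan(cad(60,-105,.13),81.4)
E
```

```text
t 32.77 at [ 0.4246 -0.015   0.1264] yaw 81.42 tot deg [ 0.  -0.2  0. ] N 7 open 0.0562 F [ 0.1  0.5 -1.7]
  row {'tx': -0.7, 'ty': -8.3, 'tz': 33.4, 'ax': 0.0, 'ay': -0.0, 'az': 0.0}
  row {'tx': -0.6, 'ty': -8.3, 'tz': 33.4, 'ax': 0.0, 'ay': -0.0, 'az': 0.0}
  row {'tx': -0.6, 'ty': -8.3, 'tz': 33.4, 'ax': 0.0, 'ay': -0.0, 'az': 0.0}
  row {'tx': -0.6, 'ty': -8.3, 'tz': 33.4, 'ax': 0.0, 'ay': -0.0, 'az': 0.0}
  row {'tx': -0.6, 'ty': -8.3, 'tz': 33.4, 'ax': 0.0, 'ay': -0.0, 'az': 0.0}
  row {'tx': -0.6, 'ty': -8.3, 'tz': 33.4, 'ax': 0.0, 'ay': -0.0, 'az': 0.0}
  row {'tx': -0.5, 'ty': -8.3, 'tz': 33.4, 'ax': 0.0, 'ay': -0.0, 'az': 0.0}
```

View pics/w22.png

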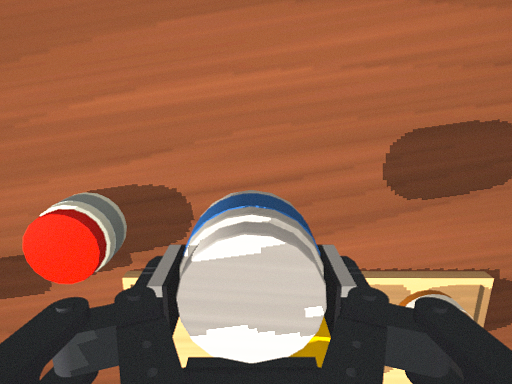

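Tin held level at (252,290). Carrying to the far-right corner.

carry_out --rows '[{"tx": -1,"ty": -7,"tz": 24,"ax": 0,"ay": 0,"az": 0},{"tx": -1,"ty": -8,"tz": 29,"ax": 0,"ay": 0,"az": 0},{"tx": -1,"ty": -8,"tz": 30,"ax": 0,"ay": 0,"az": 0},{"tx": -1,"ty": -8,"tz": 30,"ax": 0,"ay": 0,"az": 0},{"tx": -1,"ty": -8,"tz": 30,"ax": 0,"ay": 0,"az": 0},{"tx": -1,"ty": -8,"tz": 30,"ax": 0,"ay": 0,"az": 0},{"tx": -1,"ty": -7,"tz": 28,"ax": 0,"ay": 0,"az": 0},{"tx": 0,"ty": -4,"tz": 14,"ax": 0,"ay": 0,"az": 0},{"tx": 0,"ty": 0,"tz": 0,"ax": 0,"ay": 0,"az": 0},{"tx": 0,"ty": 0,"tz": 0,"ax": 0,"ay": 0,"az": 0}]' --gripper 45

```text
t: 33.6
position: [0.6297, -0.1077, 0.116]
tcp_rot: [0.053, 0.713, -0.052, 0.697]
wrist_force: [-1.1, -0.1, -2.7]
opening: 0.0562
```

```bash
python3 - <<'E'
from m import *
plan(cad(60,-105,.045),81.4)
E
```

```text
t 33.6 at [ 0.6297 -0.1077  0.116 ] yaw 81.5 tot deg [ 0.1 -1.3 -0. ] N 2 open 0.0562 F [-1.1 -0.1 -2.7]
  row {'tx': 35.3, 'ty': 1.5, 'tz': 9.4, 'ax': 0.0, 'ay': -0.6, 'az': -0.0}
  row {'tx': 35.4, 'ty': 1.5, 'tz': 9.0, 'ax': 0.0, 'ay': -0.6, 'az': -0.0}
```

carry_out --rows '[{"tx": 8,"ty": 1,"tz": 10,"ax": 0,"ay": -0.9,"az": 0},{"tx": 18,"ty": 1,"tz": 7,"ax": 0,"ay": -0.4,"az": 0},{"tx": 20,"ty": 1,"tz": 2,"ax": 0,"ay": -0.2,"az": 0},{"tx": 15,"ty": 0,"tz": 0,"ax": 0,"ay": 0,"az": 0},{"tx": 6,"ty": 0,"tz": 0,"ax": 0,"ay": 0,"az": 0},{"tx": 0,"ty": 0,"tz": 0,"ax": 0,"ay": 0,"az": 0},{"tx": 0,"ty": 0,"tz": 0,"ax": 0,"ay": 0,"az": 0}]' --gripper 45

```text
t: 34.18
position: [0.6404, -0.1043, 0.0412]
tcp_rot: [0.052, 0.707, -0.052, 0.703]
wrist_force: [-1.2, -0.2, -1.1]
opening: 0.0559
```

```bash
python3 - <<'E'
from m import *
cap('wrist','w23.png')
plan(cad(60,-105,.025),81.4)
E
```

```text
t 34.23 at [ 0.6405 -0.1043  0.0414] yaw 81.57 tot deg [ 0.2 -0.3 -0. ] N 1 open 0.0565 F [-1.3 -0.9 -1.9]
  row {'tx': 16.4, 'ty': -2.0, 'tz': 7.1, 'ax': 0.2, 'ay': -0.3, 'az': -0.0}
```

View pics/w23.png

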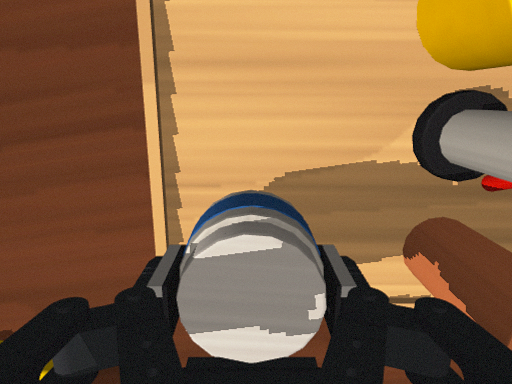

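Tin is over the far-right corner, clear of the copper pot (410,250) and of the level, which is just visible at (45,370). Lowering.

carry_out --rows '[{"tx": 4,"ty": -2,"tz": 6,"ax": 0.2,"ay": -0.3,"az": 0},{"tx": 6,"ty": 0,"tz": 2,"ax": 0,"ay": 0,"az": 0},{"tx": 4,"ty": 0,"tz": 0,"ax": 0,"ay": 0,"az": 0},{"tx": 0,"ty": 0,"tz": 0,"ax": 0,"ay": 0,"az": 0},{"tx": 0,"ty": 0,"tz": 0,"ax": 0,"ay": 0,"az": 0}]' --gripper 45

```text
t: 34.65
position: [0.6507, -0.1081, 0.0295]
tcp_rot: [0.053, 0.703, -0.053, 0.707]
wrist_force: [-0.4, 0.1, -2.4]
opening: 0.0563
```

```bash
python3 - <<'E'
from m import *
plan(cad(60,-105,.0195),81.4)
E
```

```text
t 34.65 at [ 0.6507 -0.1081  0.0295] yaw 81.34 tot deg [-0.1  0.3 -0. ] N 1 open 0.0563 F [-0.4  0.1 -2.4]
  row {'tx': 10.0, 'ty': 0.3, 'tz': -3.7, 'ax': -0.1, 'ay': 0.3, 'az': -0.0}
```

carry_out --rows '[{"tx": 5,"ty": 0,"tz": -2,"ax": 0,"ay": 0.3,"az": 0},{"tx": 4,"ty": 0,"tz": -1,"ax": 0,"ay": 0.1,"az": 0},{"tx": 2,"ty": 0,"tz": 0,"ax": 0,"ay": 0,"az": 0},{"tx": 0,"ty": 0,"tz": 0,"ax": 0,"ay": 0,"az": 0},{"tx": 0,"ty": 0,"tz": 0,"ax": 0,"ay": 0,"az": 0}]' --gripper 45

```text
t: 35.07
position: [0.648, -0.1078, 0.0197]
tcp_rot: [0.054, 0.705, -0.053, 0.705]
wrist_force: [-0.2, -0.0, -2.0]
opening: 0.0563
```

carry_out --rows '[{"tx": 2,"ty": 0,"tz": -0.3,"ax": 0,"ay": 0.1,"az": 0},{"tx": 0,"ty": 0,"tz": 0,"ax": 0,"ay": 0,"az": 0},{"tx": 0,"ty": 0,"tz": 0,"ax": 0,"ay": 0,"az": 0}]' --gripper 45

```text
t: 35.32
position: [0.6482, -0.1078, 0.0204]
tcp_rot: [0.054, 0.705, -0.053, 0.705]
wrist_force: [0.3, -1.0, -3.4]
opening: 0.0561
```

carry_out --rows '[{"tx": 1.5,"ty": 0,"tz": -0.3,"ax": 0,"ay": 0.1,"az": 0},{"tx": 0,"ty": 0,"tz": 0,"ax": 0,"ay": 0,"az": 0},{"tx": 0,"ty": 0,"tz": 0,"ax": 0,"ay": 0,"az": 0}]' --gripper 45

```text
t: 35.57
position: [0.6482, -0.1078, 0.0196]
tcp_rot: [0.054, 0.705, -0.053, 0.705]
wrist_force: [-1.7, 0.7, 1.7]
opening: 0.056
```

Contact. Release and lift.

carry_out --rows '[{"tx": 0,"ty": 0,"tz": 0,"ax": 0,"ay": 0,"az": 0},{"tx": 0,"ty": 0,"tz": 0,"ax": 0,"ay": 0,"az": 0},{"tx": 0,"ty": 0,"tz": 0,"ax": 0,"ay": 0,"az": 0},{"tx": 0,"ty": 0,"tz": 0,"ax": 0,"ay": 0,"az": 0}]' --gripper 78

```text
t: 35.9
position: [0.6483, -0.1078, 0.0187]
tcp_rot: [0.054, 0.705, -0.053, 0.705]
wrist_force: [-0.0, 0.1, 0.7]
opening: 0.0781
```

carry_out --rows '[{"tx": -10,"ty": 0,"tz": 0,"ax": 0,"ay": 0,"az": 0},{"tx": -20,"ty": 0,"tz": 0,"ax": 0,"ay": 0,"az": 0},{"tx": -30,"ty": 0,"tz": 0,"ax": 0,"ay": 0,"az": 0},{"tx": -25,"ty": 0,"tz": 0,"ax": 0,"ay": 0,"az": 0},{"tx": -15,"ty": 0,"tz": 0,"ax": 0,"ay": 0,"az": 0},{"tx": 0,"ty": 0,"tz": 0,"ax": 0,"ay": 0,"az": 0}]' --gripper 78

```text
t: 36.4
position: [0.6471, -0.1077, 0.1238]
tcp_rot: [0.054, 0.707, -0.053, 0.703]
wrist_force: [1.0, -0.2, 0.1]
opening: 0.0781
```

```bash
python3 - <<'E'
from m import *
meas('w24.png',.6482,-.1078,[(.049,.062)],.05)
c=cap('top','t24.png'); 
plan([.437,-.152,.12],81.4)
E
```

```text
table z 0.001
(0.049, 0.062) circle [ 646.8 -107.8] 26.9 mid [ 0.6467 -0.1077  0.0537] [0.0532 0.0533 0.0092] 5187
t 36.5 at [ 0.646  -0.1075  0.1208] yaw 81.34 tot deg [-0.1 -0.4 -0. ] N 6 open 0.0782 F [ 0.2 -0.  -1.1]
  row {'tx': 0.4, 'ty': -12.6, 'tz': -33.3, 'ax': -0.0, 'ay': -0.1, 'az': -0.0}
  row {'tx': 0.3, 'ty': -12.6, 'tz': -33.3, 'ax': -0.0, 'ay': -0.1, 'az': -0.0}
  row {'tx': 0.3, 'ty': -12.6, 'tz': -33.3, 'ax': -0.0, 'ay': -0.1, 'az': -0.0}
  row {'tx': 0.3, 'ty': -12.6, 'tz': -33.3, 'ax': -0.0, 'ay': -0.1, 'az': -0.0}
  row {'tx': 0.2, 'ty': -12.6, 'tz': -33.3, 'ax': -0.0, 'ay': -0.1, 'az': -0.0}
  row {'tx': 0.2, 'ty': -12.6, 'tz': -33.3, 'ax': -0.0, 'ay': -0.1, 'az': -0.0}
```

View pics/w24.png

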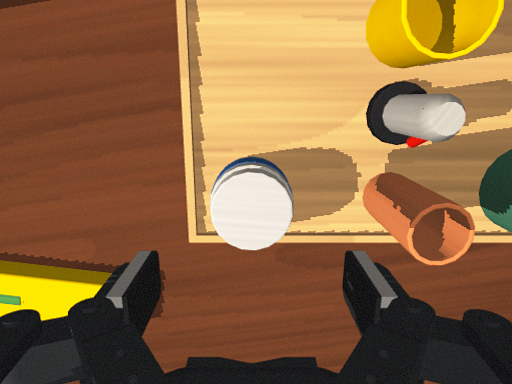

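View pics/t24.png

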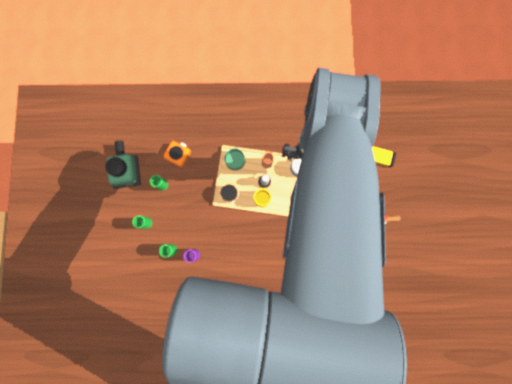

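Tin stands at (251,205) in its corner. Last is the red-capped jar.

carry_out --rows '[{"tx": 0,"ty": -9,"tz": -24,"ax": 0,"ay": -0.3,"az": 0},{"tx": 0,"ty": -11,"tz": -30,"ax": 0,"ay": 0,"az": 0},{"tx": 0,"ty": -11,"tz": -30,"ax": 0,"ay": 0,"az": 0},{"tx": 0,"ty": -11,"tz": -30,"ax": 0,"ay": 0,"az": 0},{"tx": 0,"ty": -11,"tz": -30,"ax": 0,"ay": 0,"az": 0},{"tx": 0,"ty": -11,"tz": -28,"ax": 0,"ay": 0,"az": 0},{"tx": 0,"ty": -6,"tz": -12,"ax": 0,"ay": 0,"az": 0},{"tx": 0,"ty": 0,"tz": 0,"ax": 0,"ay": 0,"az": 0},{"tx": 0,"ty": 0,"tz": 0,"ax": 0,"ay": 0,"az": 0}]' --gripper 85

```text
t: 37.25
position: [0.4381, -0.1471, 0.1093]
tcp_rot: [0.055, 0.712, -0.051, 0.698]
wrist_force: [1.1, 0.7, -0.7]
opening: 0.085
```

```bash
python3 - <<'E'
from m import *
meas('w25.png',.437,-.152,[(.045,.056)],.05)
plan([.437,-.152,.06],81.4)
E
```

```text
table z 0.0003
(0.045, 0.056) circle [ 435.4 -150.8] 26.8 mid [ 0.4354 -0.1509  0.0487] [0.0532 0.0532 0.0074] 5557
t 37.3 at [ 0.4384 -0.147   0.1092] yaw 81.43 tot deg [ 0.  -1.1 -0.2] N 2 open 0.0848 F [-0.2 -0.1 -0.6]
  row {'tx': 24.6, 'ty': -2.6, 'tz': 0.2, 'ax': 0.0, 'ay': -0.6, 'az': -0.1}
  row {'tx': 24.6, 'ty': -2.6, 'tz': -0.1, 'ax': 0.0, 'ay': -0.6, 'az': -0.1}
```

View pics/w25.png

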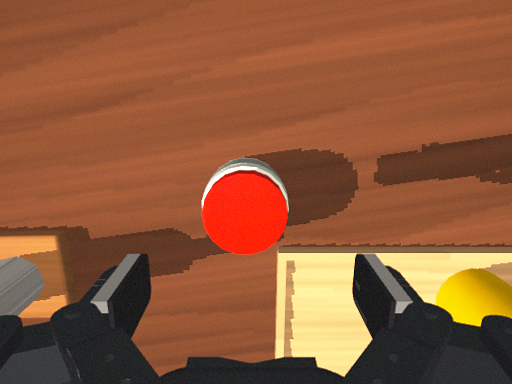

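Red cap at (245,212), centre (0.4354, -0.1508).

carry_out --rows '[{"tx": 12,"ty": -3,"tz": -1,"ax": 0,"ay": -0.8,"az": -0.2},{"tx": 17,"ty": -1,"tz": 0,"ax": 0,"ay": -0.3,"az": 0},{"tx": 15,"ty": 0,"tz": 0,"ax": 0,"ay": 0,"az": 0},{"tx": 8,"ty": 0,"tz": 0,"ax": 0,"ay": 0,"az": 0},{"tx": 0,"ty": 0,"tz": 0,"ax": 0,"ay": 0,"az": 0},{"tx": 0,"ty": 0,"tz": 0,"ax": 0,"ay": 0,"az": 0}]' --gripper 85

```text
t: 37.8
position: [0.4428, -0.1502, 0.0539]
tcp_rot: [0.052, 0.704, -0.052, 0.706]
wrist_force: [-0.3, -0.2, -0.6]
opening: 0.0846
```

```bash
python3 - <<'E'
from m import *
plan([.4354,-.1508,.012],81.4)
E
```

```text
t 37.8 at [ 0.4428 -0.1502  0.0539] yaw 81.6 tot deg [0.2 0.1 0. ] N 2 open 0.0846 F [-0.3 -0.2 -0.6]
  row {'tx': 20.9, 'ty': -0.8, 'tz': -3.7, 'ax': 0.1, 'ay': 0.1, 'az': 0.0}
  row {'tx': 20.9, 'ty': -0.8, 'tz': -3.6, 'ax': 0.1, 'ay': 0.1, 'az': 0.0}
```

carry_out --rows '[{"tx": 8,"ty": -1,"tz": -6,"ax": 0.2,"ay": 0.1,"az": 0},{"tx": 10,"ty": -0.5,"tz": -1.5,"ax": 0,"ay": 0.1,"az": 0},{"tx": 10,"ty": 0,"tz": 0,"ax": 0,"ay": 0,"az": 0},{"tx": 5,"ty": 0,"tz": 0,"ax": 0,"ay": 0,"az": 0},{"tx": 0,"ty": 0,"tz": 0,"ax": 0,"ay": 0,"az": 0},{"tx": 0,"ty": 0,"tz": 0,"ax": 0,"ay": 0,"az": 0}]' --gripper 85

```text
t: 38.3
position: [0.4368, -0.1507, 0.0204]
tcp_rot: [0.052, 0.705, -0.053, 0.705]
wrist_force: [0.1, 0.4, 0.5]
opening: 0.0848
```

```bash
python3 - <<'E'
from m import *
plan([.4354,-.1508,.012],81.4)
E
```

```text
t 38.3 at [ 0.4368 -0.1507  0.0204] yaw 81.44 tot deg [0.  0.1 0. ] N 1 open 0.0848 F [0.1 0.4 0.5]
  row {'tx': 8.4, 'ty': -0.3, 'tz': -1.4, 'ax': 0.0, 'ay': 0.1, 'az': 0.0}
```

carry_out --rows '[{"tx": 5,"ty": 0,"tz": -1.5,"ax": 0,"ay": 0.1,"az": 0},{"tx": 3,"ty": 0,"tz": 0,"ax": 0,"ay": 0,"az": 0},{"tx": 0,"ty": 0,"tz": 0,"ax": 0,"ay": 0,"az": 0}]' --gripper 85

```text
t: 38.55
position: [0.436, -0.1507, 0.013]
tcp_rot: [0.052, 0.705, -0.053, 0.706]
wrist_force: [-0.5, 0.4, 0.1]
opening: 0.0852
```

carry_out --rows '[{"tx": 0,"ty": 0,"tz": 0,"ax": 0,"ay": 0,"az": 0},{"tx": 0,"ty": 0,"tz": 0,"ax": 0,"ay": 0,"az": 0},{"tx": 0,"ty": 0,"tz": 0,"ax": 0,"ay": 0,"az": 0},{"tx": 0,"ty": 0,"tz": 0,"ax": 0,"ay": 0,"az": 0},{"tx": 0,"ty": 0,"tz": 0,"ax": 0,"ay": 0,"az": 0},{"tx": 0,"ty": 0,"tz": 0,"ax": 0,"ay": 0,"az": 0}]' --gripper 45

```text
t: 39.05
position: [0.4362, -0.1509, 0.0141]
tcp_rot: [0.052, 0.704, -0.053, 0.706]
wrist_force: [-0.0, 0.0, -1.6]
opening: 0.056
```

carry_out --rows '[{"tx": -8,"ty": 0,"tz": 0,"ax": 0,"ay": 0,"az": 0},{"tx": -15,"ty": 0,"tz": 0,"ax": 0,"ay": 0,"az": 0},{"tx": -20,"ty": 0,"tz": 0,"ax": 0,"ay": 0,"az": 0},{"tx": -20,"ty": 0,"tz": 0,"ax": 0,"ay": 0,"az": 0},{"tx": -12,"ty": 0,"tz": 0,"ax": 0,"ay": 0,"az": 0},{"tx": 0,"ty": 0,"tz": 0,"ax": 0,"ay": 0,"az": 0}]' --gripper 45

```text
t: 39.55
position: [0.4344, -0.1502, 0.093]
tcp_rot: [0.053, 0.706, -0.053, 0.704]
wrist_force: [0.4, -0.8, -1.4]
opening: 0.0564
```

```bash
python3 - <<'E'
from m import *
cap('wrist','w26.png')
plan(cad(-58,-105,.09),81.4)
E
```

```text
t 39.6 at [ 0.4342 -0.1501  0.0921] yaw 81.43 tot deg [ 0.  -0.1  0. ] N 3 open 0.0563 F [ 0.9 -0.4 -1. ]
  row {'tx': 0.6, 'ty': 24.7, 'tz': 28.7, 'ax': 0.0, 'ay': -0.0, 'az': 0.0}
  row {'tx': 0.7, 'ty': 24.7, 'tz': 28.7, 'ax': 0.0, 'ay': -0.0, 'az': 0.0}
  row {'tx': 0.7, 'ty': 24.7, 'tz': 28.7, 'ax': 0.0, 'ay': -0.0, 'az': 0.0}
```

View pics/w26.png

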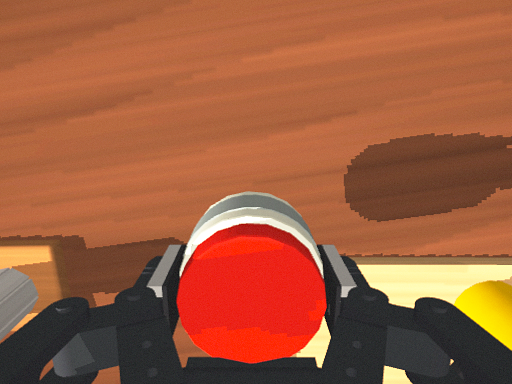

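Red-capped jar held level at (252,290). Carrying to the near-right corner.

carry_out --rows '[{"tx": -1,"ty": 17,"tz": 20,"ax": 0,"ay": 0,"az": 0},{"tx": -1,"ty": 20,"tz": 23,"ax": 0,"ay": 0,"az": 0},{"tx": -1,"ty": 19,"tz": 22,"ax": 0,"ay": 0,"az": 0},{"tx": 0,"ty": 8,"tz": 9,"ax": 0,"ay": 0,"az": 0},{"tx": 0,"ty": 0,"tz": 0,"ax": 0,"ay": 0,"az": 0},{"tx": 0,"ty": 0,"tz": 0,"ax": 0,"ay": 0,"az": 0}]' --gripper 45

```text
t: 40.1
position: [0.517, -0.0957, 0.0908]
tcp_rot: [0.053, 0.708, -0.054, 0.702]
wrist_force: [-0.5, -0.2, -1.7]
opening: 0.0563
```

```bash
python3 - <<'E'
from m import *
plan(cad(-58,-105,.045),81.4)
E
```

```text
t 40.1 at [ 0.517  -0.0957  0.0908] yaw 81.31 tot deg [-0.1 -0.4  0. ] N 2 open 0.0563 F [-0.5 -0.2 -1.7]
  row {'tx': 22.9, 'ty': 4.0, 'tz': 6.4, 'ax': -0.0, 'ay': -0.2, 'az': 0.0}
  row {'tx': 22.9, 'ty': 4.0, 'tz': 6.3, 'ax': -0.0, 'ay': -0.2, 'az': 0.0}
```

carry_out --rows '[{"tx": 6,"ty": 5,"tz": 7,"ax": 0,"ay": -0.3,"az": 0},{"tx": 12,"ty": 3,"tz": 5,"ax": 0,"ay": -0.1,"az": 0},{"tx": 14,"ty": 0,"tz": 1,"ax": 0,"ay": 0,"az": 0},{"tx": 8,"ty": 0,"tz": 0,"ax": 0,"ay": 0,"az": 0},{"tx": 0,"ty": 0,"tz": 0,"ax": 0,"ay": 0,"az": 0},{"tx": 0,"ty": 0,"tz": 0,"ax": 0,"ay": 0,"az": 0}]' --gripper 45

```text
t: 40.6
position: [0.5269, -0.0911, 0.046]
tcp_rot: [0.054, 0.707, -0.055, 0.703]
wrist_force: [-0.6, -1.2, -1.6]
opening: 0.0562
```

```bash
python3 - <<'E'
from m import *
cap('wrist','w27.png')
plan(cad(-58,-105,.025),81.4)
E
```

```text
t 40.65 at [ 0.5268 -0.0911  0.0461] yaw 81.13 tot deg [-0.3 -0.3  0.1] N 1 open 0.0564 F [-0.8  0.5 -2.2]
  row {'tx': 21.1, 'ty': 2.1, 'tz': 3.5, 'ax': -0.3, 'ay': -0.3, 'az': 0.1}
```

View pics/w27.png

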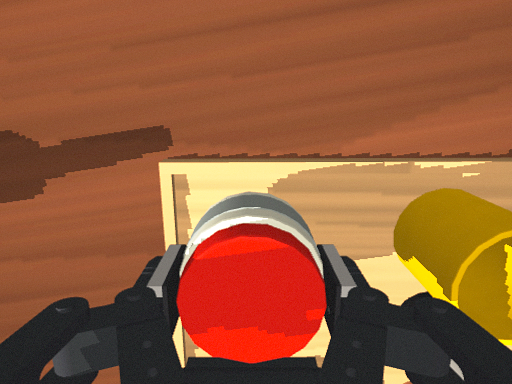

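Inside the near-right corner, clear of yellow at (450,250). Lowering.

carry_out --rows '[{"tx": 8,"ty": 2,"tz": 3,"ax": -0.3,"ay": -0.3,"az": 0.1},{"tx": 7,"ty": 0,"tz": 0.5,"ax": 0,"ay": 0,"az": 0},{"tx": 4,"ty": 0,"tz": 0,"ax": 0,"ay": 0,"az": 0},{"tx": 0,"ty": 0,"tz": 0,"ax": 0,"ay": 0,"az": 0},{"tx": 0,"ty": 0,"tz": 0,"ax": 0,"ay": 0,"az": 0}]' --gripper 45

```text
t: 41.07
position: [0.5315, -0.0902, 0.0267]
tcp_rot: [0.053, 0.704, -0.053, 0.706]
wrist_force: [0.3, -0.9, -1.8]
opening: 0.056
```

```bash
python3 - <<'E'
from m import *
plan(cad(-58,-105,.020),81.4)
E
```

```text
t 41.07 at [ 0.5315 -0.0902  0.0267] yaw 81.42 tot deg [ 0.   0.2 -0. ] N 1 open 0.056 F [ 0.3 -0.9 -1.8]
  row {'tx': 6.7, 'ty': 0.4, 'tz': -1.2, 'ax': 0.0, 'ay': 0.2, 'az': -0.0}
```

carry_out --rows '[{"tx": 4,"ty": 0,"tz": -1,"ax": 0,"ay": 0.2,"az": 0},{"tx": 3,"ty": 0,"tz": -0.5,"ax": 0,"ay": 0.1,"az": 0},{"tx": 0,"ty": 0,"tz": 0,"ax": 0,"ay": 0,"az": 0},{"tx": 0,"ty": 0,"tz": 0,"ax": 0,"ay": 0,"az": 0}]' --gripper 45

```text
t: 41.4
position: [0.5304, -0.09, 0.0198]
tcp_rot: [0.053, 0.706, -0.053, 0.705]
wrist_force: [-0.6, 0.6, 1.1]
opening: 0.0557
```

carry_out --rows '[{"tx": 1.5,"ty": 0,"tz": -0.3,"ax": 0,"ay": 0.1,"az": 0},{"tx": 0,"ty": 0,"tz": 0,"ax": 0,"ay": 0,"az": 0},{"tx": 0,"ty": 0,"tz": 0,"ax": 0,"ay": 0,"az": 0}]' --gripper 45

```text
t: 41.65
position: [0.5308, -0.09, 0.0206]
tcp_rot: [0.053, 0.705, -0.053, 0.705]
wrist_force: [-0.2, 1.0, -1.8]
opening: 0.0554
```

carry_out --rows '[{"tx": 1.5,"ty": 0,"tz": -0.3,"ax": 0,"ay": 0.1,"az": 0},{"tx": 0,"ty": 0,"tz": 0,"ax": 0,"ay": 0,"az": 0},{"tx": 0,"ty": 0,"tz": 0,"ax": 0,"ay": 0,"az": 0}]' --gripper 45

```text
t: 41.9
position: [0.5309, -0.09, 0.0198]
tcp_rot: [0.053, 0.706, -0.053, 0.705]
wrist_force: [0.6, -0.3, -0.1]
opening: 0.056
```

carry_out --rows '[{"tx": 0,"ty": 0,"tz": 0,"ax": 0,"ay": 0,"az": 0},{"tx": 0,"ty": 0,"tz": 0,"ax": 0,"ay": 0,"az": 0},{"tx": 0,"ty": 0,"tz": 0,"ax": 0,"ay": 0,"az": 0},{"tx": 0,"ty": 0,"tz": 0,"ax": 0,"ay": 0,"az": 0}]' --gripper 78

```text
t: 42.23
position: [0.5311, -0.0901, 0.0193]
tcp_rot: [0.053, 0.706, -0.053, 0.705]
wrist_force: [-0.1, -1.0, -0.3]
opening: 0.0782
```

carry_out --rows '[{"tx": -10,"ty": 0,"tz": 0,"ax": 0,"ay": 0,"az": 0},{"tx": -20,"ty": 0,"tz": 0,"ax": 0,"ay": 0,"az": 0},{"tx": -30,"ty": 0,"tz": 0,"ax": 0,"ay": 0,"az": 0},{"tx": -35,"ty": 0,"tz": 0,"ax": 0,"ay": 0,"az": 0},{"tx": -35,"ty": 0,"tz": 0,"ax": 0,"ay": 0,"az": 0},{"tx": -35,"ty": 0,"tz": 0,"ax": 0,"ay": 0,"az": 0},{"tx": -15,"ty": 0,"tz": 0,"ax": 0,"ay": 0,"az": 0},{"tx": 0,"ty": 0,"tz": 0,"ax": 0,"ay": 0,"az": 0}]' --gripper 78

```text
t: 42.9
position: [0.529, -0.0898, 0.2106]
tcp_rot: [0.053, 0.707, -0.053, 0.703]
wrist_force: [0.9, -0.2, -1.0]
opening: 0.0782
```

```bash
python3 - <<'E'
from m import *
meas('w28.png',.5308,-.09,[(.049,.062)],.05)
c=cap('scene','s28.png'); W,k=leveled(c); x,y,z=W[...,0],W[...,1],W[...,2]
Q=W[(np.hypot(x-.472,y+.33)<.07)&(z>.12)&(z<.15)]
r=cv2.minAreaRect((Q[:,:2]*1000).astype(np.float32)); print(r)
E
```

```text
table z 0.0005
(0.049, 0.062) circle [530.2 -89.9] 26.8 mid [ 0.53   -0.09    0.0539] [0.0529 0.053  0.0087] 2788
((473.0078430175781, -326.5641784667969), (18.85707664489746, 92.53475189208984), 2.9936959743499756)
```

View pics/w28.png

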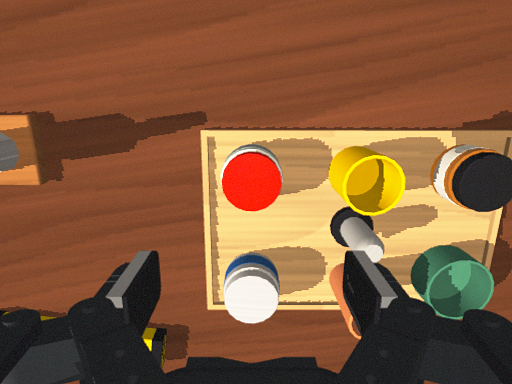

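```bash
python3 - <<'E'
import cv2
i=cv2.imread('pics/s28.png'); cv2.imwrite('pics/s28z.png',cv2.resize(i[60:160,150:290],None,fx=5,fy=5,interpolation=cv2.INTER_CUBIC))
E
```

```text
(no output)
```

View pics/s28z.png

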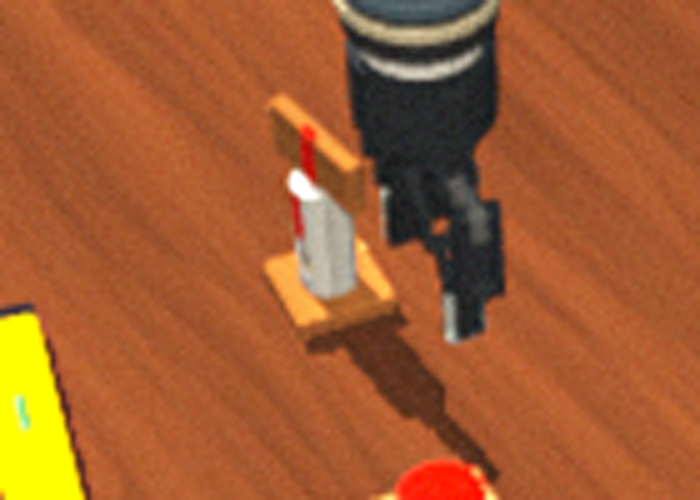

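All six stand in the tray: caps and rims at (252,180), (370,175), (480,178), (252,290), (345,290), (452,280). The handle's stripe and slot face +x, away from the robot, and its yaw is about 3°. Turning to grip it across x.

```bash
python3 - <<'E'
from m import *
print(robot.sense()['joints'].round(2))
plan([.472,-.33,.20],3)
E
```

```text
[-0.17  0.27 -0.03  1.28  0.   -0.02]
t 43.0 at [ 0.5281 -0.0896  0.2075] yaw 81.43 tot deg [78.4 -0.4  0.3] N 12 open 0.0778 F [ 0.1  0.3 -0.2]
  row {'tx': 0.6, 'ty': -20.5, 'tz': -1.6, 'ax': 6.5, 'ay': -0.0, 'az': 0.0}
  row {'tx': 0.6, 'ty': -20.6, 'tz': 0.7, 'ax': 6.5, 'ay': -0.0, 'az': 0.0}
  row {'tx': 0.6, 'ty': -20.3, 'tz': 3.1, 'ax': 6.5, 'ay': -0.0, 'az': 0.0}
  row {'tx': 0.6, 'ty': -19.9, 'tz': 5.3, 'ax': 6.5, 'ay': -0.0, 'az': 0.0}
  row {'tx': 0.6, 'ty': -19.1, 'tz': 7.6, 'ax': 6.5, 'ay': -0.0, 'az': 0.0}
  row {'tx': 0.6, 'ty': -18.1, 'tz': 9.7, 'ax': 6.5, 'ay': -0.0, 'az': 0.0}
  row {'tx': 0.6, 'ty': -16.9, 'tz': 11.7, 'ax': 6.5, 'ay': -0.0, 'az': 0.0}
  row {'tx': 0.6, 'ty': -15.5, 'tz': 13.6, 'ax': 6.5, 'ay': -0.0, 'az': 0.0}
  row {'tx': 0.6, 'ty': -13.8, 'tz': 15.2, 'ax': 6.5, 'ay': -0.0, 'az': 0.0}
  row {'tx': 0.6, 'ty': -12.0, 'tz': 16.7, 'ax': 6.5, 'ay': -0.0, 'az': 0.0}
  row {'tx': 0.6, 'ty': -10.0, 'tz': 18.0, 'ax': 6.5, 'ay': -0.0, 'az': 0.0}
  row {'tx': 0.6, 'ty': -7.9, 'tz': 19.0, 'ax': 6.5, 'ay': -0.0, 'az': 0.0}
```

carry_out --rows '[{"tx": 0,"ty": -18,"tz": -1.5,"ax": 6,"ay": 0,"az": 0},{"tx": 0,"ty": -19,"tz": 0.5,"ax": 6.5,"ay": 0,"az": 0},{"tx": 0,"ty": -19,"tz": 3,"ax": 6.5,"ay": 0,"az": 0},{"tx": 0,"ty": -18,"tz": 5,"ax": 6.5,"ay": 0,"az": 0},{"tx": 0,"ty": -18,"tz": 7,"ax": 6.5,"ay": 0,"az": 0},{"tx": 0,"ty": -17,"tz": 9,"ax": 6.5,"ay": 0,"az": 0},{"tx": 0,"ty": -16,"tz": 11,"ax": 6.5,"ay": 0,"az": 0},{"tx": 0,"ty": -15,"tz": 13,"ax": 6.5,"ay": 0,"az": 0},{"tx": 0,"ty": -13,"tz": 14,"ax": 6.5,"ay": 0,"az": 0},{"tx": 0,"ty": -12,"tz": 15,"ax": 6.5,"ay": 0,"az": 0},{"tx": 0,"ty": -5,"tz": 6,"ax": 4,"ay": 0,"az": 0},{"tx": 0,"ty": 0,"tz": 0,"ax": 0,"ay": 0,"az": 0}]' --gripper 85

```text
t: 44.0
position: [0.4663, -0.2855, 0.1859]
tcp_rot: [0.451, 0.555, -0.46, 0.526]
wrist_force: [0.0, -0.2, 0.0]
opening: 0.0847
```

```bash
python3 - <<'E'
from m import *
c=cap('wrist','w29.png'); W=world(c); x,y,z=W[...,0],W[...,1],W[...,2]
Q=W[(np.hypot(x-.472,y+.33)<.07)&(z>.130)&(z<.15)]
print(len(Q),cv2.minAreaRect((Q[:,:2]*1000).astype(np.float32)),Q[:,2].max())
# red stripe
I=c['img'].astype(int); m=(I[...,0]>150)&(I[...,1]<60)&(I[...,2]<60)&(np.hypot(x-.472,y+.33)<.07); P=W[m]; print('red',P.mean(0),len(P))
plan([.472,-.33,.20],3)
E
```

```text
2920 ((472.16070556640625, -330.8921813964844), (14.755892753601074, 89.40977478027344), 4.434023380279541) 0.14159476192532192
red [ 0.47659547 -0.33107962  0.13787654] 202
t 44.05 at [ 0.4664 -0.2849  0.1857] yaw 9.99 tot deg [ 7.  -1.2  2.1] N 2 open 0.0847 F [ 0.2  0.6 -0.8]
  row {'tx': -7.6, 'ty': -1.4, 'tz': 22.5, 'ax': 3.5, 'ay': -0.6, 'az': 1.1}
  row {'tx': -7.4, 'ty': 0.1, 'tz': 22.7, 'ax': 3.5, 'ay': -0.6, 'az': 1.1}
```

View pics/w29.png

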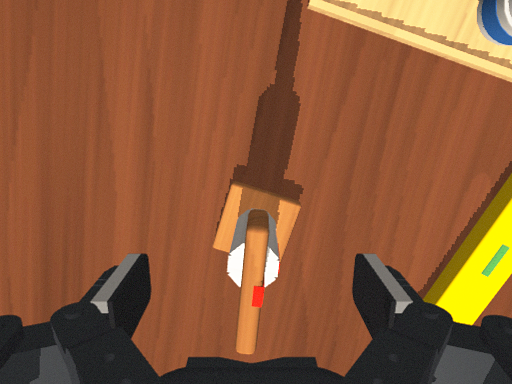

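Grip centred (0.4722, -0.3309), yaw 4.4°; the red stripe at (258,296) is on the +x side.

carry_out --rows '[{"tx": 5,"ty": -1,"tz": 18,"ax": 2.5,"ay": -0.6,"az": 1.1},{"tx": 6,"ty": 0,"tz": 18,"ax": 2.5,"ay": -0.5,"az": 0.8},{"tx": 5,"ty": 0,"tz": 6,"ax": 0,"ay": 0,"az": 0},{"tx": 0,"ty": 0,"tz": 0,"ax": 0,"ay": 0,"az": 0},{"tx": 0,"ty": 0,"tz": 0,"ax": 0,"ay": 0,"az": 0}]' --gripper 85

```text
t: 44.47
position: [0.4704, -0.323, 0.1641]
tcp_rot: [0.474, 0.529, -0.475, 0.52]
wrist_force: [-0.2, 0.7, 0.0]
opening: 0.085
```

```bash
python3 - <<'E'
from m import *
c=cap('wrist','w30.png'); W=world(c); x,y,z=W[...,0],W[...,1],W[...,2]
Q=W[(np.hypot(x-.472,y+.33)<.07)&(z>.130)&(z<.15)]
print(len(Q),cv2.minAreaRect((Q[:,:2]*1000).astype(np.float32)),Q[:,2].max())
plan([.4722,-.3309,.13],4.4)
E
```

```text
4030 ((472.1751708984375, -331.06536865234375), (14.782620429992676, 89.19566345214844), 4.440188407897949) 0.14167102703646323
t 44.52 at [ 0.4704 -0.3228  0.1641] yaw 5.77 tot deg [ 1.4 -0.4  0.5] N 1 open 0.0851 F [ 0.1  1.  -1. ]
  row {'tx': 34.0, 'ty': 1.3, 'tz': 8.5, 'ax': 1.4, 'ay': -0.4, 'az': 0.5}
```

carry_out --rows '[{"tx": 10,"ty": 1,"tz": 8,"ax": 1.4,"ay": -0.4,"az": 0.5},{"tx": 12,"ty": 0,"tz": 2,"ax": 0,"ay": 0,"az": 0},{"tx": 8,"ty": 0,"tz": 0,"ax": 0,"ay": 0,"az": 0},{"tx": 0,"ty": 0,"tz": 0,"ax": 0,"ay": 0,"az": 0},{"tx": 0,"ty": 0,"tz": 0,"ax": 0,"ay": 0,"az": 0}]' --gripper 60

```text
t: 44.93
position: [0.4735, -0.3287, 0.1342]
tcp_rot: [0.479, 0.521, -0.478, 0.52]
wrist_force: [0.2, 0.7, 0.5]
opening: 0.0597
```

```bash
python3 - <<'E'
from m import *
plan([.4722,-.331,.107],4.4)
E
```

```text
t 44.93 at [ 0.4735 -0.3287  0.1342] yaw 4.9 tot deg [ 0.5 -0.1 -0. ] N 1 open 0.0597 F [0.2 0.7 0.5]
  row {'tx': 27.2, 'ty': -1.5, 'tz': 2.2, 'ax': 0.5, 'ay': -0.1, 'az': -0.0}
```

carry_out --rows '[{"tx": 10,"ty": -1.5,"tz": 2,"ax": 0.5,"ay": -0.1,"az": 0},{"tx": 9,"ty": 0,"tz": 0.5,"ax": 0,"ay": 0,"az": 0},{"tx": 6,"ty": 0,"tz": 0,"ax": 0,"ay": 0,"az": 0},{"tx": 0,"ty": 0,"tz": 0,"ax": 0,"ay": 0,"az": 0},{"tx": 0,"ty": 0,"tz": 0,"ax": 0,"ay": 0,"az": 0}]' --gripper 50

```text
t: 45.35
position: [0.4727, -0.3307, 0.1079]
tcp_rot: [0.48, 0.519, -0.48, 0.52]
wrist_force: [-0.4, 0.6, -0.8]
opening: 0.0498
```

```bash
python3 - <<'E'
from m import *
plan([.4722,-.331,.107],4.4)
E
```

```text
t 45.35 at [ 0.4727 -0.3307  0.1079] yaw 4.49 tot deg [ 0.1  0.  -0.1] N 1 open 0.0498 F [-0.4  0.6 -0.8]
  row {'tx': 0.9, 'ty': -0.6, 'tz': 0.3, 'ax': 0.1, 'ay': 0.0, 'az': -0.1}
```

carry_out --rows '[{"tx": 0,"ty": 0,"tz": 0,"ax": 0,"ay": 0,"az": 0},{"tx": 0,"ty": 0,"tz": 0,"ax": 0,"ay": 0,"az": 0},{"tx": 0,"ty": 0,"tz": 0,"ax": 0,"ay": 0,"az": 0},{"tx": 0,"ty": 0,"tz": 0,"ax": 0,"ay": 0,"az": 0},{"tx": 0,"ty": 0,"tz": 0,"ax": 0,"ay": 0,"az": 0},{"tx": 0,"ty": 0,"tz": 0,"ax": 0,"ay": 0,"az": 0},{"tx": 0,"ty": 0,"tz": 0,"ax": 0,"ay": 0,"az": 0}]' --gripper 2

```text
t: 45.93
position: [0.4727, -0.3308, 0.1083]
tcp_rot: [0.48, 0.519, -0.48, 0.52]
wrist_force: [0.3, 0.2, -2.7]
opening: 0.0132
```

carry_out --rows '[{"tx": -6,"ty": 0,"tz": 0,"ax": 0,"ay": 0,"az": 0},{"tx": -10,"ty": 0,"tz": 0,"ax": 0,"ay": 0,"az": 0},{"tx": -15,"ty": 0,"tz": 0,"ax": 0,"ay": 0,"az": 0},{"tx": -20,"ty": 0,"tz": 0,"ax": 0,"ay": 0,"az": 0},{"tx": -20,"ty": 0,"tz": 0,"ax": 0,"ay": 0,"az": 0},{"tx": -20,"ty": 0,"tz": 0,"ax": 0,"ay": 0,"az": 0},{"tx": -15,"ty": 0,"tz": 0,"ax": 0,"ay": 0,"az": 0},{"tx": 0,"ty": 0,"tz": 0,"ax": 0,"ay": 0,"az": 0}]' --gripper 2

```text
t: 46.6
position: [0.4717, -0.3301, 0.2233]
tcp_rot: [0.48, 0.519, -0.48, 0.519]
wrist_force: [0.6, -0.1, -2.3]
opening: 0.0131
```

```bash
python3 - <<'E'
from m import *
cap('wrist','w31.png'); cap('scene','s31.png')
plan([.6035,.0055,.215],-8.6)
E
```

```text
t 46.7 at [ 0.4709 -0.3296  0.2203] yaw 4.48 tot deg [13.1 -0.1  0.1] N 10 open 0.0129 F [-0.3  0.2 -2.9]
  row {'tx': 0.6, 'ty': 15.8, 'tz': -32.4, 'ax': 1.3, 'ay': -0.0, 'az': 0.0}
  row {'tx': 0.6, 'ty': 15.1, 'tz': -32.7, 'ax': 1.3, 'ay': -0.0, 'az': 0.0}
  row {'tx': 0.6, 'ty': 14.3, 'tz': -33.1, 'ax': 1.3, 'ay': -0.0, 'az': 0.0}
  row {'tx': 0.5, 'ty': 13.6, 'tz': -33.4, 'ax': 1.3, 'ay': -0.0, 'az': 0.0}
  row {'tx': 0.5, 'ty': 12.8, 'tz': -33.7, 'ax': 1.3, 'ay': -0.0, 'az': 0.0}
  row {'tx': 0.5, 'ty': 12.0, 'tz': -34.0, 'ax': 1.3, 'ay': -0.0, 'az': 0.0}
  row {'tx': 0.5, 'ty': 11.3, 'tz': -34.2, 'ax': 1.3, 'ay': -0.0, 'az': 0.0}
  row {'tx': 0.5, 'ty': 10.5, 'tz': -34.5, 'ax': 1.3, 'ay': -0.0, 'az': 0.0}
  row {'tx': 0.5, 'ty': 9.7, 'tz': -34.7, 'ax': 1.3, 'ay': -0.0, 'az': 0.0}
  row {'tx': 0.5, 'ty': 8.9, 'tz': -34.9, 'ax': 1.3, 'ay': -0.0, 'az': 0.0}
```

View pics/w31.png

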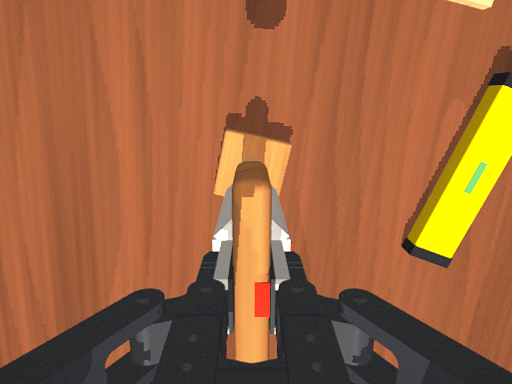

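View pics/s31.png

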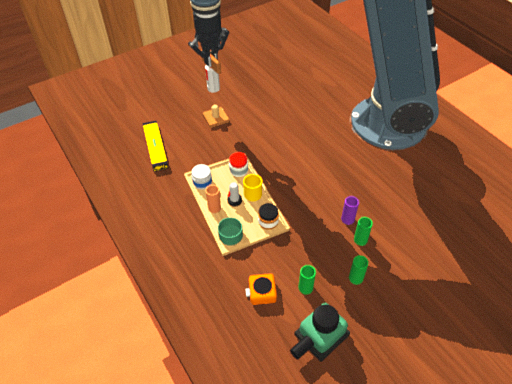

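Handle is off the dock, upright, stripe still on the +x side. Carrying it over the stub.

carry_out --rows '[{"tx": -1,"ty": 12,"tz": -24,"ax": 1.3,"ay": 0,"az": 0},{"tx": -1,"ty": 13.5,"tz": -29,"ax": 1.3,"ay": 0,"az": 0},{"tx": -1,"ty": 13,"tz": -29,"ax": 1.3,"ay": 0,"az": 0},{"tx": -1,"ty": 12,"tz": -29,"ax": 1.3,"ay": 0,"az": 0},{"tx": -1,"ty": 11.5,"tz": -30,"ax": 1.3,"ay": 0,"az": 0},{"tx": -1,"ty": 11,"tz": -30,"ax": 1.3,"ay": 0,"az": 0},{"tx": -1,"ty": 10,"tz": -30,"ax": 1.3,"ay": 0,"az": 0},{"tx": -1,"ty": 9,"tz": -30,"ax": 1.3,"ay": 0,"az": 0},{"tx": -1,"ty": 9,"tz": -30,"ax": 1.2,"ay": 0,"az": 0},{"tx": -1,"ty": 7,"tz": -26,"ax": 1,"ay": 0,"az": 0},{"tx": 0,"ty": 3,"tz": -12,"ax": 0.5,"ay": 0,"az": 0},{"tx": 0,"ty": 0,"tz": 0,"ax": 0,"ay": 0,"az": 0}]' --gripper 2

```text
t: 47.7
position: [0.5901, -0.0199, 0.2135]
tcp_rot: [-0.535, -0.464, 0.545, -0.449]
wrist_force: [-0.9, -0.2, -1.9]
opening: 0.0129
```

```bash
python3 - <<'E'
from m import *
plan([.6035,.0055,.19],-8.6)
E
```

```text
t 47.7 at [ 0.5901 -0.0199  0.2135] yaw -9.59 tot deg [-1.  -0.2  1.5] N 1 open 0.0129 F [-0.9 -0.2 -1.9]
  row {'tx': 23.3, 'ty': 9.6, 'tz': -27.2, 'ax': -1.0, 'ay': -0.2, 'az': 1.5}
```

carry_out --rows '[{"tx": 0,"ty": 6,"tz": -14,"ax": -1,"ay": -0.2,"az": 1.2},{"tx": 0,"ty": 3,"tz": -10,"ax": 0,"ay": 0,"az": 0.3},{"tx": 5,"ty": 0,"tz": -2,"ax": 0,"ay": 0,"az": 0},{"tx": 5,"ty": 0,"tz": 0,"ax": 0,"ay": 0,"az": 0},{"tx": 0,"ty": 0,"tz": 0,"ax": 0,"ay": 0,"az": 0},{"tx": 0,"ty": 0,"tz": 0,"ax": 0,"ay": 0,"az": 0}]' --gripper 2

```text
t: 48.2
position: [0.5999, 0.0036, 0.1969]
tcp_rot: [-0.533, -0.463, 0.539, -0.46]
wrist_force: [-0.0, -0.1, -1.3]
opening: 0.0131
```

```bash
python3 - <<'E'
from m import *
plan([.6035,.0055,.185],-8.6)
c=cap('wrist','w32.png')
c=cap('scene','s32.png');i=cv2.imread('pics/s32.png'); cv2.imwrite('pics/s32z.png',cv2.resize(i[120:270,160:310],None,fx=4,fy=4,interpolation=cv2.INTER_CUBIC))
E
```

```text
t 48.2 at [0.5999 0.0036 0.1969] yaw -8.56 tot deg [0.  0.2 0.5] N 1 open 0.0131 F [-0.  -0.1 -1.3]
  row {'tx': 11.9, 'ty': 3.3, 'tz': -2.5, 'ax': 0.0, 'ay': 0.2, 'az': 0.5}
```

View pics/w32.png

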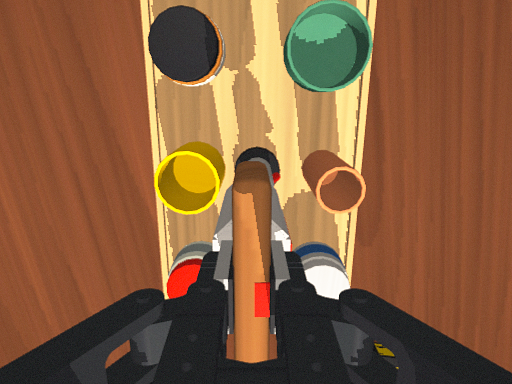

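View pics/s32z.png

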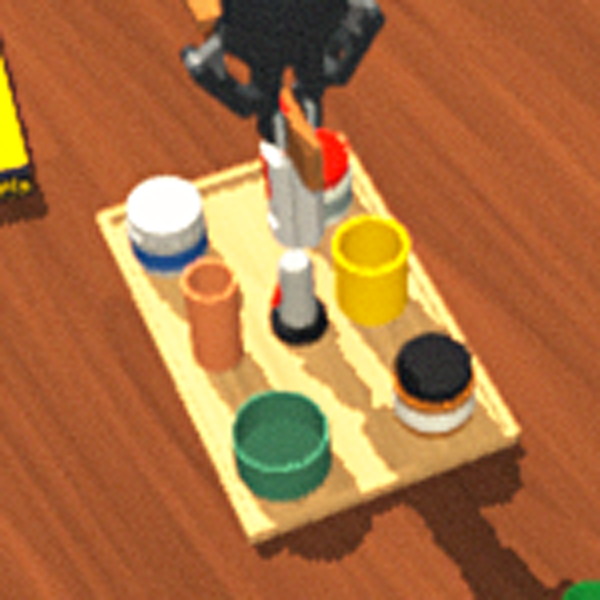

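Handle hangs above the stub, slot side and red button both towards the far (+x) side. Fine alignment.

carry_out --rows '[{"tx": 4,"ty": 3.3,"tz": -2.5,"ax": 0,"ay": 0.2,"az": 0.5},{"tx": 4,"ty": 0,"tz": 0,"ax": 0,"ay": 0,"az": 0},{"tx": 0,"ty": 0,"tz": 0,"ax": 0,"ay": 0,"az": 0},{"tx": 0,"ty": 0,"tz": 0,"ax": 0,"ay": 0,"az": 0}]' --gripper 2

```text
t: 48.63
position: [0.6042, 0.0042, 0.189]
tcp_rot: [0.537, 0.46, -0.536, 0.461]
wrist_force: [-0.1, -0.4, -2.1]
opening: 0.0133
```

```bash
python3 - <<'E'
from m import *
plan([.6035,.0055,.175],-8.6)
E
```

```text
t 48.63 at [0.6042 0.0042 0.189 ] yaw -8.69 tot deg [-0.1 -0.  -0.2] N 1 open 0.0133 F [-0.1 -0.4 -2.1]
  row {'tx': 14.0, 'ty': -1.0, 'tz': -1.2, 'ax': -0.1, 'ay': -0.0, 'az': -0.2}
```

carry_out --rows '[{"tx": 6,"ty": -1,"tz": -1.2,"ax": -0.1,"ay": 0,"az": -0.2},{"tx": 5,"ty": 0,"tz": 0,"ax": 0,"ay": 0,"az": 0},{"tx": 0,"ty": 0,"tz": 0,"ax": 0,"ay": 0,"az": 0},{"tx": 0,"ty": 0,"tz": 0,"ax": 0,"ay": 0,"az": 0}]' --gripper 2

```text
t: 48.97
position: [0.6033, 0.0056, 0.1769]
tcp_rot: [-0.536, -0.462, 0.536, -0.461]
wrist_force: [-0.1, 0.0, -1.3]
opening: 0.0131
```

```bash
python3 - <<'E'
from m import *
plan([.6035,.0055,.165],-8.6)
E
```

```text
t 48.97 at [0.6033 0.0056 0.1769] yaw -8.59 tot deg [ 0.  -0.   0.1] N 1 open 0.0131 F [-0.1  0.  -1.3]
  row {'tx': 11.9, 'ty': 0.3, 'tz': 0.0, 'ax': 0.0, 'ay': -0.0, 'az': 0.1}
```

Aligned to 0.3 mm. Going down over the stub.

carry_out --rows '[{"tx": 6,"ty": 0,"tz": 0,"ax": 0,"ay": 0,"az": 0},{"tx": 6,"ty": 0,"tz": 0,"ax": 0,"ay": 0,"az": 0},{"tx": 0,"ty": 0,"tz": 0,"ax": 0,"ay": 0,"az": 0},{"tx": 0,"ty": 0,"tz": 0,"ax": 0,"ay": 0,"az": 0}]' --gripper 2

```text
t: 49.3
position: [0.6032, 0.0057, 0.1633]
tcp_rot: [-0.536, -0.462, 0.536, -0.461]
wrist_force: [-0.3, -0.9, -2.2]
opening: 0.0131
```

```bash
python3 - <<'E'
from m import *
plan([.6035,.0055,.145],-8.6)
E
```

```text
t 49.3 at [0.6032 0.0057 0.1633] yaw -8.57 tot deg [ 0.  -0.   0.1] N 1 open 0.0131 F [-0.3 -0.9 -2.2]
  row {'tx': 18.3, 'ty': 0.4, 'tz': 0.1, 'ax': 0.0, 'ay': -0.0, 'az': 0.1}
```

carry_out --rows '[{"tx": 5,"ty": 0.3,"tz": 0,"ax": 0,"ay": 0,"az": 0.1},{"tx": 5,"ty": 0,"tz": 0,"ax": 0,"ay": 0,"az": 0},{"tx": 0,"ty": 0,"tz": 0,"ax": 0,"ay": 0,"az": 0}]' --gripper 2

```text
t: 49.55
position: [0.6036, 0.0057, 0.1524]
tcp_rot: [0.536, 0.461, -0.536, 0.461]
wrist_force: [0.3, -0.3, -2.5]
opening: 0.0132
```

carry_out --rows '[{"tx": 5,"ty": 0,"tz": 0,"ax": 0,"ay": 0,"az": 0},{"tx": 5,"ty": 0,"tz": 0,"ax": 0,"ay": 0,"az": 0},{"tx": 0,"ty": 0,"tz": 0,"ax": 0,"ay": 0,"az": 0}]' --gripper 2

```text
t: 49.8
position: [0.6047, 0.0056, 0.1419]
tcp_rot: [0.537, 0.461, -0.535, 0.462]
wrist_force: [1.9, 0.0, -1.8]
opening: 0.0134
```

```bash
python3 - <<'E'
from m import *
plan([.6035,.0055,.1113],-8.6)
E
```

```text
t 49.8 at [0.6047 0.0056 0.1419] yaw -8.57 tot deg [ 0.  -0.  -0.2] N 1 open 0.0134 F [ 1.9  0.  -1.8]
  row {'tx': 30.6, 'ty': -1.3, 'tz': 0.3, 'ax': 0.0, 'ay': -0.0, 'az': -0.2}
```

Button contact beginning (lower end at about 48 mm). Continuing.

carry_out --rows '[{"tx": 5,"ty": -1,"tz": 0,"ax": 0,"ay": 0,"az": -0.2},{"tx": 5,"ty": -0.5,"tz": 0,"ax": 0,"ay": 0,"az": 0},{"tx": 4,"ty": 0,"tz": 0,"ax": 0,"ay": 0,"az": 0}]' --gripper 2

```text
t: 50.05
position: [0.6057, 0.0057, 0.1288]
tcp_rot: [0.538, 0.46, -0.534, 0.462]
wrist_force: [0.2, 0.5, 2.0]
opening: 0.013
```

carry_out --rows '[{"tx": 5,"ty": -0.5,"tz": 0,"ax": 0,"ay": 0,"az": 0},{"tx": 5,"ty": 0,"tz": 0,"ax": 0,"ay": 0,"az": 0},{"tx": 2,"ty": 0,"tz": 0,"ax": 0,"ay": 0,"az": 0}]' --gripper 2

```text
t: 50.3
position: [0.6054, 0.0058, 0.1154]
tcp_rot: [0.538, 0.46, -0.534, 0.462]
wrist_force: [2.8, -0.6, -0.8]
opening: 0.0132
```

```bash
python3 - <<'E'
from m import *
plan([.6035,.0055,.1113],-8.6)
E
```

```text
t 50.3 at [0.6054 0.0058 0.1154] yaw -8.59 tot deg [ 0.  -0.1 -0.3] N 1 open 0.0132 F [ 2.8 -0.6 -0.8]
  row {'tx': 4.1, 'ty': -1.8, 'tz': 0.5, 'ax': 0.0, 'ay': -0.1, 'az': -0.3}
```

carry_out --rows '[{"tx": 3,"ty": -1,"tz": 0,"ax": 0,"ay": 0,"az": -0.3},{"tx": 2,"ty": -0.5,"tz": 0,"ax": 0,"ay": 0,"az": 0},{"tx": 0,"ty": 0,"tz": 0,"ax": 0,"ay": 0,"az": 0}]' --gripper 2

```text
t: 50.55
position: [0.6037, 0.0061, 0.1113]
tcp_rot: [0.537, 0.461, -0.535, 0.461]
wrist_force: [0.1, 0.2, -1.4]
opening: 0.0132
```

carry_out --rows '[{"tx": 2,"ty": 0,"tz": 0,"ax": 0,"ay": 0,"az": 0},{"tx": 1,"ty": 0,"tz": 0,"ax": 0,"ay": 0,"az": 0},{"tx": 0,"ty": 0,"tz": 0,"ax": 0,"ay": 0,"az": 0}]' --gripper 2

```text
t: 50.8
position: [0.6031, 0.0064, 0.1113]
tcp_rot: [0.537, 0.461, -0.535, 0.461]
wrist_force: [0.8, -0.8, -2.0]
opening: 0.0132
```

carry_out --rows '[{"tx": 3,"ty": 0,"tz": 0,"ax": 0,"ay": 0,"az": 0},{"tx": 3,"ty": 0,"tz": 0,"ax": 0,"ay": 0,"az": 0},{"tx": 3,"ty": 0,"tz": 0,"ax": 0,"ay": 0,"az": 0}]' --gripper 2

```text
t: 51.05
position: [0.6034, 0.0066, 0.111]
tcp_rot: [0.539, 0.46, -0.533, 0.463]
wrist_force: [-8.9, 0.0, 31.7]
opening: 0.0132
```

```bash
python3 - <<'E'
from m import *
plan([.6035,.0055,.1113],-8.6)
c=cap('scene','s33.png');i=cv2.imread('pics/s33.png'); cv2.imwrite('pics/s33z.png',cv2.resize(i[120:270,160:310],None,fx=4,fy=4,interpolation=cv2.INTER_CUBIC))
E
```

```text
t 51.05 at [0.6034 0.0066 0.111 ] yaw -8.55 tot deg [ 0.  -0.2 -0.5] N 1 open 0.0132 F [-8.9  0.  31.7]
  row {'tx': -0.3, 'ty': 0.3, 'tz': 1.1, 'ax': 0.0, 'ay': -0.2, 'az': -0.5}
```

View pics/s33z.png

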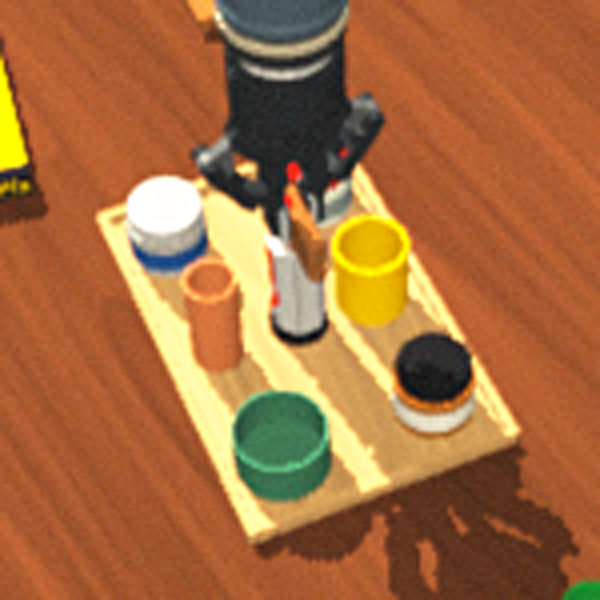

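Seated: the push met the collar at 31 N at the expected height, and the red button shows through the slot at (275,295). Relax, let go, retreat.

carry_out --rows '[{"tx": -0.5,"ty": 0,"tz": 0,"ax": 0,"ay": 0,"az": -0.4},{"tx": 0,"ty": 0,"tz": 0,"ax": 0,"ay": 0,"az": 0},{"tx": 0,"ty": 0,"tz": 0,"ax": 0,"ay": 0,"az": 0}]' --gripper 2

```text
t: 51.35
position: [0.6022, 0.0067, 0.1121]
tcp_rot: [0.537, 0.462, -0.535, 0.46]
wrist_force: [1.8, -0.4, -0.5]
opening: 0.0132
```

carry_out --rows '[{"tx": 0,"ty": 0,"tz": 0,"ax": 0,"ay": 0,"az": 0},{"tx": 0,"ty": 0,"tz": 0,"ax": 0,"ay": 0,"az": 0},{"tx": 0,"ty": 0,"tz": 0,"ax": 0,"ay": 0,"az": 0},{"tx": 0,"ty": 0,"tz": 0,"ax": 0,"ay": 0,"az": 0},{"tx": 0,"ty": 0,"tz": 0,"ax": 0,"ay": 0,"az": 0},{"tx": 0,"ty": 0,"tz": 0,"ax": 0,"ay": 0,"az": 0}]' --gripper 50

```text
t: 51.85
position: [0.6007, 0.0069, 0.1092]
tcp_rot: [-0.536, -0.464, 0.536, -0.459]
wrist_force: [-0.6, 0.1, -0.3]
opening: 0.0498
```

carry_out --rows '[{"tx": -10,"ty": 0,"tz": 0,"ax": 0,"ay": 0,"az": 0},{"tx": -20,"ty": 0,"tz": 0,"ax": 0,"ay": 0,"az": 0},{"tx": -30,"ty": 0,"tz": 0,"ax": 0,"ay": 0,"az": 0},{"tx": -35,"ty": 0,"tz": 0,"ax": 0,"ay": 0,"az": 0},{"tx": -30,"ty": 0,"tz": 0,"ax": 0,"ay": 0,"az": 0},{"tx": 0,"ty": 0,"tz": 0,"ax": 0,"ay": 0,"az": 0},{"tx": 0,"ty": 0,"tz": 0,"ax": 0,"ay": 0,"az": 0}]' --gripper 50

```text
t: 52.43
position: [0.5996, 0.0063, 0.2422]
tcp_rot: [-0.535, -0.464, 0.537, -0.459]
wrist_force: [-0.2, 0.6, -1.0]
opening: 0.0502
```

```bash
python3 - <<'E'
from m import *
c=cap('wrist','w34.png'); W=world(c); x,y,z=W[...,0],W[...,1],W[...,2]
Q=W[(np.hypot(x-.6035,y-.0055)<.06)&(z>.13)&(z<.16)]
print(len(Q),cv2.minAreaRect((Q[:,:2]*1000).astype(np.float32)),np.percentile(Q[:,2],[5,50,95]))
c=cap('scene','s34.png');i=cv2.imread('pics/s34.png'); cv2.imwrite('pics/s34z.png',cv2.resize(i[120:270,160:310],None,fx=4,fy=4,interpolation=cv2.INTER_CUBIC))
plan()
E
```

```text
2178 ((603.1637573242188, 6.4991302490234375), (89.29275512695312, 14.243817329406738), 81.37947082519531) [0.13920371 0.14182515 0.1432753 ]
t 52.53 at [0.5994 0.0063 0.2412] yaw -8.54 tot deg [-0.  -0.2  0.5] N 1 open 0.0499 F [-0.6 -0.3 -0.5]
  row {'tx': 0.0, 'ty': 0.0, 'tz': 0.0, 'ax': -0.0, 'ay': -0.2, 'az': 0.5}
```

View pics/w34.png

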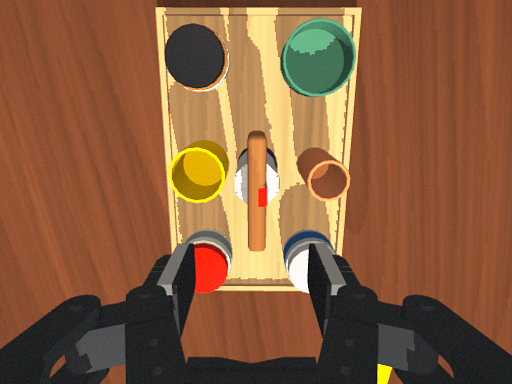

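View pics/s34z.png

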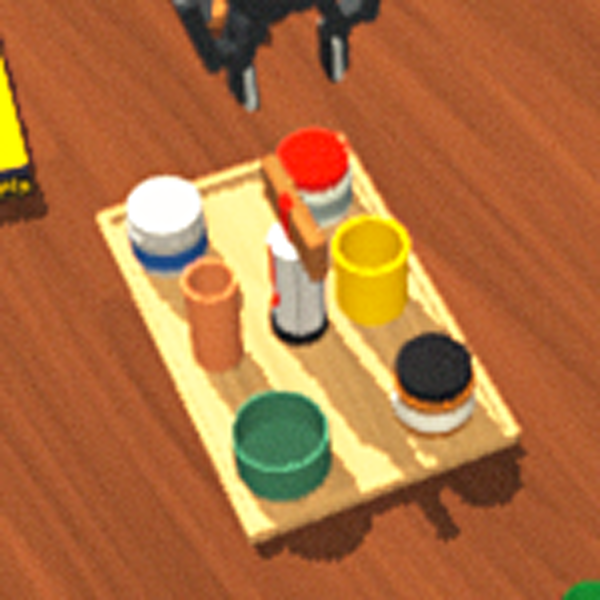

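Top of the grip is at 0.142 m (18 + 124 mm), yaw -8.6° as the caddy, and the button is visible at the slot. All six items stand upright and the gripper is well clear. Handing in.

```bash
python3 -c "
from bench import robot; print(robot.job_done(), robot.sense()['t'])"
```

```text
the job is handed in; nothing more can be done
the job is handed in; nothing more can be done
```

The caddy is made up and handed in at about 52.5 s, well inside the 210 s limit. No verdict was reported.

- **Pots and jars:** I took the nest apart as copper, then yellow, then green. The black-capped, steel and red-capped jars followed. The black-capped jar was knocked aside during the run, so I measured it again before gripping it. After each was set down, its rim or cap measured at the height and diameter expected for standing on the tray floor. The last pictures show all six upright and apart.
- **Handle:** I pushed it down over the stub until it met the collar, at about 31 N on the wrist. The top of its grip then measured 0.142 m, which is exactly the fully-down height. Its centre was within about 1 mm of the stub axis, and its yaw was -8.6°, the same as the caddy. The red button shows in the slot.
- **Limits of the checks:** I could only judge the button from the picture, because its travel cannot be read. The 31 N was the highest force I saw, read only at the end of each move. The top and scene cameras disagreed by about 3 mm after levelling, so I used the wrist camera, whose measured diameters matched the given sizes, for all grasps. I saw no sign that the level, tape measure or sander had moved, but I did not re-measure their positions at the end.

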